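# Load, close and leak-check a dry-storage chamber

## Task

Spread the heaped desiccant canisters over the tray floor in one layer, upright, none touching and at least one in each quarter of the tray, then set the clear cover down over the tray wall so that it sits fully on the plate, and let go of it. Then take the leak-detector wand and check the joint round the foot of the cover: start at the corner beside the purge valve and guide the tip slowly (about 3 cm/s), within a centimetre of the joint, clockwise seen from above, all the way round and back to that corner, without shifting the cover. Last, put the wand back in its holder, tip down; do not tip a canister over or disturb the small flask and the dropper bottle.

Things in the scene. Friction and masses are not known exactly. Their poses are not given: they have to be found in the camera images.
- base: base of a dry-storage chamber, fixed: aluminium plate 175 (x) x 240 (y) x 10 mm, on it a grey tray wall 133 x 198 mm outside, 4 mm thick, rising 22 mm above the plate; the tray floor inside it is the plate's top, 125 x 190 mm. Origin: centre of the plate's underside, z up. The x and y axes divide the tray into quarters; a canister is in a quarter when its centre is 10 mm or more past both axes
- base_seat (a point): centre of the plate's top face (the tray floor), 10 mm above the base's origin; the cover's origin lies here when it is seated
- cover: loose clear cover, open below, 0.4 kg, 150 (x) x 215 (y) mm outside, 140 x 205 mm inside, top face 54 mm high, inside height 48 mm. It drops over the tray wall with 3.5 mm play a side, either way round, until its lower edge with the black gasket stands on the plate, leaving a 12 mm margin of plate free round it. Origin: centre of the lower edge plane, z up
- cover_handle (a point): middle of the cover's black handle bar, 77 mm above the cover's origin: bar 14 mm wide (along the cover's x), 104 mm long (y), 14 mm high, on a 10 mm wide web; grip it across its width
- wand: leak-detector wand, 190 mm long, 0.1 kg, at first upright in its holder, tip down. Origin: end of the tip, z up the handle. Steel tip 6 mm in diameter up to 58 mm, cone to 72 mm, then a square grey handle 24 x 24 mm from 72 to 190 mm (black ribbed grip, 25 to 26 mm wide to the eye, at 143 to 183 mm); its faces look along its x and y
- holder: fixed stand of the wand: foot 86 x 86 x 8 mm, white square post 44 x 44 mm, 107 mm high. Pocket in its top 31 x 31 mm, 23 mm deep, walls along the holder's x and y; its floor, 84 mm high, carries the underside of the wand's handle, and a 16 x 16 mm well below takes the tip. Origin: centre of the foot's underside
- holder_home (a point): where the wand's tip end (its origin) lies when the wand stands in the holder, 12 mm above the holder's origin, on its axis
- flask: small stoppered glass flask, 54 mm wide, 103 mm high, bystander; origin: centre of its underside
- dropper: dropper bottle with red teat, 38 mm wide, 109 mm high, bystander; origin: centre of its underside
- can0: desiccant canister: white round body 48 mm in diameter, 20 mm high, with an orange band, and on it a blue fluted cap 30 mm in diameter, 24 mm high (44 mm in all, 50 g); grip the cap. Origin: centre of its underside, z up. Starts on the tray floor, nearly touching two others
- can1: desiccant canister: white round body 48 mm in diameter, 20 mm high, with an orange band, and on it a blue fluted cap 30 mm in diameter, 24 mm high (44 mm in all, 50 g); grip the cap. Origin: centre of its underside, z up. Starts on the tray floor, nearly touching two others
- can2: desiccant canister: white round body 48 mm in diameter, 20 mm high, with an orange band, and on it a blue fluted cap 30 mm in diameter, 24 mm high (44 mm in all, 50 g); grip the cap. Origin: centre of its underside, z up. Starts on the tray floor, nearly touching two others
- can3: desiccant canister, not always there (None when absent): white round body 48 mm in diameter, 20 mm high, with an orange band, and on it a blue fluted cap 30 mm in diameter, 24 mm high (44 mm in all, 50 g); grip the cap. Origin: centre of its underside, z up. When present it starts standing on top of can0, on its cap
- can4: desiccant canister, not always there (None when absent): white round body 48 mm in diameter, 20 mm high, with an orange band, and on it a blue fluted cap 30 mm in diameter, 24 mm high (44 mm in all, 50 g); grip the cap. Origin: centre of its underside, z up. When present it starts standing on top of can1, on its cap
- can5: desiccant canister, not always there (None when absent): white round body 48 mm in diameter, 20 mm high, with an orange band, and on it a blue fluted cap 30 mm in diameter, 24 mm high (44 mm in all, 50 g); grip the cap. Origin: centre of its underside, z up. When present it starts standing on top of can2, on its cap
- seam0 (a point): point of the joint between cover and base plate, on the cover's outer lower edge: front left corner, the one beside the brass purge valve with red cap on the cover top (valve at (-53, +85)): (-75, +107.5) mm in its frame, seen with the cover's x ahead; seam0 to seam7 run clockwise seen from above
- seam1 (a point): point of the joint between cover and base plate, on the cover's outer lower edge: middle of the left side (0, +107.5) mm in its frame, seen with the cover's x ahead; seam0 to seam7 run clockwise seen from above
- seam2 (a point): point of the joint between cover and base plate, on the cover's outer lower edge: far left corner (+75, +107.5) mm in its frame, seen with the cover's x ahead; seam0 to seam7 run clockwise seen from above
- seam3 (a point): point of the joint between cover and base plate, on the cover's outer lower edge: middle of the far side (+75, 0) mm in its frame, seen with the cover's x ahead; seam0 to seam7 run clockwise seen from above
- seam4 (a point): point of the joint between cover and base plate, on the cover's outer lower edge: far right corner (+75, -107.5) mm in its frame, seen with the cover's x ahead; seam0 to seam7 run clockwise seen from above
- seam5 (a point): point of the joint between cover and base plate, on the cover's outer lower edge: middle of the right side (0, -107.5) mm in its frame, seen with the cover's x ahead; seam0 to seam7 run clockwise seen from above
- seam6 (a point): point of the joint between cover and base plate, on the cover's outer lower edge: front right corner (-75, -107.5) mm in its frame, seen with the cover's x ahead; seam0 to seam7 run clockwise seen from above
- seam7 (a point): point of the joint between cover and base plate, on the cover's outer lower edge: middle of the front side (-75, 0) mm in its frame, seen with the cover's x ahead; seam0 to seam7 run clockwise seen from above
Mind the look-alikes: they are no part of the job. What is shaped like the can3 but purple is not meant. What is shaped like the can5 but green is not meant.

How it is judged:
On the way, in this order (a step that is already met when the one before it is completed fails the run):
1. canisters spread out on the tray floor and the cover seated over them, released (z of each of can0, can1, can2, can3, can4, can5 in the frame of base below 0.014 m and angle between each of can0, can1, can2, can3, can4, can5's own z axis and vertical below 0.15 rad and x of can0 in the frame of base between -0.042 and 0.042 m and y of can0 in the frame of base between -0.075 and 0.075 m and x of can1 in the frame of base between -0.042 and 0.042 m and y of can1 in the frame of base between -0.075 and 0.075 m and x of can2 in the frame of base between -0.042 and 0.042 m and y of can2 in the frame of base between -0.075 and 0.075 m and x of can3 in the frame of base between -0.042 and 0.042 m and y of can3 in the frame of base between -0.075 and 0.075 m and x of can4 in the frame of base between -0.042 and 0.042 m and y of can4 in the frame of base between -0.075 and 0.075 m and x of can5 in the frame of base between -0.042 and 0.042 m and y of can5 in the frame of base between -0.075 and 0.075 m and horizontal distance between can0 and can1 above 0.052 m and horizontal distance between each of can0, can1 and can2 above 0.052 m and horizontal distance between each of can0, can1, can2 and can3 above 0.052 m and horizontal distance between each of can0, can1, can2, can3 and can4 above 0.052 m and horizontal distance between each of can0, can1, can2, can3, can4 and can5 above 0.052 m and ((x of can0 in the frame of base above 0.01 m and y of can0 in the frame of base above 0.01 m) or (x of can1 in the frame of base above 0.01 m and y of can1 in the frame of base above 0.01 m) or (x of can2 in the frame of base above 0.01 m and y of can2 in the frame of base above 0.01 m) or (x of can3 in the frame of base above 0.01 m and y of can3 in the frame of base above 0.01 m) or (x of can4 in the frame of base above 0.01 m and y of can4 in the frame of base above 0.01 m) or (x of can5 in the frame of base above 0.01 m and y of can5 in the frame of base above 0.01 m)) and ((x of can0 in the frame of base above 0.01 m and y of can0 in the frame of base below -0.01 m) or (x of can1 in the frame of base above 0.01 m and y of can1 in the frame of base below -0.01 m) or (x of can2 in the frame of base above 0.01 m and y of can2 in the frame of base below -0.01 m) or (x of can3 in the frame of base above 0.01 m and y of can3 in the frame of base below -0.01 m) or (x of can4 in the frame of base above 0.01 m and y of can4 in the frame of base below -0.01 m) or (x of can5 in the frame of base above 0.01 m and y of can5 in the frame of base below -0.01 m)) and ((x of can0 in the frame of base below -0.01 m and y of can0 in the frame of base above 0.01 m) or (x of can1 in the frame of base below -0.01 m and y of can1 in the frame of base above 0.01 m) or (x of can2 in the frame of base below -0.01 m and y of can2 in the frame of base above 0.01 m) or (x of can3 in the frame of base below -0.01 m and y of can3 in the frame of base above 0.01 m) or (x of can4 in the frame of base below -0.01 m and y of can4 in the frame of base above 0.01 m) or (x of can5 in the frame of base below -0.01 m and y of can5 in the frame of base above 0.01 m)) and ((x of can0 in the frame of base below -0.01 m and y of can0 in the frame of base below -0.01 m) or (x of can1 in the frame of base below -0.01 m and y of can1 in the frame of base below -0.01 m) or (x of can2 in the frame of base below -0.01 m and y of can2 in the frame of base below -0.01 m) or (x of can3 in the frame of base below -0.01 m and y of can3 in the frame of base below -0.01 m) or (x of can4 in the frame of base below -0.01 m and y of can4 in the frame of base below -0.01 m) or (x of can5 in the frame of base below -0.01 m and y of can5 in the frame of base below -0.01 m)) and distance between cover and base_seat below 0.008 m and angle between the x axis of cover and the x axis of base, either way round below 0.06 rad and angle between cover's own z axis and vertical below 0.03 rad and contact force between cover and the fingers below 0.1 N), for 0.2 s.
2. wand tip at the corner beside the valve (distance between wand and seam0 below 0.015 m and linear speed of wand below 0.08 m/s and distance between cover and base_seat below 0.008 m and angle between the x axis of cover and the x axis of base, either way round below 0.06 rad and angle between cover's own z axis and vertical below 0.03 rad), for 0.3 s.
3. wand tip guided slowly along the first side (y of wand in the frame of cover between 0.1045 and 0.1225 m and x of wand in the frame of cover between -0.053 and 0.053 m and z of wand in the frame of cover below 0.015 m and linear speed of wand below 0.08 m/s and distance between cover and base_seat below 0.008 m and angle between the x axis of cover and the x axis of base, either way round below 0.06 rad and angle between cover's own z axis and vertical below 0.03 rad), for 1.8 s.
4. wand tip at the second corner (distance between wand and seam2 below 0.015 m and linear speed of wand below 0.08 m/s and distance between cover and base_seat below 0.008 m and angle between the x axis of cover and the x axis of base, either way round below 0.06 rad and angle between cover's own z axis and vertical below 0.03 rad), for 0.3 s.
5. wand tip guided slowly along the second side (x of wand in the frame of cover between 0.072 and 0.09 m and y of wand in the frame of cover between -0.085 and 0.085 m and z of wand in the frame of cover below 0.015 m and linear speed of wand below 0.08 m/s and distance between cover and base_seat below 0.008 m and angle between the x axis of cover and the x axis of base, either way round below 0.06 rad and angle between cover's own z axis and vertical below 0.03 rad), for 1.8 s.
6. wand tip at the third corner (distance between wand and seam4 below 0.015 m and linear speed of wand below 0.08 m/s and distance between cover and base_seat below 0.008 m and angle between the x axis of cover and the x axis of base, either way round below 0.06 rad and angle between cover's own z axis and vertical below 0.03 rad), for 0.3 s.
7. wand tip guided slowly along the third side (y of wand in the frame of cover between -0.1225 and -0.1045 m and x of wand in the frame of cover between -0.053 and 0.053 m and z of wand in the frame of cover below 0.015 m and linear speed of wand below 0.08 m/s and distance between cover and base_seat below 0.008 m and angle between the x axis of cover and the x axis of base, either way round below 0.06 rad and angle between cover's own z axis and vertical below 0.03 rad), for 1.8 s.
8. wand tip at the fourth corner (distance between wand and seam6 below 0.015 m and linear speed of wand below 0.08 m/s and distance between cover and base_seat below 0.008 m and angle between the x axis of cover and the x axis of base, either way round below 0.06 rad and angle between cover's own z axis and vertical below 0.03 rad), for 0.3 s.
9. wand tip guided slowly along the last side (x of wand in the frame of cover between -0.09 and -0.072 m and y of wand in the frame of cover between -0.085 and 0.085 m and z of wand in the frame of cover below 0.015 m and linear speed of wand below 0.08 m/s and distance between cover and base_seat below 0.008 m and angle between the x axis of cover and the x axis of base, either way round below 0.06 rad and angle between cover's own z axis and vertical below 0.03 rad), for 1.8 s.
10. wand tip back at the corner beside the valve (all of step 2), for 0.3 s.
At the end, for the whole second after the job is handed in: canisters upright on the tray floor, centres over 52 mm apart, at least one in each quarter (10 mm past both tray axes); cover seated within 8 mm and 0.06 rad, either way round; wand upright in its holder, tip end within 12 mm of home; all released and at rest (z of each of can0, can1, can2, can3, can4, can5 in the frame of base below 0.014 m and angle between each of can0, can1, can2, can3, can4, can5's own z axis and vertical below 0.15 rad and x of can0 in the frame of base between -0.042 and 0.042 m and y of can0 in the frame of base between -0.075 and 0.075 m and x of can1 in the frame of base between -0.042 and 0.042 m and y of can1 in the frame of base between -0.075 and 0.075 m and x of can2 in the frame of base between -0.042 and 0.042 m and y of can2 in the frame of base between -0.075 and 0.075 m and x of can3 in the frame of base between -0.042 and 0.042 m and y of can3 in the frame of base between -0.075 and 0.075 m and x of can4 in the frame of base between -0.042 and 0.042 m and y of can4 in the frame of base between -0.075 and 0.075 m and x of can5 in the frame of base between -0.042 and 0.042 m and y of can5 in the frame of base between -0.075 and 0.075 m and horizontal distance between can0 and can1 above 0.052 m and horizontal distance between each of can0, can1 and can2 above 0.052 m and horizontal distance between each of can0, can1, can2 and can3 above 0.052 m and horizontal distance between each of can0, can1, can2, can3 and can4 above 0.052 m and horizontal distance between each of can0, can1, can2, can3, can4 and can5 above 0.052 m and ((x of can0 in the frame of base above 0.01 m and y of can0 in the frame of base above 0.01 m) or (x of can1 in the frame of base above 0.01 m and y of can1 in the frame of base above 0.01 m) or (x of can2 in the frame of base above 0.01 m and y of can2 in the frame of base above 0.01 m) or (x of can3 in the frame of base above 0.01 m and y of can3 in the frame of base above 0.01 m) or (x of can4 in the frame of base above 0.01 m and y of can4 in the frame of base above 0.01 m) or (x of can5 in the frame of base above 0.01 m and y of can5 in the frame of base above 0.01 m)) and ((x of can0 in the frame of base above 0.01 m and y of can0 in the frame of base below -0.01 m) or (x of can1 in the frame of base above 0.01 m and y of can1 in the frame of base below -0.01 m) or (x of can2 in the frame of base above 0.01 m and y of can2 in the frame of base below -0.01 m) or (x of can3 in the frame of base above 0.01 m and y of can3 in the frame of base below -0.01 m) or (x of can4 in the frame of base above 0.01 m and y of can4 in the frame of base below -0.01 m) or (x of can5 in the frame of base above 0.01 m and y of can5 in the frame of base below -0.01 m)) and ((x of can0 in the frame of base below -0.01 m and y of can0 in the frame of base above 0.01 m) or (x of can1 in the frame of base below -0.01 m and y of can1 in the frame of base above 0.01 m) or (x of can2 in the frame of base below -0.01 m and y of can2 in the frame of base above 0.01 m) or (x of can3 in the frame of base below -0.01 m and y of can3 in the frame of base above 0.01 m) or (x of can4 in the frame of base below -0.01 m and y of can4 in the frame of base above 0.01 m) or (x of can5 in the frame of base below -0.01 m and y of can5 in the frame of base above 0.01 m)) and ((x of can0 in the frame of base below -0.01 m and y of can0 in the frame of base below -0.01 m) or (x of can1 in the frame of base below -0.01 m and y of can1 in the frame of base below -0.01 m) or (x of can2 in the frame of base below -0.01 m and y of can2 in the frame of base below -0.01 m) or (x of can3 in the frame of base below -0.01 m and y of can3 in the frame of base below -0.01 m) or (x of can4 in the frame of base below -0.01 m and y of can4 in the frame of base below -0.01 m) or (x of can5 in the frame of base below -0.01 m and y of can5 in the frame of base below -0.01 m)) and distance between cover and base_seat below 0.008 m and angle between the x axis of cover and the x axis of base, either way round below 0.06 rad and angle between cover's own z axis and vertical below 0.03 rad and distance between wand and holder_home below 0.012 m and angle between wand's own z axis and vertical below 0.1 rad and linear speed of each of wand, cover below 0.02 m/s); the robot touches nothing.
It fails at once if the small flask is pushed more than 3 cm or knocked over (distance of flask from where it was at the start of the episode above 0.03 m or angle between flask's own z axis and vertical above 0.5 rad).
It fails at once if the dropper bottle is pushed more than 3 cm or knocked over (distance of dropper from where it was at the start of the episode above 0.03 m or angle between dropper's own z axis and vertical above 0.5 rad).
It fails at once if a canister is tipped over (angle between any of can0, can1, can2, can3, can4, can5's own z axis and vertical above 1 rad).
Of can3, can4, can5 only 1 to 3 are there at a start; the rules pass over those that are not, and their reading is None.
At some moment in a run one of cover may be knocked a few centimetres aside while the robot is not near it.
It also fails if it takes over 210 s, if anything falls off the work surface, if the arm or the gripper's body presses on something with over 40 N, if the wrist force passes 120 N, or if a joint passes its speed limit or range.

## Robot

A 6-joint arm with a two-finger parallel gripper is mounted at the origin on a cart in front of the work surface, level with it; the furniture and walls round the work are solid. World frame = base frame: x ahead of the robot, y to its left, z up, the work surface at z = 0. Lengths are in m, angles in rad, forces in N, time in s.
With the tool pointing down it reaches from about 0.3 to 0.875 m from the base axis. Payload 6.4 kg.
Tool frame: the origin (TCP) lies on the front face of the gripper's body, between the roots of the fingers; the fingertips stand 73 mm ahead of it and the grasp point (between the pads) lies ctrl.pinch_z ahead of it (ctrl.pinch_z is the distance from the TCP to the grasp point, in m); z points along the fingers, x is the direction in which the jaws open and shut, and the axes are right-handed (so a half turn about z gives the same grasp; the last joint's range is limited). The gripper opens to 85 mm and grips with 20 to 120 N. Pads are 22 mm wide; open, the fingers measure 114 mm over their backs; the gripper's body (76 mm by 85 mm) begins 54 mm behind the grasp point. The pads swing forward as they close: fully open they stand 13 mm farther back than shut.
Start: joints at [-1.476, 0.181, 1.607, -0, 1.354, -0.206], TCP at [0.17, -0.549, 0.304] pointing down, gripper open.
Joint ranges: [-2.99, 2.99], [-0.89, 2.07], [0.3, 2.58], [-1.14, 4.28], [0, 2.63], [-3.12, 3.12]. Speed limits (rad/s): [2.57, 2.57, 3.01, 3.14, 3.14, 3.14].

## Interface

Orientations are given as a unit quaternion [w, x, y, z].
In Python, from bench import ctrl gives the robot as it stands.
- The arm moves only by the tool move_arm, never from a script. Its argument "rows" is text: rows parted by semicolons, each of 7 numbers parted by spaces: the shift along the tool's x, y, z in cm, then the turn, a rotation vector about the tool's x, y, z in degrees, then the opening, from 0 (shut) to 1 (fully open). In form: x y z rx ry rz grip; .... A call has 1 to 20 rows; each row shifts and turns the commanded pose from where the row before left it, along the tool's axes as they then stand; what a row does not reach is not made up. A row lasts 1/10 s, in which the tool goes at most 50 mm and 8.59 degrees, less where a joint would pass 70% of its speed; a pose out of reach is approached as far as the arm can. A call with a gripper value outside its range is refused whole. The fingers move at their own pace and stop on an object; the grip force is fixed at half the most. Time passes only in rows, so rows that do not move let the fingers close. It gives the time, the measured TCP pose, the force and the opening at its end, in the units of the state.
- ctrl.get_obs(): the state, without advancing time (a new reading comes with each control period).
- ctrl.camera(name): name is "scene" or "top"; returns a dict with "color" (480x640x3 uint8, blue, green, red), "fx", "fy", "cx", "cy" (pixels), "rvec" (rotation vector, rad) and "tvec" (3), from world to camera coordinates, as OpenCV has them. Camera axes: x right, y down, z forward; pixel columns grow to the right and rows downward; lengths in m; the calibration is good to about 2 mm. A picture is of the moment at which its call begins. There is no depth.
- ctrl.hand_in(): hands the job in, once; it reports no verdict.
Trained networks look in the newest picture that a camera, given by its name, has taken for a name from the list of things; names that differ only in an ending like _2 or _b are one class to them, and where a whole thing is asked for, a point or a joint stands for the part that bears it (a point fixed in the world has none). Each returns a list of dicts, best first, with "confidence" (0 to 1); they miss things now and then, are a little off and sometimes report something else, mostly with a low value. They report only what shows in the picture. A call takes as long as a camera call. They do not tell look-alikes from the thing itself.
- ctrl.look_for(camera, query): "bbox" ([left, top, right, bottom] in pixels, round what is visible of it).
- ctrl.trace(camera, query): "region" (480x640 bool, what is visible of it) and "bbox" ([left, top, right, bottom] in pixels, round what is visible of it).
The state is a dict: "time_s": time; "q": joint angles; "dq": joint speeds; "joint_efforts": joint torques, N m; "eef_pos": TCP position; "eef_rot": TCP orientation; "wrist_force": force on the tool from outside, world axes, zero at the start; "torque": the same for the moment, N m; "opening": opening from 0.0 (shut) to 1.0 (fully open).
Only numpy, scipy, OpenCV 4.12 (cv2) and the standard library are available. Lean on these libraries where they do the work, as an engineer would, in place of code of your own. Each camera call takes 0.05 s, during which the arm holds its last target.

## Working session

There is one attempt and no reset: what is moved stays moved. The work goes in short steps, Python scripts to look and compute and a tool call to move; the robot and the scene stay as the last step left them, time stands still between calls to the robot, and variables do not carry over. Pictures are saved under pics/ and viewed, and the job is handed in when it is done.

Besides the shell and the picture viewer there is one more tool, called by a JSON object that holds its "api" and its "payload", one argument or row to a line. move_arm: Moves the arm, as the interface text tells. Its arguments: {"type":"object","properties":{"rows":{"type":"string"}},"required":["rows"]}

```bash
ls; mkdir -p pics; python3 - <<'E'
from bench import ctrl
import cv2
o=ctrl.get_obs();print(o, ctrl.pinch_z)
for n in("scene","top"):
    c=ctrl.camera(n);cv2.imwrite(f"pics/{n}0.png",c["color"]);print(n,c["fx"],c["fy"],c["cx"],c["cy"],c["rvec"],c["tvec"])
E
```

```text
pics
{'time_s': 0.0, 'q': array([-1.47631124e+00,  1.81534724e-01,  1.60802258e+00, -8.33911878e-06,
        1.35377706e+00, -2.06298340e-01]), 'dq': array([-0.00214242, -0.00094815, -0.0006247 ,  0.00020197, -0.00064222,
       -0.00049542]), 'joint_efforts': array([-5.36251846e-04, -4.44873440e+01, -3.51335335e+01, -3.60448330e-04,
        9.03343549e-03, -1.65186640e-05]), 'eef_pos': array([ 0.17032875, -0.54874409,  0.30298054]), 'eef_rot': array([-6.46522708e-04,  8.05068099e-01, -5.93181758e-01, -5.83453395e-04]), 'wrist_force': array([0.22616377, 0.12882361, 0.64611139]), 'torque': array([ 0.00013117, -0.00623513, -0.03960526]), 'opening': 0.9991546030581092} 0.0539
scene 448.485192278097 448.485192278097 322.8609891351388 238.8897399636187 [ 1.87104707 -0.83517602  0.56264479] [-0.53842469  0.18941024  0.75437516]
top 470.68397917563226 470.68397917563226 317.7633378149508 237.65800238609341 [ 2.15311424 -2.17937119  0.0745059 ] [-0.19374229  0.59983614  1.01966625]
```

View pics/scene0.png

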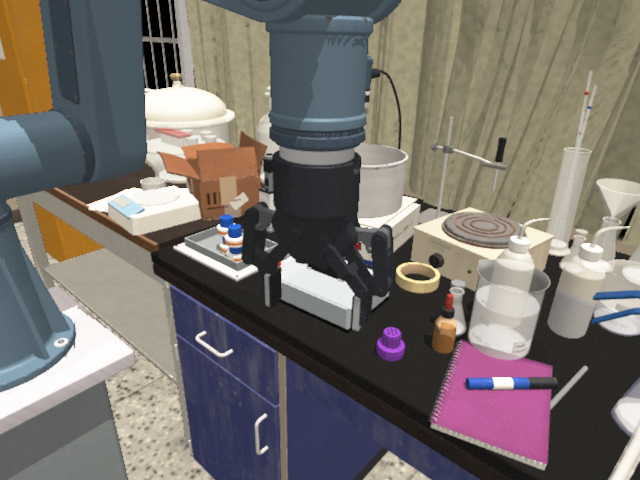

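View pics/top0.png

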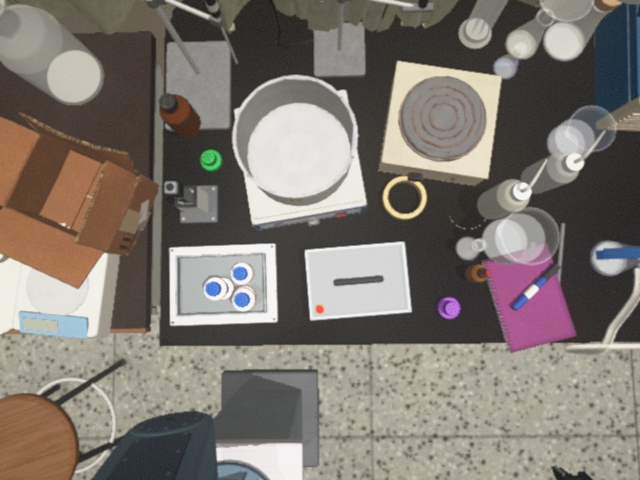

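```bash
cat > h.py <<'E'
from bench import ctrl
import cv2,numpy as np
from scipy.spatial.transform import Rotation as R
def cam(n):
    c=ctrl.camera(n);c["R"]=cv2.Rodrigues(np.array(c["rvec"],float))[0];c["t"]=np.array(c["tvec"],float).ravel();return c
def proj(c,P):
    P=np.atleast_2d(P)@c["R"].T+c["t"]
    return np.c_[c["fx"]*P[:,0]/P[:,2]+c["cx"],c["fy"]*P[:,1]/P[:,2]+c["cy"]]
def unp(c,uv,z):
    uv=np.atleast_2d(np.array(uv,float));z=np.broadcast_to(np.array(z,float),(len(uv),))
    d=np.c_[(uv[:,0]-c["cx"])/c["fx"],(uv[:,1]-c["cy"])/c["fy"],np.ones(len(uv))]@c["R"]
    C=-c["R"].T@c["t"]
    return C+d*((z-C[2])/d[:,2])[:,None]
E
python3 - <<'E'
from h import *
np.set_printoptions(precision=4,suppress=True)
c=cam("top");print(-c["R"].T@c["t"],c["R"])
s=cam("scene");print(-s["R"].T@s["t"])
for q in("base","cover","cover_handle","wand","holder","flask","dropper","can0","can3"):
  for cn in("top","scene"):
    print(q,cn,[(np.round(d["bbox"]).astype(int).tolist(),round(d["confidence"],2)) for d in ctrl.look_for(cn,q)])
print(unp(c,[(175,249),(270,322),(358,280),(320,310)],[.01,.01,.077,.06]))
def crop(n,im,x0,y0,x1,y1,k): cv2.imwrite(n,cv2.resize(im[y0:y1,x0:x1],None,fx=k,fy=k,interpolation=cv2.INTER_CUBIC))
crop("pics/t1.png",c["color"],155,140,425,335,2.9)
crop("pics/s1.png",s["color"],150,170,480,370,2.4)
E
```

```text
[ 0.5046 -0.2215  1.0646] [[-0.0112 -0.9997 -0.0207]
 [-0.996   0.013  -0.0886]
 [ 0.0889  0.0196 -0.9958]]
[-0.1093 -0.7957  0.4997]
base top [([170, 246, 275, 325], 0.93)]
base scene [([174, 224, 290, 284], 0.72)]
cover top [([309, 244, 410, 320], 0.8)]
cover scene [([276, 253, 389, 330], 0.96)]
cover_handle top [([304, 244, 412, 320], 0.89), ([465, 263, 489, 282], 0.16)]
cover_handle scene [([279, 252, 387, 334], 0.69)]
wand top [([165, 184, 194, 203], 0.78)]
wand scene [([264, 155, 272, 193], 0.54), ([280, 254, 389, 332], 0.15)]
holder top [([174, 188, 218, 220], 0.69)]
holder scene [([254, 187, 272, 235], 0.76)]
flask top [([458, 237, 490, 263], 0.68)]
flask scene [([447, 277, 465, 337], 0.59), ([280, 255, 389, 333], 0.27)]
dropper top []
dropper scene [([431, 292, 454, 352], 0.72), ([280, 256, 388, 330], 0.18)]
can0 top [([202, 279, 227, 303], 0.97), ([232, 287, 258, 314], 0.93), ([438, 295, 460, 319], 0.79), ([199, 152, 224, 172], 0.77), ([232, 265, 253, 282], 0.75), ([221, 278, 233, 298], 0.55)]
can0 scene [([217, 214, 236, 233], 0.78), ([227, 248, 240, 260], 0.63), ([225, 223, 242, 248], 0.61), ([376, 328, 405, 360], 0.58)]
can3 top [([202, 279, 227, 303], 0.97), ([232, 287, 258, 314], 0.93), ([438, 295, 460, 319], 0.79), ([199, 152, 224, 172], 0.77), ([232, 265, 253, 282], 0.75), ([221, 278, 233, 298], 0.55)]
can3 scene [([217, 214, 236, 233], 0.78), ([227, 248, 240, 260], 0.63), ([225, 223, 242, 248], 0.61), ([376, 328, 405, 360], 0.58)]
[[ 0.5772  0.1222  0.01  ]
 [ 0.4122 -0.0926  0.01  ]
 [ 0.503  -0.285   0.077 ]
 [ 0.4407 -0.2047  0.06  ]]
```

View pics/t1.png

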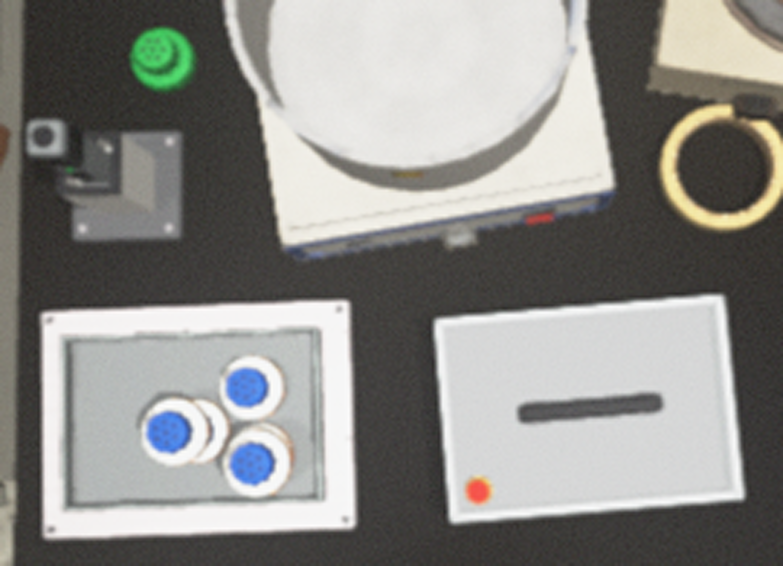

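View pics/s1.png

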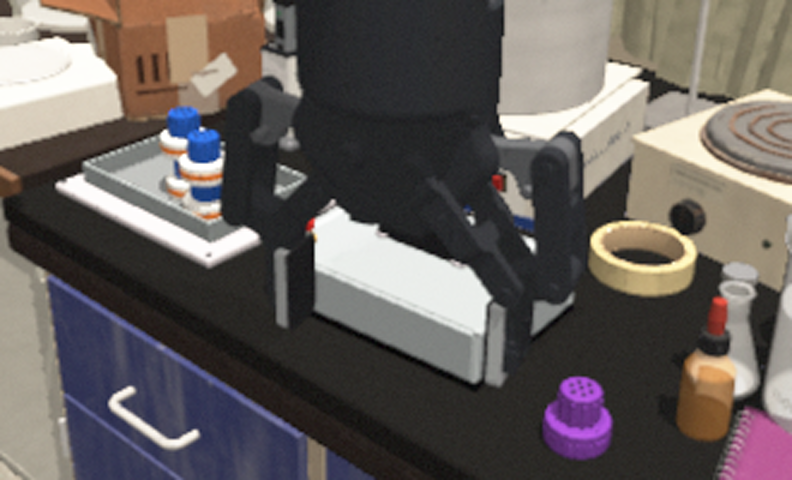

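```bash
cat >> h.py <<'E'
np.set_printoptions(precision=4,suppress=True)
def blobs(im,lo,hi,box,amin=15):
    x0,y0,x1,y1=box;m=np.zeros(im.shape[:2],np.uint8)
    m[y0:y1,x0:x1]=cv2.inRange(cv2.cvtColor(im[y0:y1,x0:x1],cv2.COLOR_BGR2HSV),lo,hi)
    n,l,s,ct=cv2.connectedComponentsWithStats(m)
    return [(ct[i],s[i]) for i in range(1,n) if s[i,4]>=amin],m
def crop(n,im,x0,y0,x1,y1,k): cv2.imwrite(n,cv2.resize(im[y0:y1,x0:x1],None,fx=k,fy=k,interpolation=cv2.INTER_CUBIC))
def rectfit(c,reg,z,L,W):
    "fit LxW rectangle (long side L ~ along y) to region contour unprojected to z; returns x,y,yaw"
    from scipy.optimize import least_squares
    cn=max(cv2.findContours(reg.astype(np.uint8),cv2.RETR_EXTERNAL,cv2.CHAIN_APPROX_NONE)[0],key=cv2.contourArea)[:,0]
    P=unp(c,cn,z)[:,:2]
    def f(p):
        a=p[2];q=(P-p[:2])@np.array([[np.cos(a),-np.sin(a)],[np.sin(a),np.cos(a)]])
        dx=np.abs(q[:,0])-W/2-p[3];dy=np.abs(q[:,1])-L/2-p[3]
        return np.where((dx>0)&(dy>0),np.hypot(dx,dy),np.maximum(dx,dy))
    (cx,cy),_,_=cv2.minAreaRect(P.astype(np.float32))
    r=least_squares(f,[cx,cy,0.03,0],loss="soft_l1",f_scale=.001)
    return r.x,np.sqrt(np.mean(r.fun**2))
E
python3 - <<'E'
from h import *
c=cam("top");im=c["color"]
for q,z,L,W in(("base",.01,.24,.175),("cover",.0,.215,.15),("cover",.054,.215,.15)):
    r=ctrl.trace("top",q)[0]; print(q,r["confidence"],rectfit(c,r["region"],z,L,W))
# brightness threshold
g=im.min(axis=2);m=((g>110)&1).astype(np.uint8);k=np.zeros_like(m);k[235:335,162:290]=m[235:335,162:290]
k=cv2.morphologyEx(k,cv2.MORPH_CLOSE,np.ones((15,15)))
print(rectfit(c,k,.01,.24,.175))
for (ct,s) in blobs(im,(100,120,60),(125,255,255),(165,240,280,330))[0]:
    print(ct,s[2:],unp(c,[ct]*2,[.054,.098])[:,:2])
def show(p): pass
h=ctrl.trace("top","wand");print([(x["bbox"],x["confidence"]) for x in h])
E
```

```text
base 0.78 (array([ 0.4975,  0.0138,  0.0264, -0.0016]), np.float64(0.0009625926826559763))
cover 0.56 (array([ 0.5028, -0.2876,  0.0769,  0.0042]), np.float64(0.0013783721756473407))
cover 0.56 (array([ 0.503 , -0.2843,  0.0765, -0.0005]), np.float64(0.001009450998434512))
(array([0.4975, 0.0139, 0.0249, 0.0004]), np.float64(0.0006136418597790488))
[239.7121 273.1894] [ 13  13 132] [[ 0.5204 -0.033 ]
 [ 0.5197 -0.0412]]
[212.5878 288.5878] [ 14  14 148] [[0.4881 0.0253]
 [0.4888 0.0146]]
[241.4933 299.5733] [ 14  14 150] [[ 0.464  -0.037 ]
 [ 0.4658 -0.045 ]]
[([163.4, 180.2, 190.7, 200.0], 0.58)]
```

```bash
cat >> h.py <<'E'
def Rt(yaw): # tool down, tool x at world angle yaw
    return R.from_euler("z",yaw)*R.from_quat([1,0,0,0])
def cur():
    o=ctrl.get_obs();q=o["eef_rot"];return np.array(o["eef_pos"]),R.from_quat([q[1],q[2],q[3],q[0]]),o
def plan(wps,start=None):
    "wps: list of (pos,yaw,grip,step_cm,[hold]) ; prints rows"
    p,r=start if start else cur()[:2]
    out=[]
    for w in wps:
        pos,yaw,g,st=w[:4];pos=np.array(pos,float)
        tgt=Rt(yaw);rv=(r.inv()*tgt).as_rotvec(degrees=True)
        n=max(1,int(np.ceil(np.linalg.norm(pos-p)*100/st-1e-6)),int(np.ceil(np.linalg.norm(rv)/8.5-1e-6)))
        for i in range(n):
            rv=(r.inv()*tgt).as_rotvec(degrees=True)/(n-i)
            d=r.inv().apply((pos-p)/(n-i))*100
            d=np.round(d,2);rv=np.round(rv,1)
            out.append(" ".join(f"{v:g}" for v in [*(d+0.),*(rv+0.),g]))
            p=p+r.apply(d/100);r=r*R.from_rotvec(rv,degrees=True)
        for i in range(w[4] if len(w)>4 else 0): out.append(f"0 0 0 0 0 0 {g:g}")
    print(len(out));print("; ".join(out));return p,r
E
python3 - <<'E'
from h import *
plan([((.4888,.0146,.30),.025,1,4.8)])
E
```

```text
14
-3.17 -3.37 0.03 0 0 -5.3 1; -2.85 -3.64 0.03 0 0 -5.3 1; -2.5 -3.89 0.03 0 0 -5.3 1; -2.13 -4.11 0.03 0 0 -5.3 1; -1.74 -4.28 0.03 0 0 -5.3 1; -1.34 -4.43 0.03 0 0 -5.3 1; -0.92 -4.53 0.03 0 0 -5.3 1; -0.5 -4.6 0.03 0 0 -5.3 1; -0.07 -4.62 0.02 0 0 -5.3 1; 0.35 -4.61 0.03 0 0 -5.3 1; 0.78 -4.56 0.02 0 0 -5.3 1; 1.2 -4.47 0.03 0 0 -5.3 1; 1.6 -4.34 0.02 0 0 -5.3 1; 2 -4.17 0.03 0 0 -5.3 1
```

{"api": "move_arm", "payload": {
  "rows": "-3.2 -3.4 0 0 0 -5.3 1; -2.8 -3.6 0 0 0 -5.3 1; -2.5 -3.9 0 0 0 -5.3 1; -2.1 -4.1 0 0 0 -5.3 1; -1.7 -4.3 0 0 0 -5.3 1; -1.3 -4.4 0 0 0 -5.3 1; -0.9 -4.5 0 0 0 -5.3 1; -0.5 -4.6 0 0 0 -5.3 1; -0.1 -4.6 0 0 0 -5.3 1; 0.3 -4.6 0 0 0 -5.3 1; 0.8 -4.6 0 0 0 -5.3 1; 1.2 -4.5 0 0 0 -5.3 1; 1.6 -4.3 0 0 0 -5.3 1; 2 -4.2 0 0 0 -5.3 0.5; 0 0 0 0 0 0 0.5; 0 0 0 0 0 0 0.5"
}}

```text
time_s: 2.95
eef_pos: [0.489, 0.0147, 0.3037]
eef_rot: [0.0, 1.0, 0.014, -0.0]
wrist_force: [0.1, -0.5, -0.2]
opening: 0.515
```

```bash
python3 - <<'E'
from h import *
p,r,o=cur();print(p,r.as_matrix()[:,0],o["opening"],o["time_s"],o["q"])
s=cam("scene");cv2.imwrite("pics/s2.png",s["color"])
crop("pics/s2.png",s["color"],160,130,420,325,3)
E
```

```text
[0.489  0.0147 0.3037] [ 0.9996  0.0275 -0.0006] 0.5148951987032181 2.95 [-0.213  -0.0139  1.8168 -0.0004  1.3392 -0.2404]
```

View pics/s2.png

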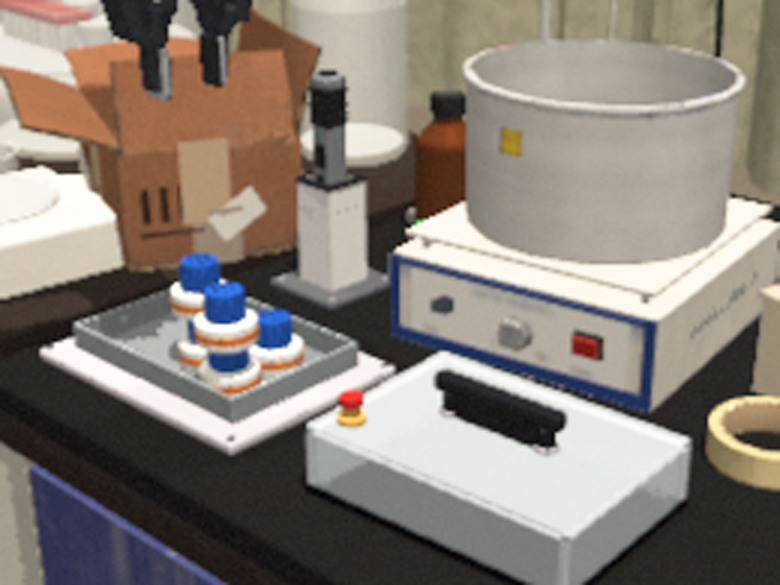

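```bash
cat >> h.py <<'E'
def tri(pts):
    "pts list of (cam,uv)"
    A=[];b=[]
    for c,uv in pts:
        C=-c["R"].T@c["t"];d=np.array([(uv[0]-c["cx"])/c["fx"],(uv[1]-c["cy"])/c["fy"],1])@c["R"];d/=np.linalg.norm(d)
        M=np.eye(3)-np.outer(d,d);A.append(M);b.append(M@C)
    X=np.linalg.lstsq(np.vstack(A),np.hstack(b),rcond=None)[0];return X
E
python3 - <<'E'
from h import *
s=cam("scene");c=cam("top");cv2.imwrite("pics/t3.png",c["color"])
B,_=blobs(s["color"],(100,120,40),(125,255,255),(210,205,262,262))
for ct,st in B: print("s",ct,st)
B,_=blobs(c["color"],(100,120,60),(125,255,255),(165,240,280,330))
for ct,st in B: print("t",ct,st)
for P in ([.4888,.0146,.092],[.4658,-.045,.092],[.5204,-.033,.048]): print(P,proj(s,P),proj(c,P))
E
```

```text
s [230.7324 225.7057] [220 215  22  23 299]
s [251.1154 238.8769] [246 233  11  13 130]
s [235.6462 250.1231] [230 247  13   7  65]
t [239.6615 273.2231] [234 267  13  13 130]
t [212.5918 288.5442] [206 282  14  14 147]
t [241.5369 299.4698] [235 293  14  14 149]
[0.4888, 0.0146, 0.092] [[227.3183 219.2683]] [[213.2822 288.5323]]
[0.4658, -0.045, 0.092] [[235.7108 229.0487]] [[242.0159 299.4568]]
[0.5204, -0.033, 0.048] [[251.6533 237.942 ]] [[240.2448 273.2065]]
```

```bash
python3 - <<'E'
from h import *
plan([((.4888,.0146,.19),.025,.5,4.8),((.4888,.0146,.151),.025,.5,2)])
E
```

```text
5
0.01 -0.06 3.79 0 0 0 0.5; 0.01 -0.07 3.8 0 0 -0.1 0.5; 0.01 -0.06 3.79 0 0 0 0.5; 0 0 1.95 0 0 0 0.5; 0 0 1.95 0 0 0 0.5
```

{"api": "move_arm", "payload": {
  "rows": "0 0 3.8 0 0 0.1 0.5; 0 0 3.8 0 0 0 0.5; 0 0 3.8 0 0 0 0.5; 0 0 2 0 0 0 0.5; 0 0 1.3 0 0 0 0.5; 0 0 0.6 0 0 0 0.5; 0 0 0 0 0 0 0.5; 0 0 0 0 0 0 0.3; 0 0 0 0 0 0 0.2; 0 0 0 0 0 0 0.2; 0 0 0 0 0 0 0.2"
}}

```text
time_s: 4.2
eef_pos: [0.4898, 0.0135, 0.1521]
eef_rot: [0.0, 1.0, 0.012, 0.001]
wrist_force: [-0.4, -0.8, 6.7]
opening: 0.332
```

```bash
python3 - <<'E'
from h import *
p,r,o=cur();print(p,o["opening"],o["wrist_force"])
s=cam("scene");crop("pics/s4.png",s["color"],160,160,300,270,5)
E
```

```text
[0.4898 0.0135 0.1521] 0.3317284430769654 [-0.3842 -0.7967  6.7405]
```

View pics/s4.png

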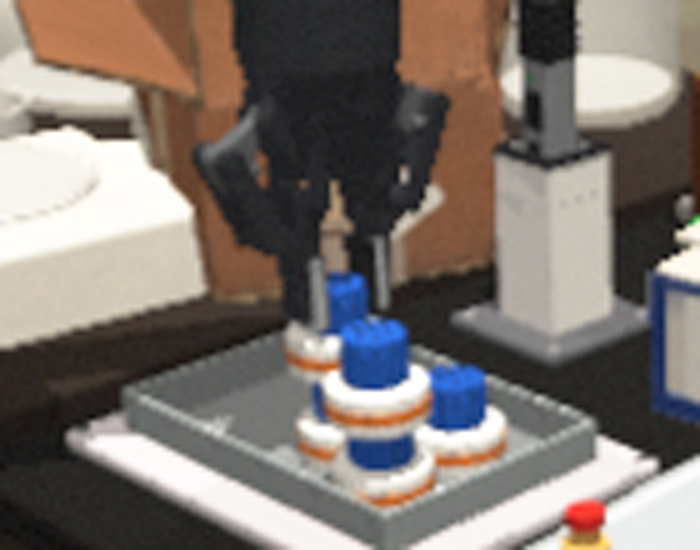

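```bash
python3 - <<'E'
from h import *
plan([((.4898,.0135,.20),.025,.2,2.5),((.525,.0736,.20),.025,.2,3.5),((.525,.0736,.115),.025,.2,3),((.525,.0736,.109),.025,.2,.3,2)])
E
```

```text
12
0 0 -2.39 0 -0.1 0 0.2; 0 0 -2.4 0 0 -0.1 0.2; 1.84 -2.96 0 0 0 0 0.2; 1.83 -2.95 0 0 0 0 0.2; 0 0 2.83 0 0 0 0.2; 0 -0.01 2.84 0 0 0 0.2; 0 0 2.83 0 0 0 0.2; 0 0 0.2 0 0 0 0.2; 0 0 0.2 0 0 0 0.2; 0 0 0.2 0 0 0 0.2; 0 0 0 0 0 0 0.2; 0 0 0 0 0 0 0.2
```

{"api": "move_arm", "payload": {
  "rows": "0 0 -1.5 0 0 0 0.2; 0 0 -2.4 0 0 0 0.2; 0 0 -1 0 0 0 0.2; 1.8 -3 0 0 0 0 0.2; 1.9 -2.9 0 0 0 0 0.2; 0 0 2.9 0 0 0 0.2; 0 0 2.9 0 0 0 0.2; 0 0 2.8 0 0 0 0.2; 0 0 0.3 0 0 0 0.2; 0 0 0.3 0 0 0 0.2; 0 0 0 0 0 0 0.2"
}}

```text
time_s: 5.35
eef_pos: [0.5248, 0.0735, 0.1086]
eef_rot: [-0.0, 1.0, 0.012, 0.0]
wrist_force: [0.0, -0.6, 0.2]
opening: 0.324
```

```bash
python3 - <<'E'
from h import *
p,r,o=cur();print(p,o["opening"],o["wrist_force"])
s=cam("scene");crop("pics/s5.png",s["color"],160,160,300,270,5)
E
```

```text
[0.5248 0.0735 0.1086] 0.3243399329600823 [ 0.01   -0.5616  0.2043]
```

View pics/s5.png

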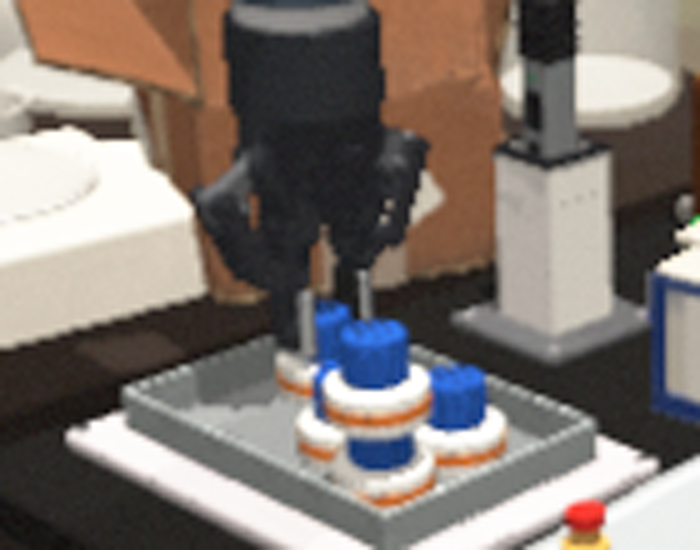

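{"api": "move_arm", "payload": {
  "rows": "0 0 0.1 0 0 0 0.2; 0 0 0 0 0 0 0.4; 0 0 0 0 0 0 0.4; 0 0 -1 0 0 0 0.4; 0 0 -2.5 0 0 0 0.5; 0 0 -4.8 0 0 0 0.5; -2 4 0 0 0 0 0.5; -2 4 0 0 0 0 0.5; -2.2 3.7 0 0 0 0 0.5; 0 0 0 0 0 0 0.5"
}}

```text
time_s: 6.4
eef_pos: [0.4637, -0.0482, 0.1907]
eef_rot: [0.001, 1.0, 0.009, 0.0]
wrist_force: [-0.5, 0.7, -0.1]
opening: 0.502
```

```bash
python3 - <<'E'
from h import *
p,r,o=cur();print(p,o["opening"],o["wrist_force"])
c=cam("top");crop("pics/t6.png",c["color"],160,235,290,335,5)
B,_=blobs(c["color"],(100,120,60),(125,255,255),(165,240,280,330))
for ct,st in B: print("t",ct,st, unp(c,[ct,ct],[.054,.098])[:,:2])
plan([((.4658,-.045,.154),.025,.5,2)])
E
```

```text
[ 0.4637 -0.0482  0.1907] 0.5019063910264814 [-0.5422  0.6525 -0.0873]
t [190.4711 270.3719] [183 265  15  12 121] [[0.5276 0.0735]
 [0.5266 0.0607]]
t [242.6182 271.7636] [238 267   9  12  55] [[ 0.5233 -0.0392]
 [ 0.5225 -0.0472]]
2
0.05 -0.09 1.84 0 0 -0.2 0.5; 0.05 -0.08 1.84 0 -0.1 -0.1 0.5
```

View pics/t6.png

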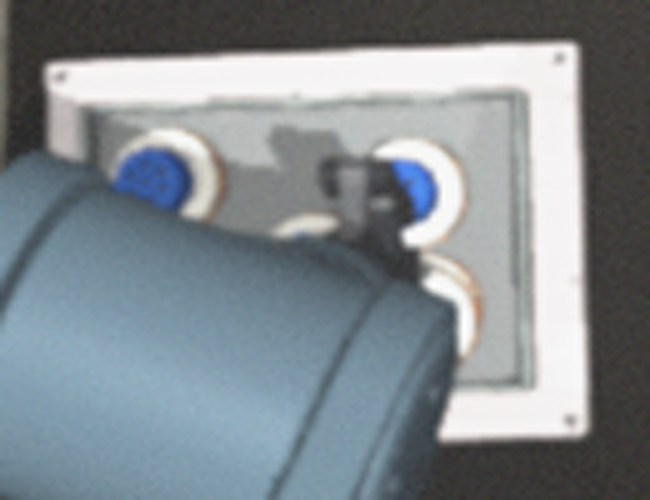

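{"api": "move_arm", "payload": {
  "rows": "0.1 -0.2 1 0 0 -0.3 0.5; 0 0 1.5 0 0 0 0.5; 0 0 0.8 0 0 0 0.5; 0 0 0.4 0 0 0 0.5; 0 0 0 0 0 0 0.3; 0 0 0 0 0 0 0.2; 0 0 0 0 0 0 0.2; 0 0 0 0 0 0 0.2"
}}

```text
time_s: 7.25
eef_pos: [0.4665, -0.0429, 0.1533]
eef_rot: [0.0, 1.0, 0.014, 0.0]
wrist_force: [0.6, 0.2, 0.0]
opening: 0.327
```

```bash
python3 - <<'E'
from h import *
p,r,o=cur();print(p,o["opening"],o["wrist_force"])
s=cam("scene");crop("pics/s7.png",s["color"],160,160,300,270,5)
E
```

```text
[ 0.4665 -0.0429  0.1533] 0.32670918088640044 [0.6341 0.1691 0.044 ]
```

View pics/s7.png

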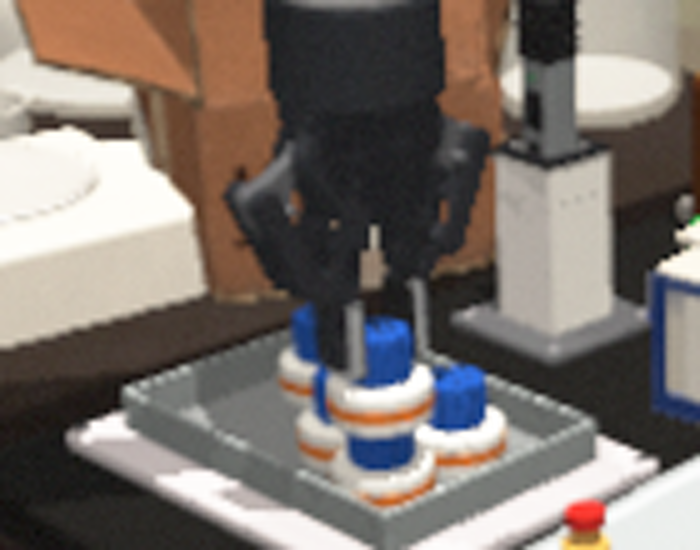

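{"api": "move_arm", "payload": {
  "rows": "0 0 -1.5 0 0 0 0.2; 0 0 -2.5 0 0 0 0.2; 0 0 -1 0 0 0 0.2; 0.1 -3.9 0 0 0 0 0.2; 0.3 -4 0 0 0 0 0.2; 0 -3.9 0 0 0 0 0.2; 0 0 2.5 0 0 0 0.2; 0 0 2.8 0 0 0 0.2; 0 0 2.8 0 0 0 0.2; 0 0 0.8 0 0 0 0.2; 0 0 0.4 0 0 0 0.2; 0 0 0 0 0 0 0.2"
}}

```text
time_s: 8.5
eef_pos: [0.4672, 0.075, 0.1102]
eef_rot: [0.0, 1.0, 0.014, 0.0]
wrist_force: [0.6, 0.1, 0.1]
opening: 0.328
```

```bash
python3 - <<'E'
from h import *
p,r,o=cur();print(p,o["opening"],o["wrist_force"])
E
```

```text
[0.4672 0.075  0.1102] 0.32759768186039423 [0.6193 0.0812 0.105 ]
```

{"api": "move_arm", "payload": {
  "rows": "0 0 0.1 0 0 0 0.2; 0 0 0 0 0 0 0.4; 0 0 0 0 0 0 0.4; 0 0 -1 0 0 0 0.4; 0 0 -2.5 0 0 0 0.5; 0 0 -4.5 0 0 0 0.5; 0 4.5 -2 0 0 0 0.5; -1 4.5 0 0 0 0 0.5; -1 4.5 0 0 0 0 0.5; -1 4.5 0 0 0 0 0.5; -1 4.5 0 0 0 0 0.5; 0 0 0 0 0 0 0.5"
}}

```text
time_s: 9.7
eef_pos: [0.4329, -0.1559, 0.2105]
eef_rot: [0.002, 1.0, 0.011, 0.001]
wrist_force: [0.5, 0.2, 0.4]
opening: 0.498
```

```bash
python3 - <<'E'
from h import *
p,r,o=cur();print(p,o["opening"],o["wrist_force"])
c=cam("top");cv2.imwrite("pics/t8f.png",c["color"]);crop("pics/t8.png",c["color"],155,175,415,335,3)
B,_=blobs(c["color"],(100,120,60),(125,255,255),(165,240,280,330))
for ct,st in B:
    w=unp(c,[ct],[.054])[0,:2]; d=w-[.4975,.0139];a=.0257
    print("t",ct,st[4],w,"base",d[0]*np.cos(a)+d[1]*np.sin(a),-d[0]*np.sin(a)+d[1]*np.cos(a))
E
```

```text
[ 0.4329 -0.1559  0.2105] 0.49763343637085117 [0.5068 0.1725 0.4381]
t [190.0414 270.9241] 145 [0.5265 0.0745] base 0.030504335021870048 0.05979442651849231
t [239.7328 273.145 ] 131 [ 0.5205 -0.033 ] base 0.021738305802860833 -0.04748192818369515
t [220.3806 288.2985] 134 [0.4885 0.0085] base -0.009119710854464452 -0.005136578363802399
t [239.6216 294.4054] 37 [ 0.4751 -0.0329] base -0.02362887338426076 -0.04623789920535239
t [191.3525 298.1655] 139 [0.4682 0.0709] base -0.027869059699700487 0.05771007268754696
```

View pics/t8.png

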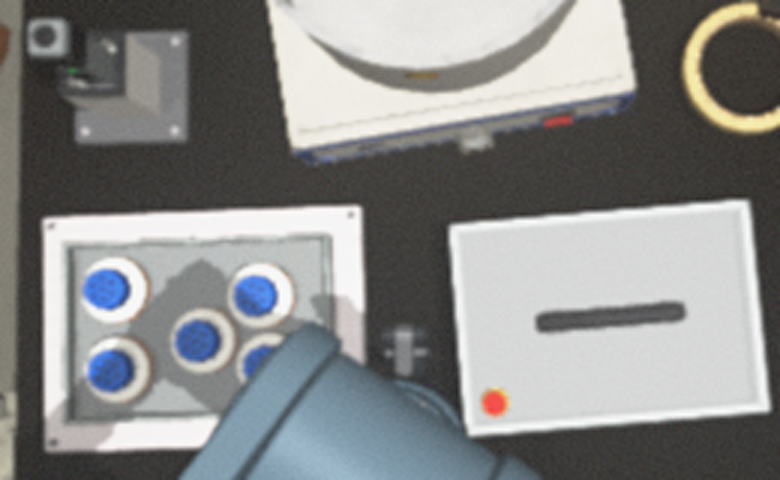

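```bash
python3 - <<'E'
from h import *
s=plan([((.5205,-.033,.165),1.18,.5,4.5),((.5205,-.033,.1105),1.18,.5,2.0,1)])
plan([((.5205,-.033,.118),1.18,.2,1),((.5292,-.0455,.118),1.18,.2,1),((.5292,-.0455,.111),1.18,.2,.5)],s)
E
```

```text
12
1.13 -1.48 0.56 0 0 -8.3 0.5; 1.33 -1.3 0.56 0 0 -8.3 0.5; 1.5 -1.1 0.56 0 0 -8.3 0.5; 1.65 -0.87 0.56 0 0 -8.3 0.5; 1.75 -0.62 0.57 0 0 -8.3 0.5; 1.83 -0.36 0.56 0 0 -8.3 0.5; 1.86 -0.1 0.57 0 0 -8.2 0.5; 1.85 0.17 0.56 0.1 0 -8.3 0.5; 0 0 1.82 0 0 0 0.5; 0 0 1.82 0 0 0 0.5; 0 0 1.81 0 0 0 0.5; 0 0 0 0 0 0 0.5
5
0 0 -0.75 0 0 0 0.2; -0.41 0.64 0 0 0 0 0.2; -0.42 0.64 0 0 0 0 0.2; 0 0 0.35 0 0 0 0.2; 0 0 0.35 0 0 0 0.2
```

{"api": "move_arm", "payload": {
  "rows": "1.1 -1.5 0.6 0 0 -8.3 0.5; 1.3 -1.3 0.6 0 0 -8.3 0.5; 1.5 -1.1 0.6 0 0 -8.3 0.5; 1.7 -0.9 0.6 0 0 -8.3 0.5; 1.8 -0.6 0.6 0 0 -8.3 0.5; 1.8 -0.4 0.6 0 0 -8.3 0.5; 1.9 -0.1 0.5 0 0 -8.2 0.5; 1.8 0.2 0.5 0 0 -8.3 0.5; 0 0 0 0 0 0 0.5; 0 0 0 0 0 0 0.5"
}}

```text
time_s: 10.75
eef_pos: [0.5198, -0.028, 0.1631]
eef_rot: [-0.0, 0.829, 0.559, -0.0]
wrist_force: [-1.1, -0.4, 0.6]
opening: 0.501
```

```bash
python3 - <<'E'
from h import *
s=plan([((.5205,-.033,.1105),1.18,.5,2.0,1)])
E
```

```text
4
-0.15 0.08 1.75 0 0 0.1 0.5; -0.14 0.09 1.75 0 0 0.1 0.5; -0.14 0.08 1.76 0 0 0.1 0.5; 0 0 0 0 0 0 0.5
```

{"api": "move_arm", "payload": {
  "rows": "-0.4 0.3 1 0 0 0 0.5; 0 0 2 0 0 0.2 0.5; 0 0 1.5 0 0 0 0.5; 0 0 0.7 0 0 0 0.5; 0 0 0 0 0 0 0.5; 0 0 0 0 0 0 0.3; 0 0 0 0 0 0 0.2; 0 0 0 0 0 0 0.2; 0 0 0 0 0 0 0.2"
}}

```text
time_s: 11.65
eef_pos: [0.5219, -0.0343, 0.1116]
eef_rot: [0.001, 0.83, 0.557, 0.0]
wrist_force: [-0.1, -0.5, 1.2]
opening: 0.322
```

```bash
python3 - <<'E'
from h import *
p,r,o=cur();print(p,o["opening"],o["wrist_force"])
s=cam("scene");crop("pics/s9.png",s["color"],160,160,300,270,5)
z=p[2]
plan([((p[0],p[1],z+.007),1.18,.2,1),((.5292,-.0455,z+.007),1.18,.2,1),((.5292,-.0455,z),1.18,.2,.5)])
E
```

```text
[ 0.5219 -0.0343  0.1116] 0.32178287332438216 [-0.0628 -0.5146  1.1877]
5
0 0 -0.7 0.1 0 0.1 0.2; -0.38 0.55 0 0 0 0 0.2; -0.37 0.55 0 0 0 0 0.2; 0 0 0.35 0 0 0 0.2; 0 0 0.35 0 0 0 0.2
```

View pics/s9.png

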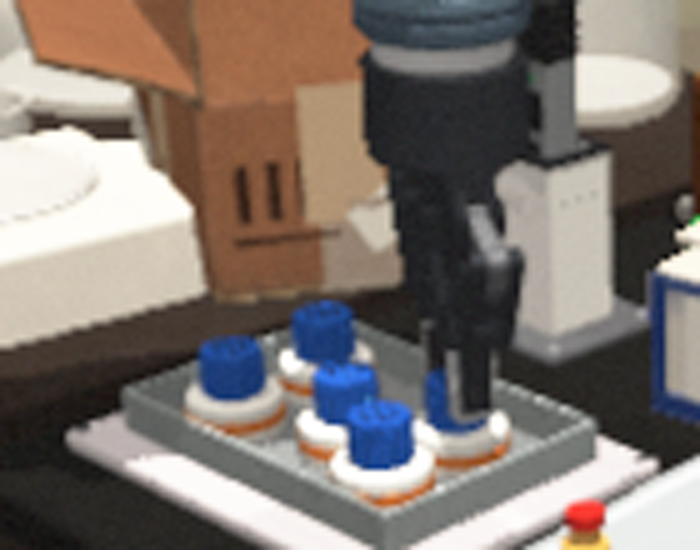

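{"api": "move_arm", "payload": {
  "rows": "0 0 -0.7 0 0 0 0.2; -0.4 0.5 0 0 0 0 0.2; -0.3 0.6 0 0 0 0 0.2; 0 0 0.4 0 0 0 0.2; 0 0 0.4 0 0 0 0.2; 0 0 0 0 0 0 0.2; 0 0 0 0 0 0 0.4; 0 0 0 0 0 0 0.4; 0 0 -1 0 0 0 0.4; 0 0 -3 0 0 0 0.5; 0 0 -4 0 0 0 0.5; 3 -1.3 0 0 0 8.5 0.5; 3 -1.7 0 0 0 8.5 0.5; 0 0 0 0 0 8.5 0.5; 0 0 0 0 0 8.5 0.5; 0 0 0 0 0 8.5 0.5; 0 0 0 0 0 8.5 0.5; 0 0 0 0 0 8.5 0.5; 0 0 0 0 0 0 0.5"
}}

```text
time_s: 13.6
eef_pos: [0.5288, 0.0225, 0.1901]
eef_rot: [-0.0, 0.997, 0.071, -0.0]
wrist_force: [-0.5, -0.8, 0.8]
opening: 0.5
```

```bash
python3 - <<'E'
from h import *
p,r,o=cur();print(p,r.as_matrix()[:,0],o["opening"],o["wrist_force"])
s=cam("scene");crop("pics/s10.png",s["color"],160,160,300,270,5)
c=cam("top");crop("pics/t10.png",c["color"],155,235,285,335,5)
def b(w): d=w-[.4975,.0139];a=.0257;return [d[0]*np.cos(a)+d[1]*np.sin(a),-d[0]*np.sin(a)+d[1]*np.cos(a)]
for ct,st in blobs(s["color"],(100,120,40),(125,255,255),(190,210,270,265))[0]:
    w=unp(s,[ct],[.043])[0,:2];print("s",ct,st[4],w,b(w))
for ct,st in blobs(c["color"],(100,120,60),(125,255,255),(165,240,280,330))[0]:
    w=unp(c,[ct],[.054])[0,:2];print("t",ct,st[4],w,b(w))
E
```

```text
[0.5288 0.0225 0.1901] [ 0.9899  0.1421 -0.0001] 0.5003212214595428 [-0.5393 -0.7713  0.8472]
s [229.5975 237.0099] 405 [0.4941 0.0179] [np.float64(-0.003251848854388908), np.float64(0.004108103308075697)]
s [205.9    232.7867] 150 [0.4697 0.0797] [np.float64(-0.02611801004015802), np.float64(0.06644444327683707)]
s [256.4934 239.4079] 152 [ 0.5298 -0.0393] [np.float64(0.03096360632154997), np.float64(-0.054045803096680604)]
t [245.8992 269.5969] 129 [ 0.5279 -0.0463] [np.float64(0.028849839262387954), np.float64(-0.060946506055651835)]
t [220.2993 288.1971] 137 [0.4887 0.0087] [np.float64(-0.008896989428466505), np.float64(-0.0049654836592175474)]
t [242.8209 296.5821] 134 [ 0.4704 -0.0398] [np.float64(-0.028502498677066064), np.float64(-0.05300002175785349)]
```

View pics/s10.png

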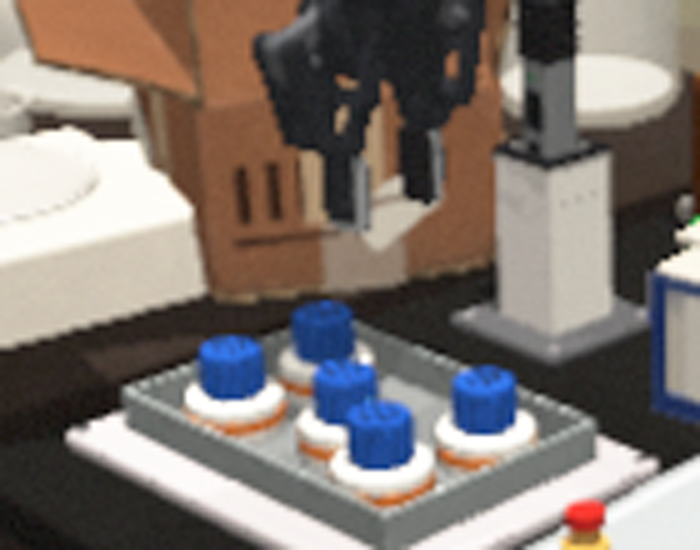

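View pics/t10.png

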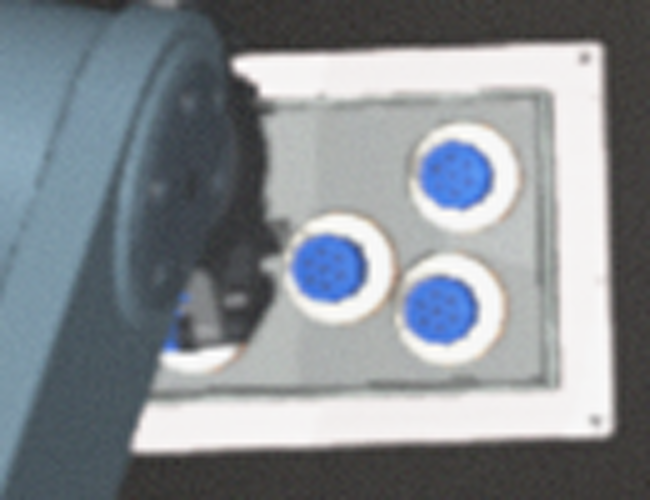

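{"api": "move_arm", "payload": {
  "rows": "-2.1 0.4 1.5 0 0 0 0.5; -2.1 0.4 1.5 0 0 0 0.5; 0 0 2 0 0 0 0.5; 0 0 1.9 0 0 0 0.5; 0 0 1 0 0 0 0.5; 0 0 0 0 0 0 0.5; 0 0 0 0 0 0 0.3; 0 0 0 0 0 0 0.2; 0 0 0 0 0 0 0.2; 0 0 0 0 0 0 0.2"
}}

```text
time_s: 14.7
eef_pos: [0.4891, 0.0084, 0.1116]
eef_rot: [0.0, 0.997, 0.072, 0.001]
wrist_force: [0.9, 0.5, 2.9]
opening: 0.321
```

```bash
python3 - <<'E'
from h import *
p,r,o=cur();print(p,o["opening"],o["wrist_force"])
z=p[2]
s=cam("scene");crop("pics/s11.png",s["color"],160,160,300,270,5)
plan([((p[0],p[1],z+.006),.142,.2,1),(p+[.0088,.005,.006],.142,.2,1),(p+[.0088,.005,0],.142,.2,.5)])
E
```

```text
[0.4891 0.0084 0.1116] 0.3214727607253929 [0.8677 0.4776 2.9035]
5
0 0 -0.6 0 -0.1 0.1 0.2; 0.47 -0.19 0 0 0 0 0.2; 0.47 -0.18 0 0 0 0 0.2; 0 0 0.3 0 0 0 0.2; 0 0 0.3 0 0 0 0.2
```

View pics/s11.png

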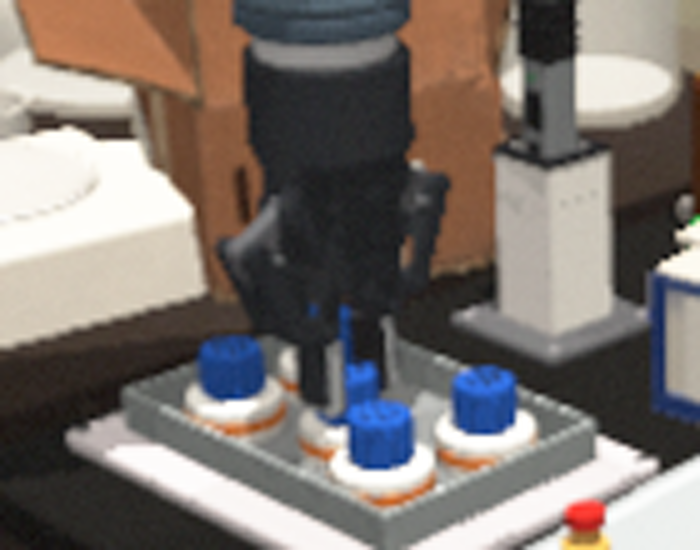

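Then retreat up and toward the cover (rotating slightly less), clearing the tray view.

{"api": "move_arm", "payload": {
  "rows": "0 0 -0.6 0 0 0 0.2; 0.5 -0.2 0 0 0 0 0.2; 0.4 -0.2 0 0 0 0 0.2; 0 0 0.4 0 0 0 0.2; 0 0 0.3 0 0 0 0.2; 0 0 0 0 0 0 0.2; 0 0 0 0 0 0 0.4; 0 0 0 0 0 0 0.4; 0 0 -1 0 0 0 0.4; 0 0 -3 0 0 0 0.5; 0 0 -4.8 0 0 0 0.7; -0.7 4.8 -1 0 0 0 0.7; -0.7 4.8 0 0 0 0 0.7; -0.7 4.8 0 0 0 0 0.7; -0.7 4.8 0 0 0 0 0.7; -0.7 4.8 0 0 0 0 0.7; -0.7 4.8 0 0 0 0 0.7; 0 0 0 0 0 0 0.7; 0 0 0 0 0 0 0.7"
}}

```text
time_s: 16.65
eef_pos: [0.496, -0.2783, 0.2078]
eef_rot: [-0.0, 0.998, 0.07, -0.0]
wrist_force: [0.0, 0.1, -0.6]
opening: 0.703
```

```bash
python3 - <<'E'
from h import *
p,r,o=cur();print(p,r.as_matrix()[:,0],o["opening"],o["wrist_force"])
s=cam("scene");crop("pics/s12.png",s["color"],160,130,420,325,3)
c=cam("top");crop("pics/t12.png",c["color"],155,175,415,335,3)
def b(w): d=w-[.4975,.0139];a=.0257;return [d[0]*np.cos(a)+d[1]*np.sin(a),-d[0]*np.sin(a)+d[1]*np.cos(a)]
for ct,st in blobs(c["color"],(100,120,60),(125,255,255),(165,240,280,330))[0]:
    w=unp(c,[ct],[.054])[0,:2];print("t",ct,st[4],w,np.round(b(w),4))
for ct,st in blobs(c["color"],(0,150,150),(8,255,255),(300,240,415,330))[0]: print("red",ct,st[4],unp(c,[ct],.075))
E
```

```text
[ 0.496  -0.2783  0.2078] [ 0.9901  0.1406 -0.0004] 0.7026506866718855 [ 0.0458  0.0616 -0.5711]
t [190.0414 270.9241] 145 [0.5265 0.0745] [0.0305 0.0598]
t [245.808 269.64 ] 125 [ 0.5278 -0.0461] [ 0.0288 -0.0607]
t [217.6934 284.1095] 137 [0.4975 0.0144] [0.     0.0005]
t [242.947  296.6439] 132 [ 0.4702 -0.0401] [-0.0286 -0.0533]
t [191.4113 298.1064] 141 [0.4683 0.0707] [-0.0277  0.0576]
red [319.225 308.975] 40 [[ 0.4438 -0.2034  0.075 ]]
```

View pics/s12.png

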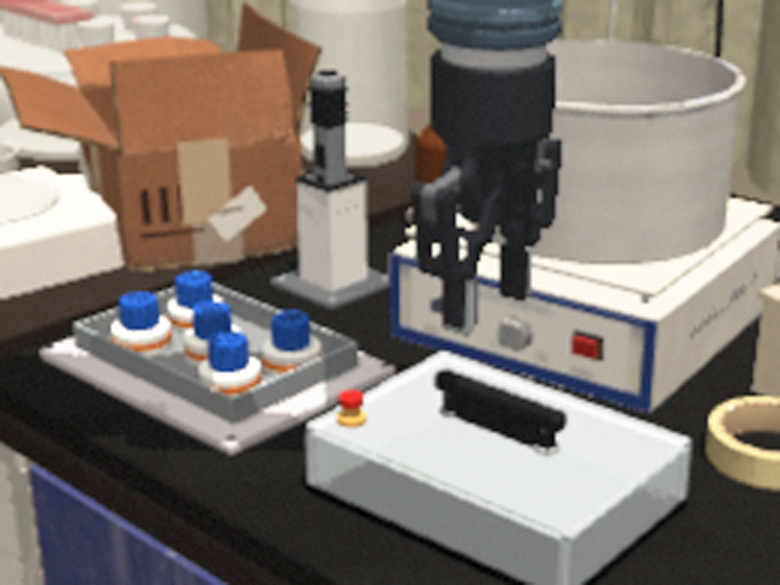

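View pics/t12.png

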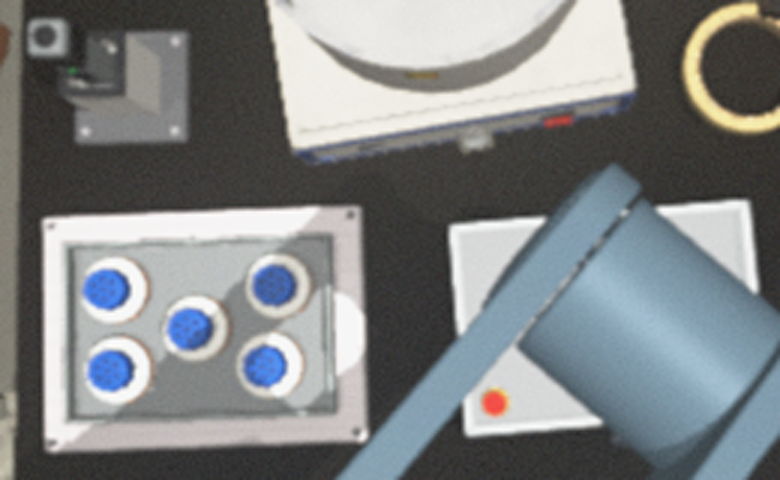

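```bash
python3 - <<'E'
from h import *
plan([((.503,-.2845,.15),.0765,.5,2.5,2)])
E
```

```text
5
0.18 0.31 1.92 0 0 1.3 0.5; 0.19 0.3 1.92 0 0 1.3 0.5; 0.2 0.29 1.92 -0.1 0 1.3 0.5; 0 0 0 0 0 0 0.5; 0 0 0 0 0 0 0.5
```

{"api": "move_arm", "payload": {
  "rows": "0.3 0.4 2 0 0 1.2 0.5; 0.3 0.3 2 0 0 1.2 0.5; 0 0 1.8 0 0 1.2 0.5; 0 0 0 0 0 0 0.5; 0 0 0 0 0 0 0.5; 0 0 0 0 0 0 0.5"
}}

```text
time_s: 17.35
eef_pos: [0.5041, -0.2831, 0.1512]
eef_rot: [0.001, 0.999, 0.041, 0.001]
wrist_force: [0.9, -0.1, -0.3]
opening: 0.504
```

```bash
python3 - <<'E'
from h import *
p,r,o=cur();print(p,r.as_matrix()[:,0],o["opening"],o["wrist_force"])
s=cam("scene");crop("pics/s13.png",s["color"],230,200,410,325,4)
plan([((.503,-.2845,.134),.0765,.5,1,1)])
E
```

```text
[ 0.5041 -0.2831  0.1512] [0.9966 0.0823 0.0012] 0.5035708427598604 [ 0.8839 -0.1483 -0.2608]
3
-0.06 0.05 0.87 0 0 0.2 0.5; -0.06 0.04 0.86 0.1 -0.1 0.1 0.5; 0 0 0 0 0 0 0.5
```

View pics/s13.png

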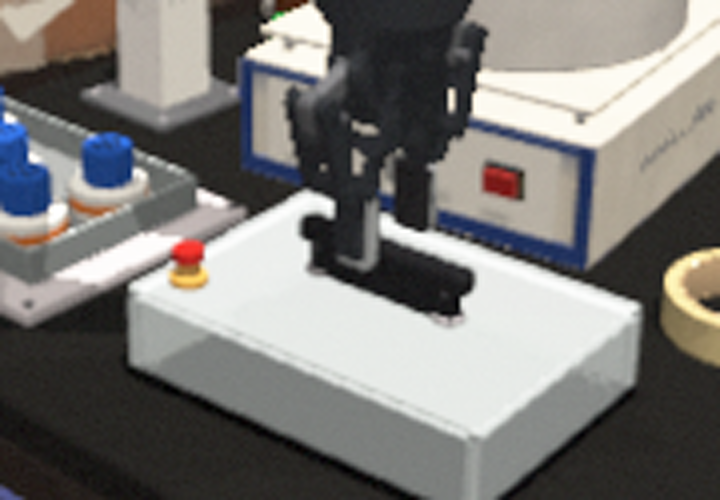

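{"api": "move_arm", "payload": {
  "rows": "-0.1 0.1 0.8 0 0 0.3 0.5; 0 0 0.6 0 0 0 0.5; 0 0 0.3 0 0 0 0.5; 0 0 0 0 0 0 0.5; 0 0 0 0 0 0 0.3; 0 0 0 0 0 0 0.05; 0 0 0 0 0 0 0.05; 0 0 0 0 0 0 0.05; 0 0 0 0 0 0 0.05; 0 0 0 0 0 0 0.05"
}}

```text
time_s: 18.4
eef_pos: [0.5027, -0.2848, 0.1332]
eef_rot: [0.0, 0.999, 0.038, 0.0]
wrist_force: [-0.3, -0.1, 2.1]
opening: 0.148
```

```bash
python3 - <<'E'
from h import *
p,r,o=cur();print(p,r.as_matrix()[:,0],o["opening"],o["wrist_force"])
s=cam("scene");crop("pics/s14.png",s["color"],230,200,410,325,4)
E
```

```text
[ 0.5027 -0.2848  0.1332] [0.9971 0.0756 0.0004] 0.14795497819025075 [-0.3185 -0.0604  2.0858]
```

View pics/s14.png

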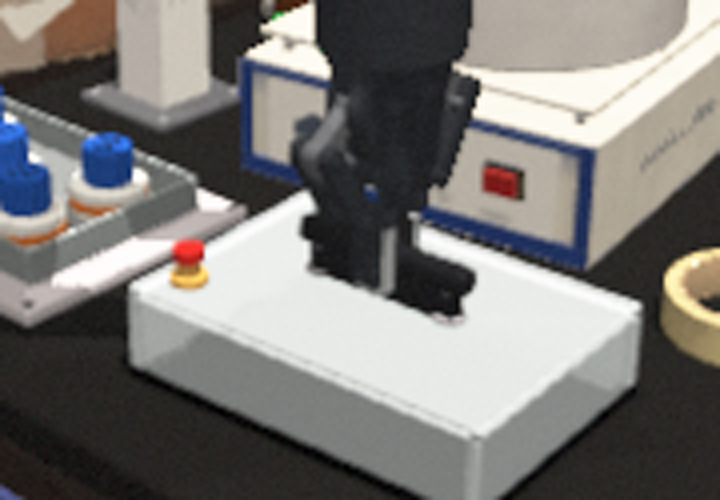

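{"api": "move_arm", "payload": {
  "rows": "0 0 -0.5 0 0 0 0.05; 0 0 -1.5 0 0 0 0.05; 0 0 -2 0 0 0 0.05; 0 0 -2 0 0 0 0.05; 0 0 -2 0 0 0 0.05; 0 0 -1 0 0 0 0.05; 0 0 0 0 0 0 0.05; 0 0 0 0 0 0 0.05"
}}

```text
time_s: 19.25
eef_pos: [0.5022, -0.2843, 0.2224]
eef_rot: [-0.0, 0.999, 0.038, -0.0]
wrist_force: [0.5, -0.5, -5.2]
opening: 0.144
```

```bash
python3 - <<'E'
from h import *
p,r,o=cur();print(p,r.as_matrix()[:,0],o["opening"],o["wrist_force"])
s=cam("scene");crop("pics/s15.png",s["color"],160,130,420,325,3)
plan([((.4975,.0136,p[2]),.0257,.05,3.5,3)])
E
```

```text
[ 0.5022 -0.2843  0.2224] [ 0.9971  0.0756 -0.0005] 0.1441302400694324 [ 0.5284 -0.5011 -5.233 ]
12
0.2 -3.3 0 0 0 0.3 0.05; 0.18 -3.3 0 0 0 0.3 0.05; 0.17 -3.3 0 0 0 0.3 0.05; 0.15 -3.31 0 0 0 0.3 0.05; 0.13 -3.31 0 0 0 0.3 0.05; 0.11 -3.31 -0.01 0 0 0.3 0.05; 0.1 -3.31 0 0 0 0.4 0.05; 0.07 -3.3 -0.01 0 0 0.3 0.05; 0.06 -3.31 0 -0.1 0.1 0.4 0.05; 0 0 0 0 0 0 0.05; 0 0 0 0 0 0 0.05; 0 0 0 0 0 0 0.05
```

View pics/s15.png

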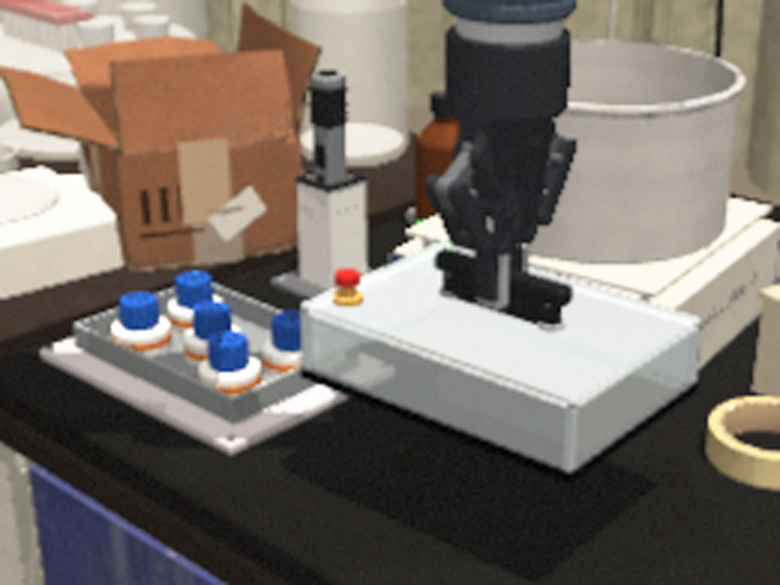

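{"api": "move_arm", "payload": {
  "rows": "0.2 -3.3 0 0 0 0.3 0.05; 0.2 -3.3 0 0 0 0.3 0.05; 0.2 -3.3 0 0 0 0.3 0.05; 0.1 -3.3 0 0 0 0.3 0.05; 0.1 -3.3 0 0 0 0.3 0.05; 0.1 -3.3 0 0 0 0.3 0.05; 0.1 -3.3 0 0 0 0.4 0.05; 0.1 -3.3 0 0 0 0.3 0.05; 0.1 -3.3 0 0 0 0.4 0.05; 0 0 0 0 0 0 0.05; 0 0 0 0 0 0 0.05; 0 0 0 0 0 0 0.05; 0 0 0 0 0 0 0.05"
}}

```text
time_s: 20.6
eef_pos: [0.4983, 0.0118, 0.2226]
eef_rot: [0.0, 1.0, 0.012, -0.0]
wrist_force: [0.3, -0.4, -4.5]
opening: 0.152
```

```bash
python3 - <<'E'
from h import *
p,r,o=cur();print(p,r.as_matrix()[:,0],o["opening"],o["wrist_force"])
s=cam("scene");crop("pics/s16.png",s["color"],160,130,350,270,4)
plan([((.4975,.0136,.19),.0257,.05,3.5,3)])
c=cam("top");crop("pics/t16.png",c["color"],155,175,415,335,3)
for ct,st in blobs(c["color"],(0,150,150),(8,255,255),(160,240,415,330))[0]: print("red",ct,st[4],unp(c,[ct],.075+p[2]-.1332))
E
```

```text
[0.4983 0.0118 0.2226] [ 0.9997  0.0237 -0.0006] 0.15177519110498794 [ 0.2572 -0.3732 -4.466 ]
4
-0.08 -0.19 3.27 0 0 -0.1 0.05; 0 0 0 0 0 0 0.05; 0 0 0 0 0 0 0.05; 0 0 0 0 0 0 0.05
```

View pics/s16.png

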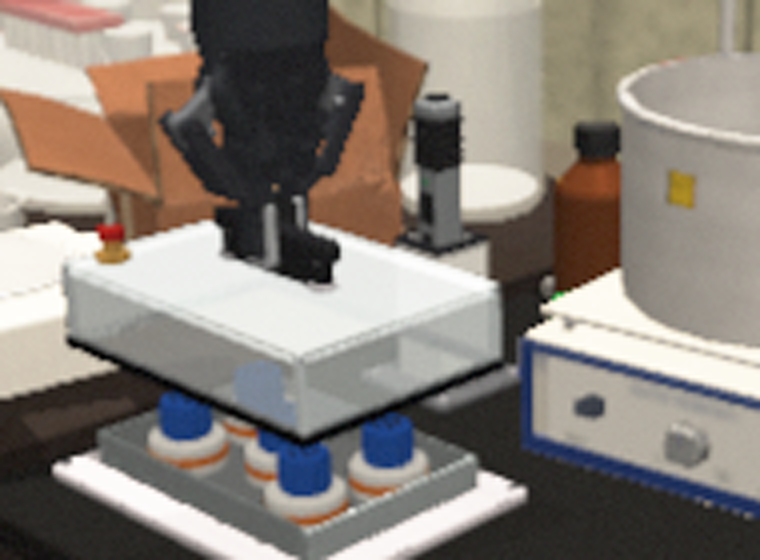

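View pics/t16.png

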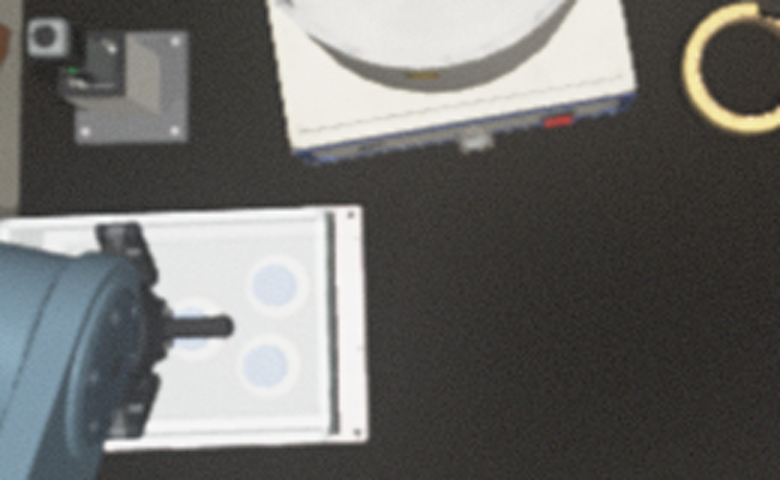

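{"api": "move_arm", "payload": {
  "rows": "-0.1 -0.2 0.5 0 0 -0.1 0.05; 0 0 1.3 0 0 0 0.05; 0 0 1.5 0 0 0 0.05; 0 0 1.2 0 0 0 0.05; 0 0 0.3 0 0 0 0.05; 0 0 0 0 0 0 0.05; 0 0 0 0 0 0 0.05; 0 0 0 0 0 0 0.05"
}}

```text
time_s: 21.5
eef_pos: [0.4978, 0.0145, 0.1755]
eef_rot: [0.0, 1.0, 0.013, 0.001]
wrist_force: [0.0, 0.6, -3.8]
opening: 0.145
```

```bash
python3 - <<'E'
from h import *
p,r,o=cur();print(p,r.as_matrix()[:,0],o["opening"],o["wrist_force"])
s=cam("scene");crop("pics/s17.png",s["color"],160,150,350,290,4)
plan([((.4975,.0136,.1422),.0257,.05,.6,3)])
E
```

```text
[0.4978 0.0145 0.1755] [0.9996 0.0268 0.0013] 0.14498762652868075 [ 0.0351  0.5733 -3.8029]
9
-0.01 0.02 0.56 0 0 0 0.05; -0.01 0.01 0.56 0 0 0 0.05; 0 0.02 0.55 0 0 0 0.05; -0.01 0.01 0.56 0 0 0 0.05; 0 0.02 0.55 0 0 0 0.05; -0.01 0.01 0.56 0 -0.1 0.1 0.05; 0 0 0 0 0 0 0.05; 0 0 0 0 0 0 0.05; 0 0 0 0 0 0 0.05
```

View pics/s17.png

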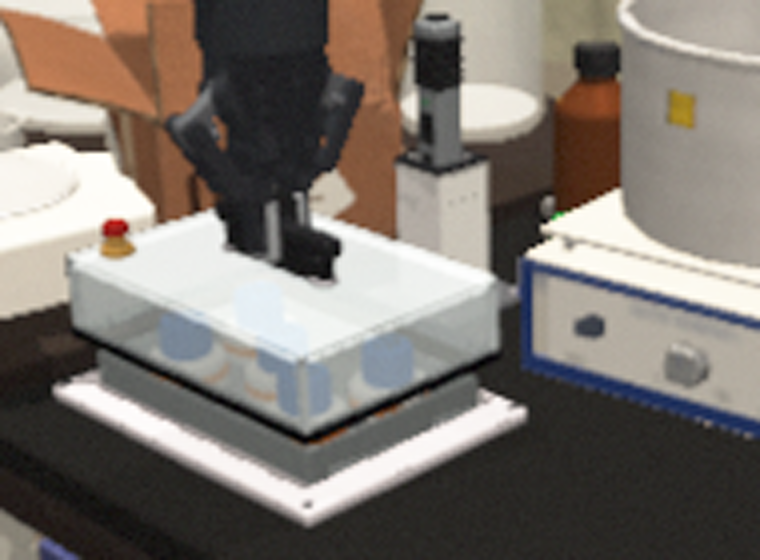

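{"api": "move_arm", "payload": {
  "rows": "0 0.1 0.6 0 0 0.1 0.05; 0 0 0.6 0 0 0 0.05; 0 0 0.6 0 0 0 0.05; 0 0 0.6 0 0 0 0.05; 0 0 0.4 0 0 0 0.05; 0 0 0.3 0 0 0 0.05; 0 0 0 0 0 0 0.05; 0 0 0 0 0 0 0.05"
}}

```text
time_s: 22.35
eef_pos: [0.4974, 0.0136, 0.1439]
eef_rot: [0.0, 1.0, 0.013, 0.0]
wrist_force: [-1.2, -0.4, -3.0]
opening: 0.15
```

```bash
python3 - <<'E'
from h import *
p,r,o=cur();print(p,r.as_matrix()[:,0],o["opening"],o["wrist_force"])
s=cam("scene");crop("pics/s18.png",s["color"],160,150,350,290,4)
E
```

```text
[0.4974 0.0136 0.1439] [0.9997 0.025  0.0001] 0.14969623118895983 [-1.2192 -0.3861 -2.9525]
```

View pics/s18.png

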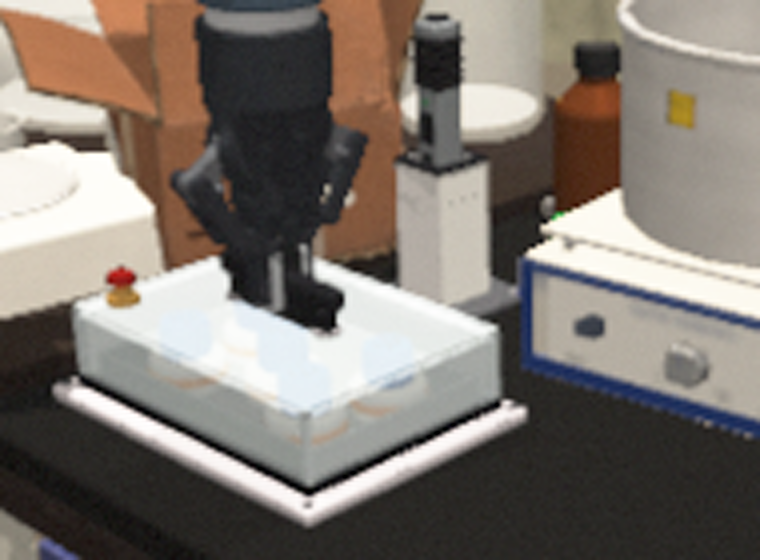

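{"api": "move_arm", "payload": {
  "rows": "0 0 0.1 0 0 0 0.05; 0 0 0 0 0 0 0.05; 0 0 0 0 0 0 0.4; 0 0 0 0 0 0 0.4; 0 0 0 0 0 0 0.4; 0 0 -1 0 0 0 0.4; 0 0 -3 0 0 0 0.5; 0 0 -4.8 0 0 0 0.5; 0 0 -4.8 0 0 0 0.5; 0 4 -3 0 0 0 0.5; -2 4.3 -1 0 0 0 0.5; -2 4.3 0 0 0 0 0.5; -2 4.3 0 0 0 0 0.5; -2 4.3 0 0 0 0 0.5; 0 0 0 0 0 0 0.5; 0 0 0 0 0 0 0.5"
}}

```text
time_s: 24.0
eef_pos: [0.4223, -0.2012, 0.3196]
eef_rot: [0.0, 1.0, 0.011, 0.0]
wrist_force: [-0.0, 0.2, -0.3]
opening: 0.501
```

```bash
python3 - <<'E'
from h import *
p,r,o=cur();print(p,r.as_matrix()[:,0],o["opening"],o["wrist_force"])
s=cam("scene");crop("pics/s19.png",s["color"],160,130,350,270,4);cv2.imwrite("pics/s19f.png",s["color"])
c=cam("top");crop("pics/t19.png",c["color"],155,160,295,340,4.2*.75);cv2.imwrite("pics/t19f.png",c["color"])
for ct,st in blobs(c["color"],(0,150,150),(8,255,255),(160,240,415,330))[0]: print("red",ct,st[4],unp(c,[ct],.085))
crop("pics/t19w.png",c["color"],155,170,235,230,9)
E
```

```text
[ 0.4223 -0.2012  0.3196] [0.9998 0.0218 0.0008] 0.5013277393242784 [-0.0298  0.2337 -0.2857]
red [176.5    310.4737] 38 [[0.4443 0.0926 0.085 ]]
```

View pics/s19.png

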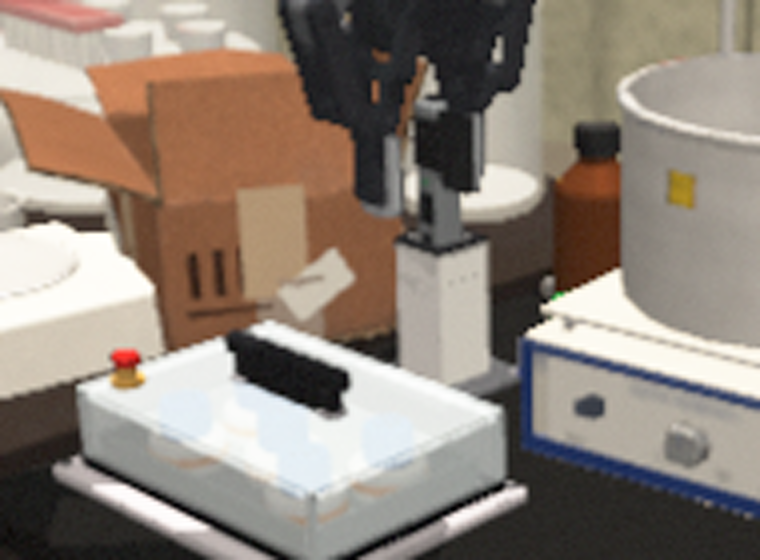

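View pics/t19.png

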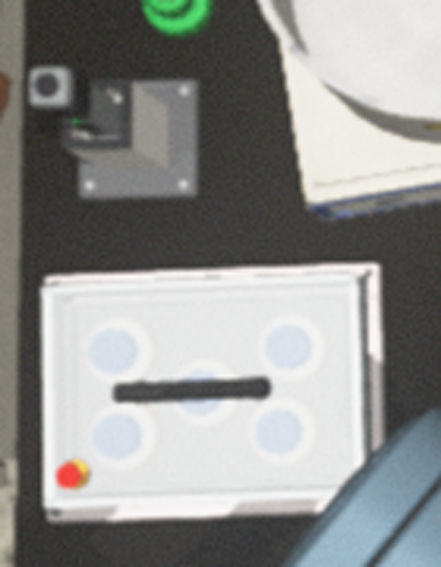

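View pics/t19w.png

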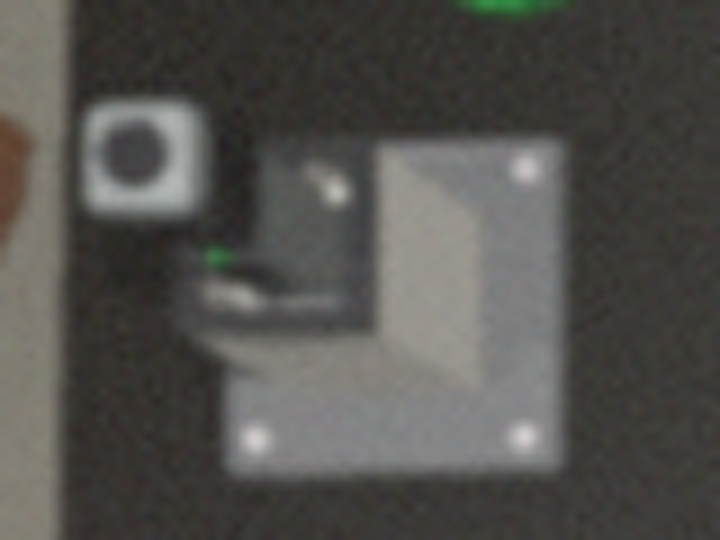

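```bash
cat >> h.py <<'E'
def wire(im,c,pose,k,x0,y0,boxes,col=(0,0,255)):
    out=cv2.resize(im,None,fx=k,fy=k,interpolation=cv2.INTER_CUBIC)
    x,y,a=pose;M=np.array([[np.cos(a),-np.sin(a)],[np.sin(a),np.cos(a)]])
    for (w,l,z,cl) in boxes:
        q=np.array([[-w/2,-l/2],[w/2,-l/2],[w/2,l/2],[-w/2,l/2]])@M.T+[x,y]
        uv=(proj(c,np.c_[q,np.full(4,z)])+.5)*k-.5
        cv2.polylines(out,[np.round(uv*8).astype(int)],True,cl,1,cv2.LINE_AA,3)
    return out[int(y0[0]*k):int(y0[1]*k),int(x0[0]*k):int(x0[1]*k)]
E
python3 - <<'E'
from h import *
c=cam("top");s=cam("scene")
pb=(.4975,.0139,.0257)
bx=[(.175,.24,.01,(0,0,255)),(.15,.215,.01,(0,200,0)),(.15,.215,.064,(255,0,0)),(.014,.104,.094,(0,200,255))]
cv2.imwrite("pics/w1.png",wire(c["color"],c,pb,5,(158,290),(235,340),bx))
cv2.imwrite("pics/w2.png",wire(s["color"],s,pb,5,(165,300),(200,290),bx))
r=ctrl.trace("top","cover");print([(x["bbox"],x["confidence"]) for x in r])
print(rectfit(c,r[0]["region"],.064,.215,.15))
E
```

```text
[([169.3, 248.8, 273.4, 320.5], 0.78)]
(array([ 0.4994,  0.0079,  0.0256, -0.0005]), np.float64(0.0025638521691901737))
```

View pics/w1.png

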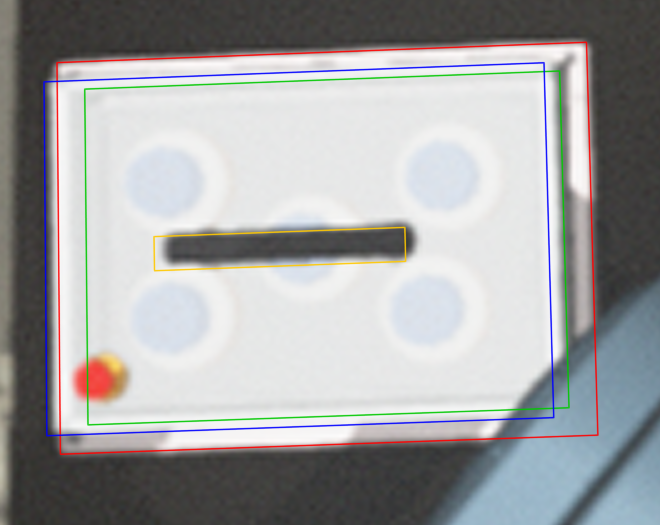

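View pics/w2.png

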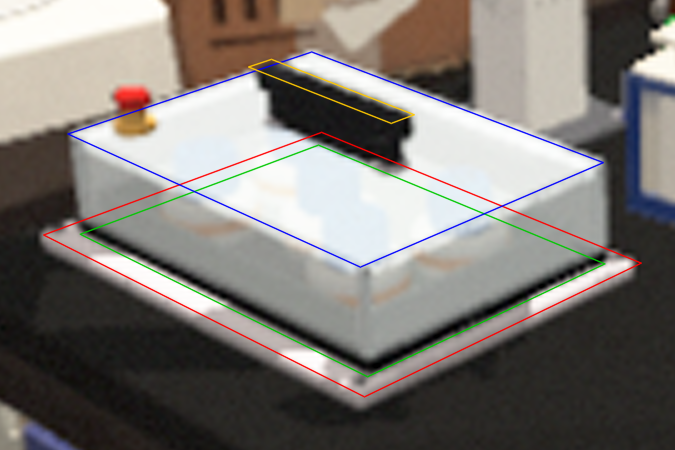

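```bash
python3 - <<'E'
from h import *
c=cam("top");s=cam("scene")
for nm,pose in (("a",(.4975,.0139,.0257)),("b",(.4990,.0105,.0257))):
  bx=[(.175,.24,.01,(0,0,255)),(.15,.215,.064,(255,0,0)),(.014,.104,.094,(0,200,255)),(.014,.104,.080,(0,200,255))]
  if nm=="b": bx=bx[1:]+[(.15,.215,.010,(0,200,0))]
  a=wire(c["color"],c,pose,6,(160,285),(240,335),bx)
  b=wire(s["color"],s,pose,6,(168,298),(203,290),bx)
  cv2.imwrite(f"pics/x{nm}1.png",a);cv2.imwrite(f"pics/x{nm}2.png",b)
# triangulate red
rs=blobs(s["color"],(0,150,120),(8,255,255),(180,205,205,235),4)[0];rt=blobs(c["color"],(0,150,150),(8,255,255),(160,240,280,330))[0]
print(rs,rt); print(tri([(s,rs[0][0]),(c,rt[0][0])]))
E
```

```text
[(array([191.    , 219.4167]), array([188, 218,   7,   4,  24], dtype=int32))] [(array([176.5263, 310.3947]), array([173, 307,   8,   7,  38], dtype=int32))]
[0.4431 0.0944 0.082 ]
```

View pics/xb1.png

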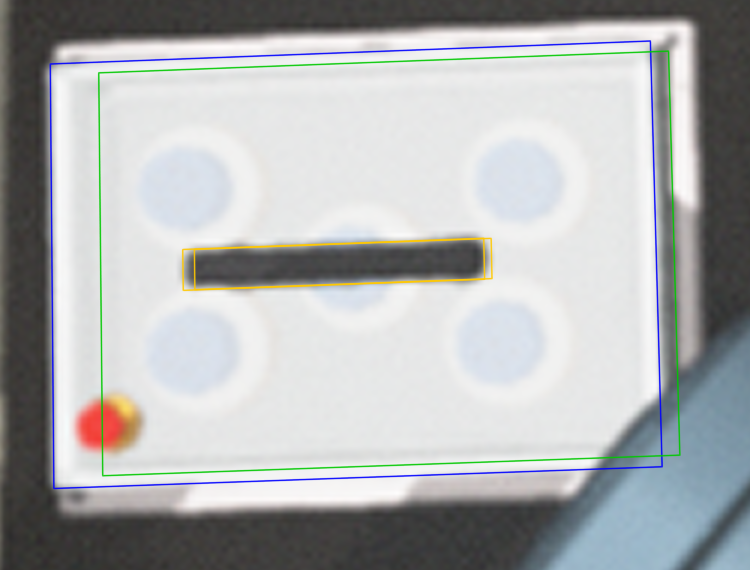

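View pics/xb2.png

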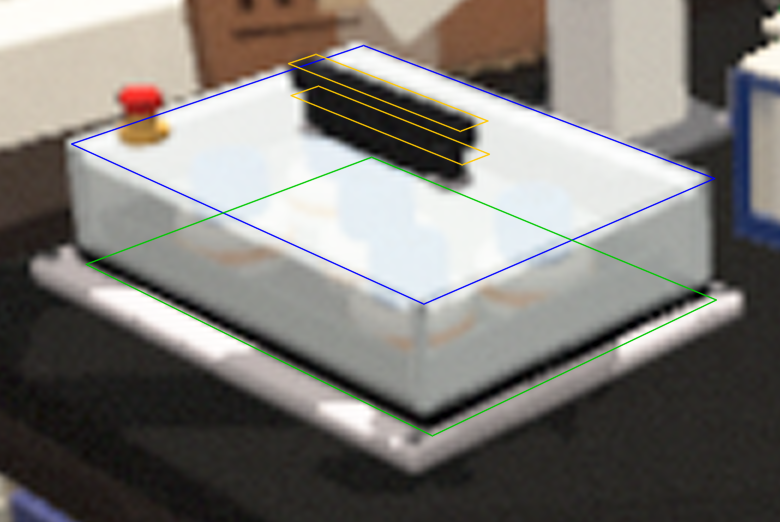

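```bash
python3 - <<'E'
from h import *
c=cam("top");s=cam("scene")
U=lambda x,y:(( x+.5)/9-.5+155,(y+.5)/9-.5+170)
print("wand top",unp(c,[U(145,157)],.202))
f=unp(c,[U(228,475),U(563,470),U(563,140)],.008);print(f,"center",(f[0]+f[2])/2, np.linalg.norm(f[0]-f[1]),np.linalg.norm(f[2]-f[1]),"yaw x-axis",np.degrees(np.arctan2(*(f[2]-f[1])[[1,0]])),np.degrees(np.arctan2(*(f[0]-f[1])[[1,0]]))-90)
for ax in(.05,): pass
C=(f[0]+f[2])/2
a=np.radians(1.)
out=None
bx=[(.086,.086,.008,(0,0,255)),(.044,.044,.107,(255,0,0)),(.024,.024,.202,(0,200,0))]
cv2.imwrite("pics/h1.png",wire(c["color"],c,(C[0],C[1],a),9,(155,235),(170,230),bx))
cv2.imwrite("pics/h2.png",wire(s["color"],s,(C[0],C[1],a),8,(240,300),(145,235),bx))
E
```

```text
wand top [[0.6803 0.0696 0.202 ]]
[[0.638  0.1126 0.008 ]
 [0.6381 0.0275 0.008 ]
 [0.7226 0.0282 0.008 ]] center [0.6803 0.0704 0.008 ] 0.08504468133798568 0.08446346489721634 yaw x-axis 0.4493868397012839 0.06967233477894297
```

View pics/h1.png

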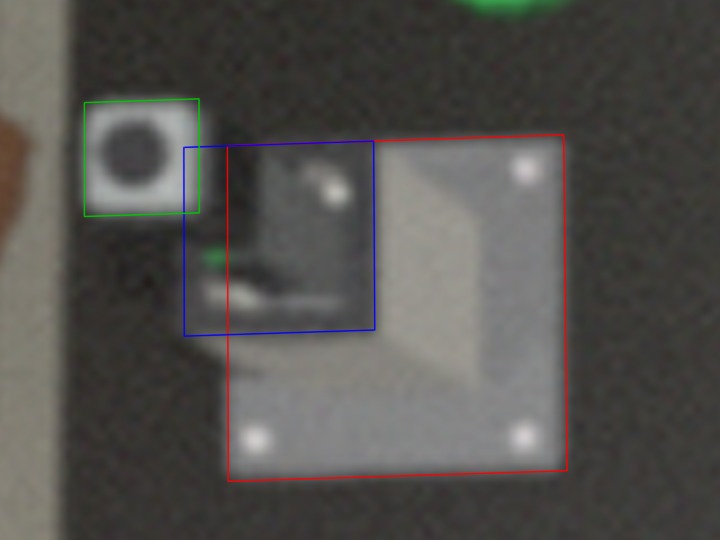

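View pics/h2.png

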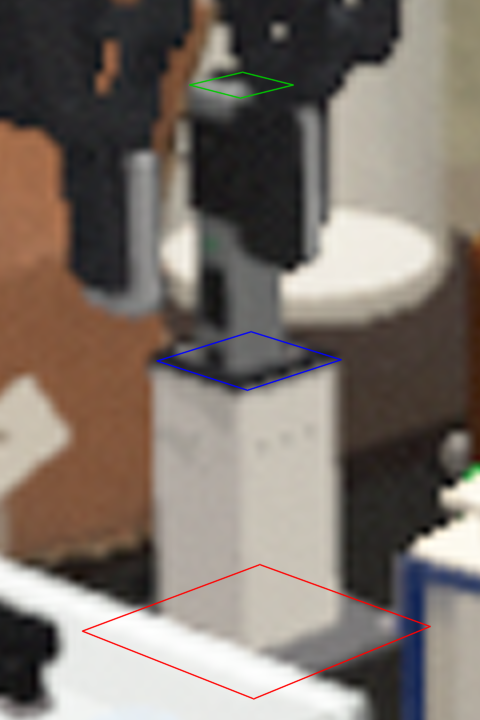

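```bash
python3 - <<'E'
from h import *
c=cam("top")
print(unp(c,[(297,188),(234,150),(240,175)],[.24,.24,.24]))
print(cur()[0],cur()[2]["q"])
s=plan([((.45,.07,.33),1.5708,.6,4.8,3)])
plan([((.68,.07,.33),1.5708,.6,4.8,3)],s)
E
```

```text
[[ 0.6673 -0.1693  0.24  ]
 [ 0.7382 -0.0566  0.24  ]
 [ 0.6924 -0.0675  0.24  ]]
[ 0.4229 -0.1997  0.3188] [-0.6958 -0.0799  1.8487  0.      1.3729 -0.7221]
14
0.31 -2.44 -0.1 0 0 -8 0.6; 0.65 -2.38 -0.1 0 0 -8 0.6; 0.97 -2.26 -0.1 0 0 -8.1 0.6; 1.28 -2.11 -0.1 0 0 -8 0.6; 1.56 -1.91 -0.1 0 0 -8.1 0.6; 1.82 -1.67 -0.1 0 0 -8 0.6; 2.03 -1.4 -0.1 0 0 -8.1 0.6; 2.21 -1.1 -0.1 0 0 -8 0.6; 2.34 -0.78 -0.1 0 0 -8.1 0.6; 2.42 -0.44 -0.11 0 0 -8 0.6; 2.45 -0.1 -0.1 0 0 -8.1 0.6; 0 0 0 0 0 0 0.6; 0 0 0 0 0 0 0.6; 0 0 0 0 0 0 0.6
8
0 4.6 0 0 0 0 0.6; 0 4.6 0 0 0 0 0.6; 0 4.6 0 0 0 0 0.6; 0 4.6 0 0 0 0 0.6; 0 4.6 0 0 0 0 0.6; 0 0 0 0 0 0 0.6; 0 0 0 0 0 0 0.6; 0 0 0 0 0 0 0.6
```

{"api": "move_arm", "payload": {
  "rows": "0.3 -2.4 -0.1 0 0 -8 0.6; 0.6 -2.4 -0.1 0 0 -8 0.6; 1 -2.3 -0.1 0 0 -8.1 0.6; 1.3 -2.1 -0.1 0 0 -8 0.6; 1.6 -1.9 -0.1 0 0 -8.1 0.6; 1.8 -1.7 -0.1 0 0 -8 0.6; 2 -1.4 -0.1 0 0 -8.1 0.6; 2.2 -1.1 -0.1 0 0 -8 0.6; 2.3 -0.8 -0.1 0 0 -8.1 0.6; 2.4 -0.4 -0.1 0 0 -8 0.6; 2.5 -0.1 -0.1 0 0 -8.1 0.6; 0 4.6 0 0 0 0 0.6; 0 4.6 0 0 0 0 0.6; 0 4.6 0 0 0 0 0.6; 0 4.6 0 0 0 0 0.6; 0 4.6 0 0 0 0 0.6; 0 0 0 0 0 0 0.6; 0 0 0 0 0 0 0.6; 0 0 0 0 0 0 0.6"
}}

```text
time_s: 26.4
eef_pos: [0.6789, 0.0694, 0.3299]
eef_rot: [-0.0, 0.707, 0.707, -0.0]
wrist_force: [-0.2, 0.5, 0.6]
opening: 0.598
```

```bash
python3 - <<'E'
from h import *
p,r,o=cur();print(p,r.as_matrix()[:,0],o["opening"],o["q"],o["time_s"])
s=cam("scene");crop("pics/s20.png",s["color"],220,90,340,240,4)
c=cam("top");cv2.imwrite("pics/t20.png",c["color"])
plan([((.6805,.07,.228),1.5708,.6,2.5,2)])
E
```

```text
[0.6789 0.0694 0.3299] [0.0008 1.     0.0001] 0.5978231390546656 [-0.0716  0.399   1.2808  0.      1.4624 -1.6417] 26.4
7
0.01 0.03 2.06 0 0 0 0.6; 0.01 0.03 2.06 0 0 0 0.6; 0.01 0.03 2.06 0 0 0 0.6; 0.02 0.03 2.06 0 0 0 0.6; 0.01 0.04 2.07 0.1 0 0 0.6; 0 0 0 0 0 0 0.6; 0 0 0 0 0 0 0.6
```

View pics/s20.png

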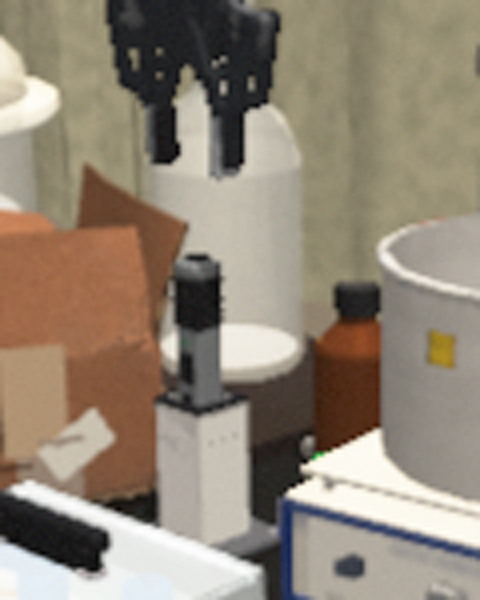

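View pics/t20.png

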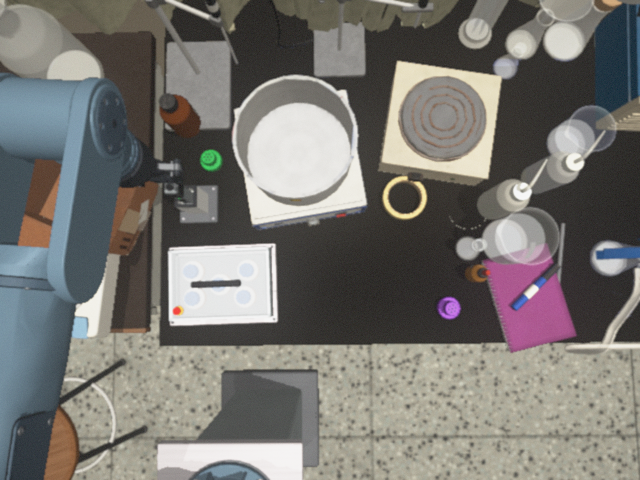

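```bash
python3 - <<'E'
from h import *
c=cam("top");g=c["color"].max(axis=2)
k=8;G=cv2.resize(g[260:310,180:255],None,fx=k,fy=k,interpolation=cv2.INTER_CUBIC)
m=(G<130).astype(np.uint8);n,l,st,ct=cv2.connectedComponentsWithStats(m);i=1+np.argmax(st[1:,4]);
ys,xs=np.where(l==i);u=lambda x,y:((x+.5)/k-.5+180,(y+.5)/k-.5+260)
L=u(xs.min(),np.mean(ys[xs<xs.min()+8]));Rr=u(xs.max(),np.mean(ys[xs>xs.max()-8]))
pl=unp(c,[L],.094)[0];pr=unp(c,[Rr],.080)[0];pr2=unp(c,[Rr],.094)[0]
a=.0257
print(L,Rr,"left end -> center",pl+[.052*np.sin(a),-.052*np.cos(a),0],"right(.08)",pr+[-.052*np.sin(a),.052*np.cos(a),0],"right(.094)",pr2+[0,.052,0])
print("yaw",np.arctan2(-(pl-pr2)[0],(pl-pr2)[1]))
# top edge wire check
for nm,pose in(("c",(.4985,.0105,.0257)),):
    cv2.imwrite("pics/y1.png",wire(c["color"],c,pose,6,(160,285),(240,335),[(.15,.215,.064,(255,0,0)),(.15,.215,.010,(0,200,0)),(.175,.24,.01,(0,0,255)),(.014,.104,.094,(0,200,255))]))
E
```

```text
(np.float64(190.8125), np.float64(284.38475738396625)) (np.float64(240.3125), np.float64(282.6738095238095)) left end -> center [0.4992 0.0088 0.094 ] right(.08) [0.4988 0.0128 0.08  ] right(.094) [0.5002 0.0103 0.094 ]
yaw 0.02322102247149088
```

View pics/y1.png

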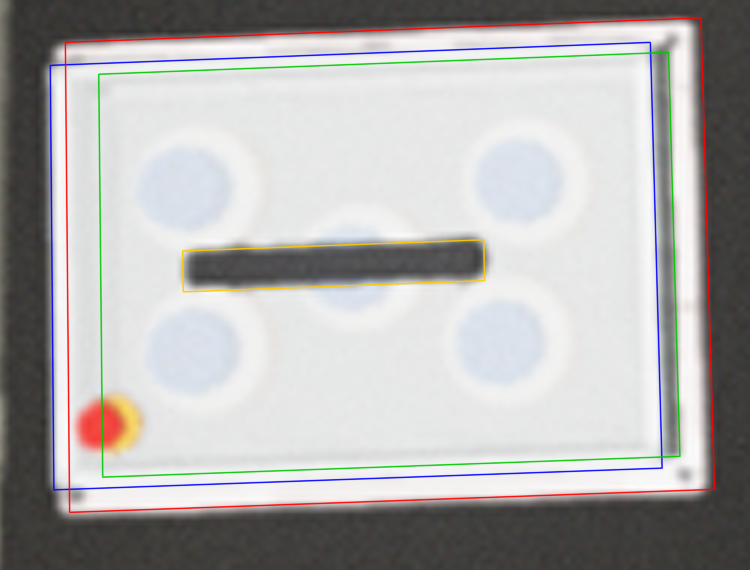

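{"api": "move_arm", "payload": {
  "rows": "0 0.1 2 0 0 0 0.6; 0 0.1 2 0 0 0 0.6; 0.1 0 2 0 0 0 0.6; 0 0 2 0 0 0 0.6; 0 0 1.5 0 0 0 0.6; 0 0 0.7 0 0 0 0.6; 0 0 0 0 0 0 0.6; 0 0 0 0 0 0 0.6"
}}

```text
time_s: 27.35
eef_pos: [0.6821, 0.0701, 0.2291]
eef_rot: [0.001, 0.708, 0.707, 0.001]
wrist_force: [0.7, -0.5, 0.1]
opening: 0.596
```

```bash
python3 - <<'E'
from h import *
p,r,o=cur();print(p,r.as_matrix()[:,0],o["opening"],o["wrist_force"])
s=cam("scene");crop("pics/s21.png",s["color"],220,90,340,240,4)
E
```

```text
[0.6821 0.0701 0.2291] [ 0.0011  1.     -0.0001] 0.5962540888589987 [ 0.6715 -0.5079  0.1404]
```

View pics/s21.png

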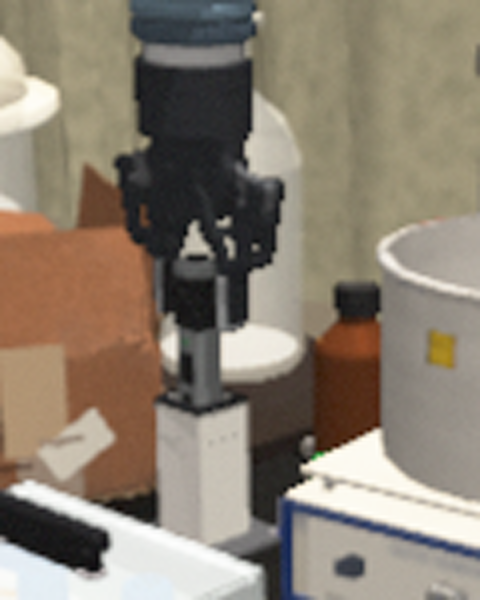

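{"api": "move_arm", "payload": {
  "rows": "0 0 0 0 0 0 0.35; 0 0 0 0 0 0 0.2; 0 0 0 0 0 0 0.2; 0 0 0 0 0 0 0.2; 0 0 0 0 0 0 0.2; 0 0 -0.5 0 0 0 0.2; 0 0 -2 0 0 0 0.2; 0 0 -4 0 0 0 0.2; 0 0 -4.5 0 0 0 0.2; 0 0 0 0 0 0 0.2; 0 0 0 0 0 0 0.2; 0 0 0 0 0 0 0.2"
}}

```text
time_s: 28.6
eef_pos: [0.6809, 0.07, 0.3359]
eef_rot: [-0.001, 0.708, 0.707, -0.001]
wrist_force: [-0.4, 1.1, -1.6]
opening: 0.272
```

```bash
python3 - <<'E'
from h import *
p,r,o=cur();print(p,r.as_matrix()[:,0],o["opening"],o["wrist_force"])
s=cam("scene");crop("pics/s22.png",s["color"],220,60,340,210,4)
c=cam("top");crop("pics/t22.png",c["color"],150,160,290,260,5)
E
```

```text
[0.6809 0.07   0.3359] [0.0013 1.     0.0001] 0.27173357938299897 [-0.4424  1.109  -1.6475]
```

View pics/s22.png

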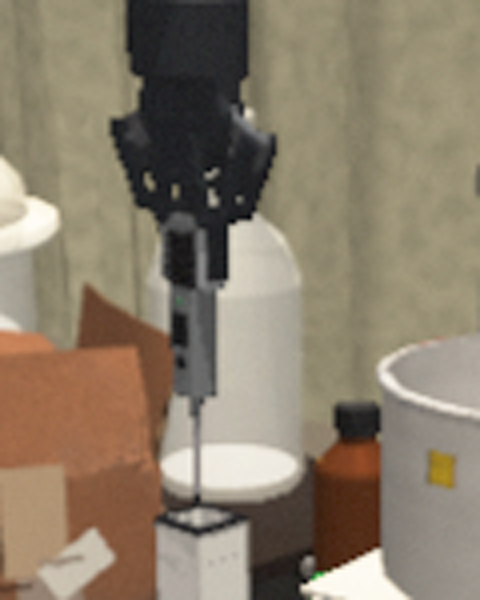

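View pics/t22.png

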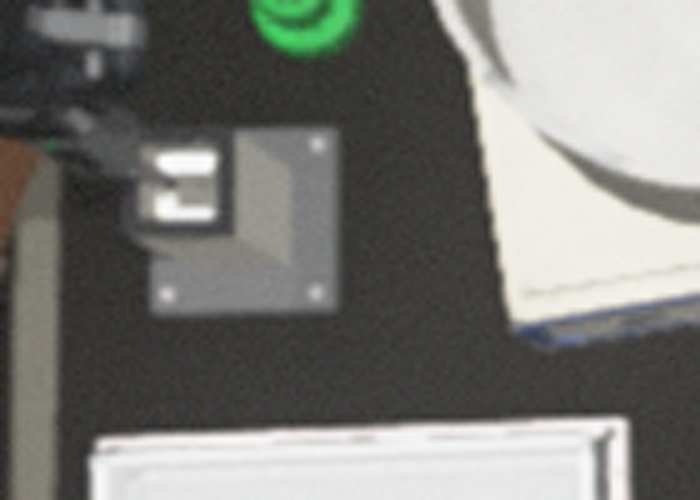

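```bash
python3 - <<'E'
from h import *
s=cam("scene");c=cam("top")
print(tri([(s,(269.4,185.6)),(c,(185.5,196.2))]))
for P in ([.6795,.070,.119],[.6809,.07,.119],[.6809,.07,.124]): print(proj(s,P),proj(c,P))
crop("pics/s23.png",s["color"],255,130,285,200,10);crop("pics/t23.png",c["color"],165,180,205,215,15)
a=.0250;M=np.array([[np.cos(a),-np.sin(a)],[np.sin(a),np.cos(a)]]);q=np.array([[-.075,.1075],[.075,.1075],[.075,-.1075],[-.075,-.1075]]);q=q+np.sign(q)*.007
W=q@M.T+[.4985,.0099];print("corner wps",W)
E
```

```text
[0.6763 0.0679 0.1196]
[[270.4288 185.4171]] [[183.9329 195.342 ]]
[[270.81   185.3031]] [[183.9425 194.6659]]
[[270.76   183.5334]] [[183.1962 194.2248]]
corner wps [[ 0.4137  0.1223]
 [ 0.5776  0.1264]
 [ 0.5833 -0.1025]
 [ 0.4194 -0.1066]]
```

View pics/s23.png

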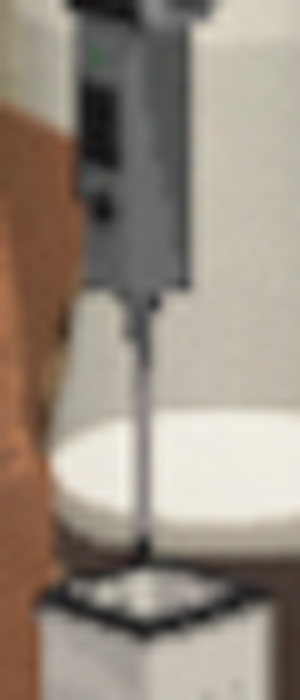

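View pics/t23.png

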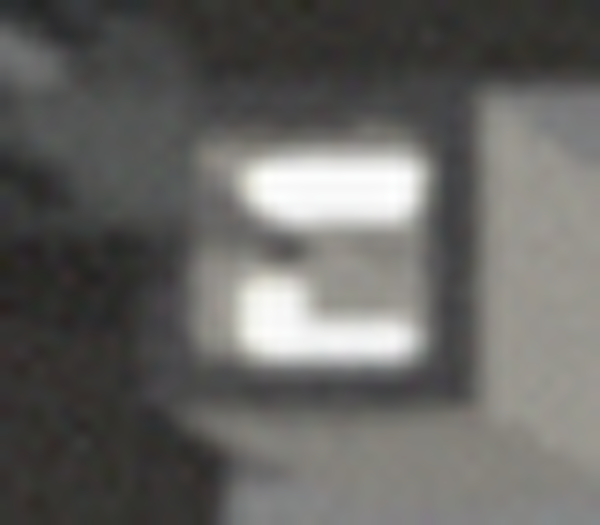

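```bash
python3 - <<'E'
from h import *
s=plan([((.68,.07,.36),1.5708,.2,2.4)])
s=plan([((.4075,.1339,.36),1.5708,.2,4.5),((.4075,.1339,.26),1.5708,.2,3.5,3)],s)
E
```

```text
2
0 -0.06 -1.2 -0.1 0 0 0.2; -0.01 -0.06 -1.21 -0.1 0 -0.1 0.2
13
0.92 -3.89 0 0 0 0 0.2; 0.91 -3.89 0 0 0 0 0.2; 0.92 -3.89 0 0 0 0 0.2; 0.91 -3.89 0 0 0 0 0.2; 0.92 -3.89 0 0 0 0 0.2; 0.91 -3.9 0 0 0 0 0.2; 0.92 -3.89 0 0 0 0 0.2; 0 0 3.33 0 0 0 0.2; 0 0 3.33 0 0 0 0.2; 0 -0.01 3.34 0 0 0 0.2; 0 0 0 0 0 0 0.2; 0 0 0 0 0 0 0.2; 0 0 0 0 0 0 0.2
```

{"api": "move_arm", "payload": {
  "rows": "0 0 -1.2 0 0 0 0.2; 0 0 -1.2 0 0 0 0.2; 0.9 -3.9 0 0 0 0 0.2; 0.9 -3.9 0 0 0 0 0.2; 0.9 -3.9 0 0 0 0 0.2; 0.9 -3.9 0 0 0 0 0.2; 0.9 -3.9 0 0 0 0 0.2; 1 -3.9 0 0 0 0 0.2; 0.9 -3.9 0 0 0 0 0.2; 0 0 3.3 0 0 0 0.2; 0 0 3.3 0 0 0 0.2; 0 0 3.4 0 0 0 0.2; 0 0 0 0 0 0 0.2; 0 0 0 0 0 0 0.2; 0 0 0 0 0 0 0.2; 0 0 0 0 0 0 0.2"
}}

```text
time_s: 30.4
eef_pos: [0.41, 0.1344, 0.264]
eef_rot: [0.001, 0.708, 0.707, 0.001]
wrist_force: [0.0, -0.7, -2.1]
opening: 0.273
```

```bash
python3 - <<'E'
from h import *
p,r,o=cur();print(p,r.as_matrix().round(4).tolist(),o["opening"],o["wrist_force"])
s=cam("scene");c=cam("top")
pose=(.499,.010,.025);bx=[(.15,.215,.064,(255,0,0)),(.15,.215,.010,(0,200,0)),(.164,.229,.017,(255,0,255))]
cv2.imwrite("pics/s24.png",wire(s["color"],s,pose,6,(165,295),(190,290),bx))
cv2.imwrite("pics/t24.png",wire(c["color"],c,pose,6,(150,280),(240,340),bx))
t=p+[-.0033,-.0015,-.2165];print(t,proj(s,t),proj(c,t))
E
```

```text
[0.41   0.1344 0.264 ] [[0.0012, 1.0, 0.0037], [1.0, -0.0012, 0.0001], [0.0001, 0.0037, -1.0]] 0.27277291994503083 [ 0.0023 -0.6763 -2.1346]
[0.4067 0.1329 0.0475] [[171.0166 232.5013]] [[163.1296 327.1655]]
```

View pics/s24.png

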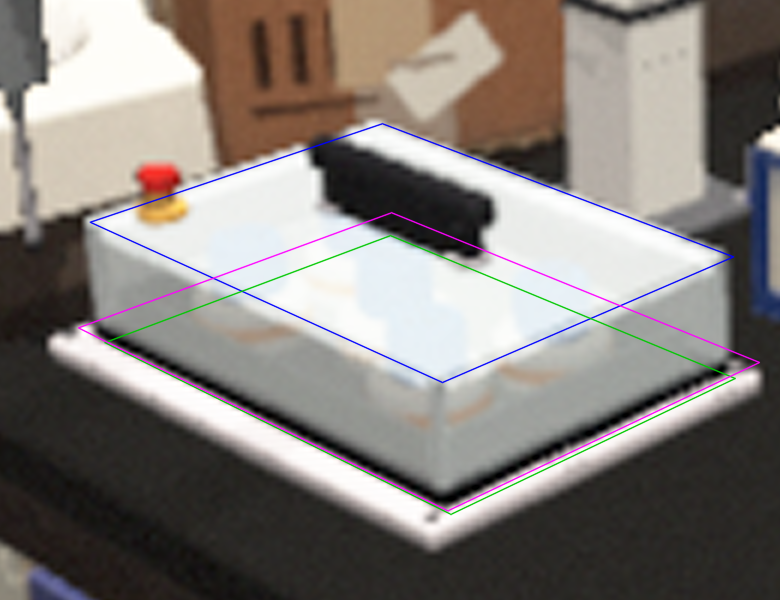

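View pics/t24.png

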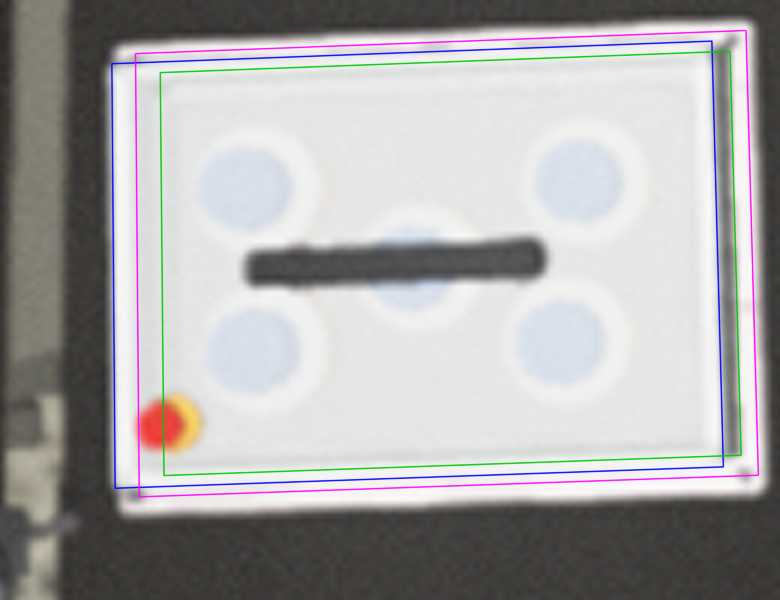

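```bash
python3 - <<'E'
from h import *
print(cur()[0])
plan([((.4175,.1236,.2335),1.5708,.2,.5,5)])
E
```

```text
[0.4095 0.1344 0.2633]
12
-0.15 0.11 0.43 0 0 0 0.2; -0.16 0.11 0.43 0 0 0 0.2; -0.15 0.11 0.42 0 0 0 0.2; -0.16 0.12 0.43 0 0 0 0.2; -0.15 0.11 0.42 0 0 0 0.2; -0.16 0.12 0.43 0.1 0 0 0.2; -0.15 0.11 0.42 0 0 -0.1 0.2; 0 0 0 0 0 0 0.2; 0 0 0 0 0 0 0.2; 0 0 0 0 0 0 0.2; 0 0 0 0 0 0 0.2; 0 0 0 0 0 0 0.2
```

{"api": "move_arm", "payload": {
  "rows": "-0.1 0.1 0.4 0 0 0 0.2; -0.2 0.1 0.4 0 0 0 0.2; -0.1 0.1 0.4 0 0 0 0.2; -0.2 0.1 0.4 0 0 0 0.2; -0.2 0.1 0.4 0 0 0 0.2; -0.1 0.1 0.3 0 0 0 0.2; -0.1 0.1 0.2 0 0 0 0.2; 0 0 0 0 0 0 0.2; 0 0 0 0 0 0 0.2; 0 0 0 0 0 0 0.2; 0 0 0 0 0 0 0.2"
}}

```text
time_s: 31.6
eef_pos: [0.4158, 0.1245, 0.2371]
eef_rot: [0.0, 0.707, 0.707, 0.0]
wrist_force: [-0.3, -0.4, -0.8]
opening: 0.273
```

```bash
cat >> h.py <<'E'
OFF=np.array([-.0033,-.0010,-.2165]);COV=(.499,.010,.025)
def tipcheck(tag,cov=COV,xr=(165,295),yr=(190,290),xt=(150,280),yt=(240,340)):
    p,r,o=cur();print("tcp",p,"F",o["wrist_force"],"t",o["time_s"])
    t=p+OFF;d=t[:2]-np.array(cov[:2]);a=cov[2]
    print("tip in cover frame mm",1000*(d[0]*np.cos(a)+d[1]*np.sin(a)),1000*(-d[0]*np.sin(a)+d[1]*np.cos(a)),1000*(t[2]-.01))
    s=cam("scene");c=cam("top")
    bx=[(.15,.215,.010,(0,200,0)),(.164,.229,.017,(255,0,255))]
    cv2.imwrite(f"pics/s{tag}.png",wire(s["color"],s,cov,6,xr,yr,bx))
    cv2.imwrite(f"pics/t{tag}.png",wire(c["color"],c,cov,6,xt,yt,bx))
    print("pred tip px",(proj(s,t)[0]-[xr[0],yr[0]])*6,(proj(c,t)[0]-[xt[0],yt[0]])*6)
E
python3 -c "
from h import *
tipcheck('25')"
```

```text
tcp [0.4158 0.1245 0.2371] F [-0.3305 -0.3729 -0.7762] t 31.6
tip in cover frame mm -83.65413151933706 115.58979569339407 10.565396706139161
pred tip px [ 69.3338 317.4978] [130.1511 499.467 ]
```

View pics/s25.png

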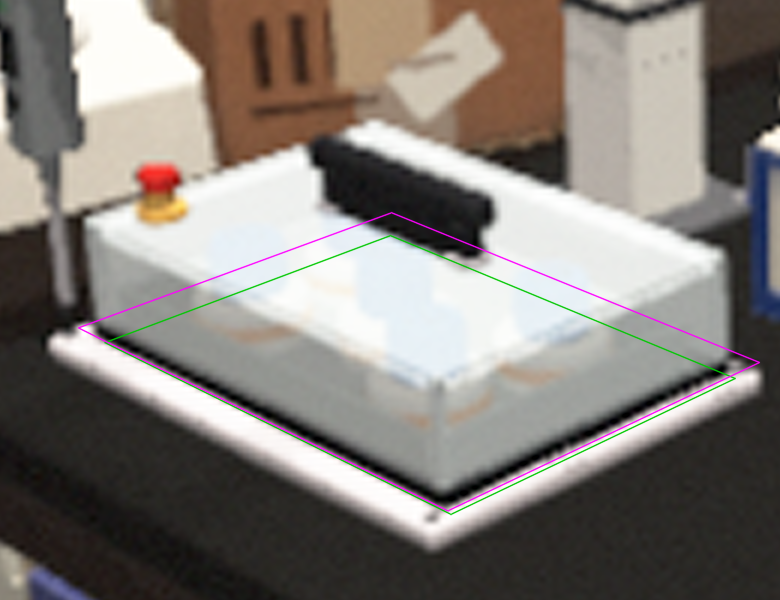

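View pics/t25.png

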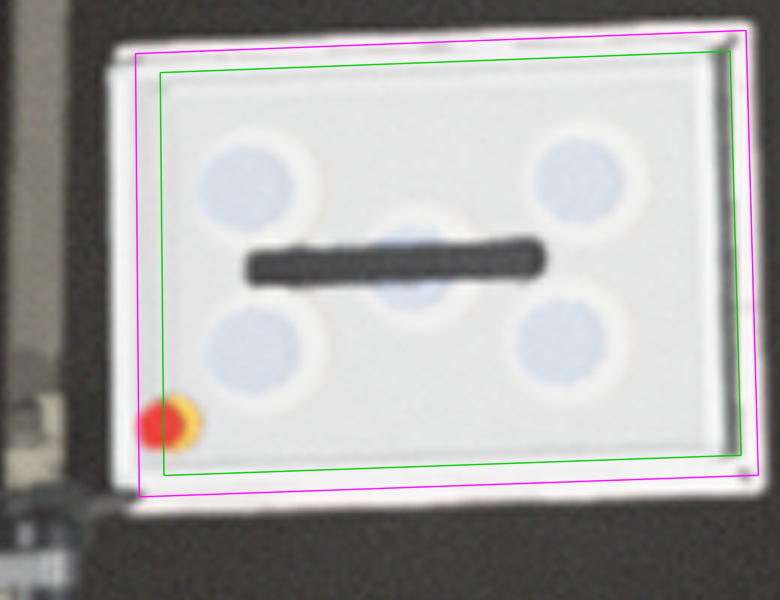

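```bash
python3 - <<'E'
from h import *
s=cam("scene")
im=cv2.imread("pics/s12.png");im=cv2.resize(im,None,fx=1/3,fy=1/3,interpolation=cv2.INTER_AREA)
full=np.zeros((480,640,3),np.uint8);full[130:130+im.shape[0],160:160+im.shape[1]]=im
a=wire(full,s,(.503,-.2845,.0765),6,(255,395),(235,325),[(.15,.215,.054,(255,0,0)),(.15,.215,0,(0,200,0)),(.014,.104,.084,(0,200,255))])
cv2.imwrite("pics/v1.png",cv2.resize(a,None,fx=.9,fy=.9))
f=cv2.imread("pics/s19f.png")
for i,p in enumerate([(.4985,.0115,.025)]):
  a=wire(f,s,p,6,(165,295),(190,290),[(.15,.215,.064,(255,0,0)),(.15,.215,0.010,(0,200,0)),(.014,.104,.094,(0,200,255))])
  a=wire(f,s,p,6,(165,295),(195,285),[(.15,.215,.064,(255,0,0)),(.15,.215,0.010,(0,200,0)),(.014,.104,.094,(0,200,255))])
  cv2.imwrite("pics/v2.png",a)
E
```

```text
(no output)
```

View pics/v1.png

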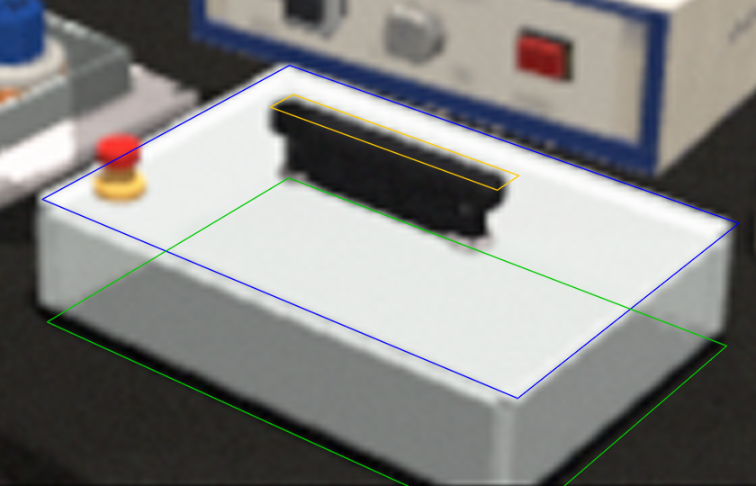

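View pics/v2.png

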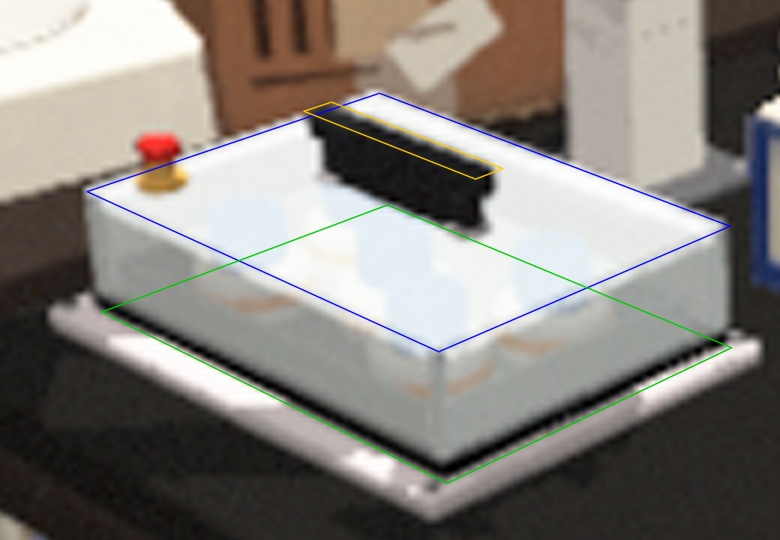

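{"api": "move_arm", "payload": {
  "rows": "-0.05 0.1 0.15 0 0 0 0.2; 0 0 0.15 0 0 0 0.2; 0 0 0.15 0 0 0 0.2; 0 0 0 0 0 0 0.2; 0 0 0 0 0 0 0.2; 0 0 0 0 0 0 0.2; 0 0 0 0 0 0 0.2; 0 0 0 0 0 0 0.2"
}}

```text
time_s: 32.55
eef_pos: [0.4168, 0.1239, 0.2325]
eef_rot: [0.0, 0.708, 0.707, 0.0]
wrist_force: [-0.2, 0.4, -0.5]
opening: 0.278
```

```bash
python3 -c "
from h import *
tipcheck('26')"
```

```text
tcp [0.4168 0.1239 0.2325] F [-0.2158  0.383  -0.4547] t 32.55
tip in cover frame mm -82.69569018378323 114.99962069058269 5.95289638240513
pred tip px [ 73.4888 327.3212] [135.8354 495.6317]
```

View pics/s26.png

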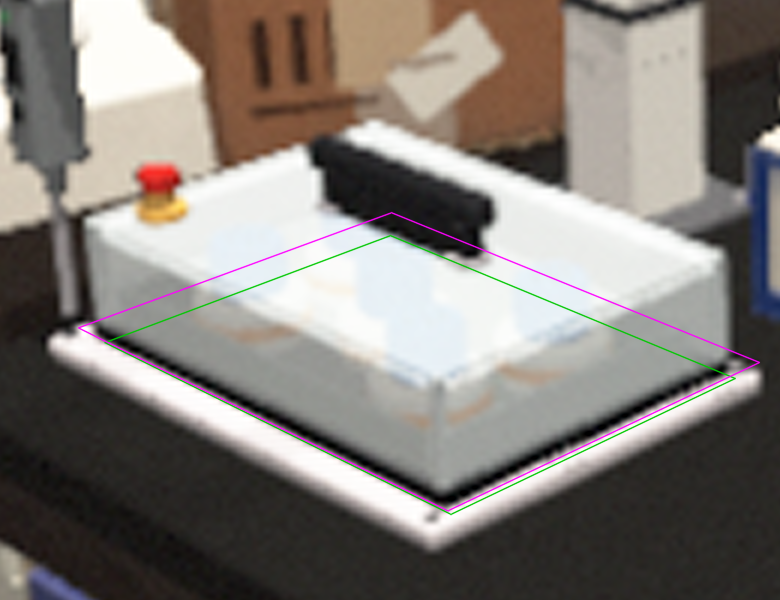

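{"api": "move_arm", "payload": {
  "rows": "0 0.3 0 0 0 0 0.2; 0.01 0.3 0 0 0 0 0.2; 0.01 0.3 0 0 0 0 0.2; 0.01 0.3 0 0 0 0 0.2; 0 0.3 0 0 0 0 0.2; 0.01 0.3 0 0 0 0 0.2; 0.01 0.3 0 0 0 0 0.2; 0.01 0.3 0 0 0 0 0.2; 0 0.3 0 0 0 0 0.2; 0.01 0.3 0 0 0 0 0.2; 0.01 0.3 0 0 0 0 0.2; 0.01 0.3 0 0 0 0 0.2; 0 0.3 0 0 0 0 0.2; 0.01 0.3 0 0 0 0 0.2; 0.01 0.3 0 0 0 0 0.2; 0.01 0.3 0 0 0 0 0.2; 0 0.3 0 0 0 0 0.2; 0.01 0.3 0 0 0 0 0.2; 0.01 0.3 0 0 0 0 0.2; 0.01 0.3 0 0 0 0 0.2"
}}

```text
time_s: 34.65
eef_pos: [0.477, 0.1253, 0.2324]
eef_rot: [-0.0, 0.708, 0.707, 0.0]
wrist_force: [-0.1, -0.0, -1.6]
opening: 0.274
```

```bash
python3 -c "
from h import *
tipcheck('27')"
```

```text
tcp [0.477  0.1253 0.2324] F [-0.0524 -0.0338 -1.6184] t 34.65
tip in cover frame mm -22.449248072206878 114.93075128212013 5.886011393931365
pred tip px [196.0347 282.4478] [134.677  331.4582]
```

View pics/s27.png

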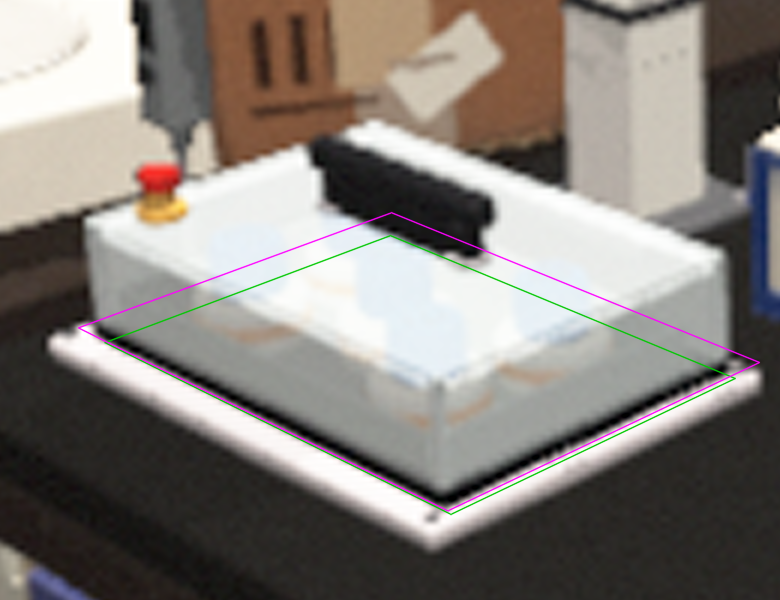

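View pics/t27.png

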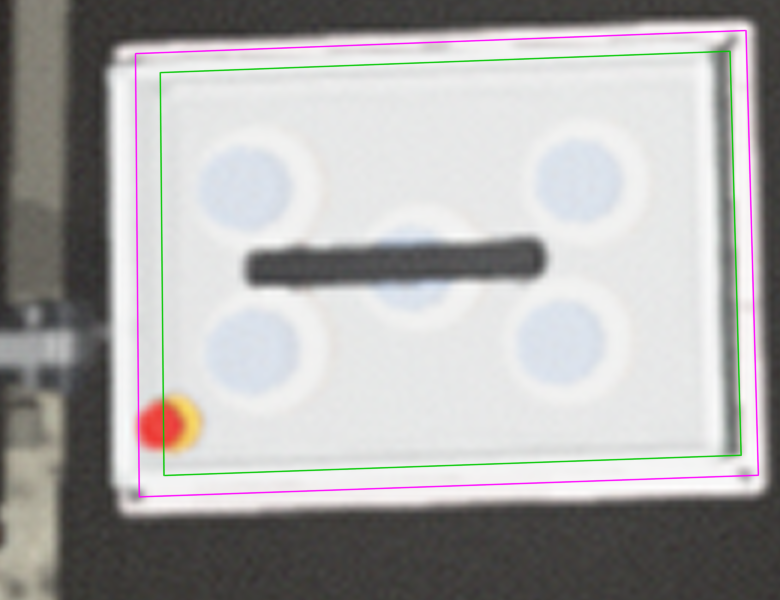

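{"api": "move_arm", "payload": {
  "rows": "0.01 0.3 0 0 0 0 0.2; 0.01 0.3 0 0 0 0 0.2; 0.01 0.3 0 0 0 0 0.2; 0 0.3 0 0 0 0 0.2; 0.01 0.3 0 0 0 0 0.2; 0.01 0.3 0 0 0 0 0.2; 0.01 0.3 0 0 0 0 0.2; 0 0.3 0 0 0 0 0.2; 0.01 0.3 0 0 0 0 0.2; 0.01 0.3 0 0 0 0 0.2; 0.01 0.3 0 0 0 0 0.2; 0 0.3 0 0 0 0 0.2; 0.01 0.3 0 0 0 0 0.2; 0.01 0.3 0 0 0 0 0.2; 0.01 0.3 0 0 0 0 0.2; 0 0.3 0 0 0 0 0.2; 0.01 0.3 0 0 0 0 0.2; 0.01 0.3 0 0 0 0 0.2; 0.01 0.3 0 0 0 0 0.2; 0 0.3 0 0 0 0 0.2"
}}

```text
time_s: 36.75
eef_pos: [0.537, 0.1268, 0.2324]
eef_rot: [-0.0, 0.708, 0.707, 0.0]
wrist_force: [-0.5, -0.6, -1.1]
opening: 0.274
```

```bash
python3 -c "
from h import *
tipcheck('28')"
```

```text
tcp [0.537  0.1268 0.2324] F [-0.4992 -0.5843 -1.1113] t 36.75
tip in cover frame mm 37.568202810982015 114.86355480582725 5.908451533490631
pred tip px [309.4077 240.7416] [133.4528 169.5912]
```

{"api": "move_arm", "payload": {
  "rows": "0.01 0.3 0 0 0 0 0.2; 0.01 0.3 0 0 0 0 0.2; 0.01 0.3 0 0 0 0 0.2; 0 0.3 0 0 0 0 0.2; 0.01 0.3 0 0 0 0 0.2; 0.01 0.3 0 0 0 0 0.2; 0.01 0.3 0 0 0 0 0.2; 0 0.3 0 0 0 0 0.2; 0.01 0.3 0 0 0 0 0.2; 0.01 0.3 0 0 0 0 0.2; 0.01 0.3 0 0 0 0 0.2; 0 0.3 0 0 0 0 0.2; 0.01 0.3 0 0 0 0 0.2; 0.01 0.3 0 0 0 0 0.2; 0 0.2 0 0 0 0 0.2; 0 0 0 0 0 0 0.2; 0 0 0 0 0 0 0.2; 0 0 0 0 0 0 0.2; 0 0 0 0 0 0 0.2; 0 0 0 0 0 0 0.2"
}}

```text
time_s: 38.85
eef_pos: [0.5807, 0.1278, 0.2324]
eef_rot: [0.0, 0.708, 0.707, 0.0]
wrist_force: [-0.9, -1.3, -1.1]
opening: 0.271
```

```bash
python3 -c "
from h import *
tipcheck('29')"
```

```text
tcp [0.5807 0.1278 0.2324] F [-0.9088 -1.3415 -1.1021] t 38.85
tip in cover frame mm 81.27147459255053 114.82530496688292 5.934321258258888
pred tip px [387.0105 212.1623] [132.5324  52.7513]
```

View pics/t29.png

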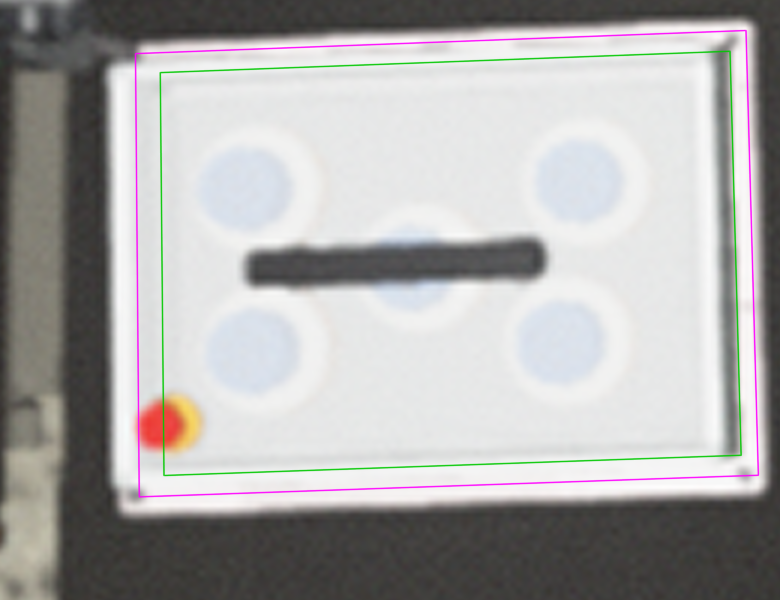

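View pics/s29.png

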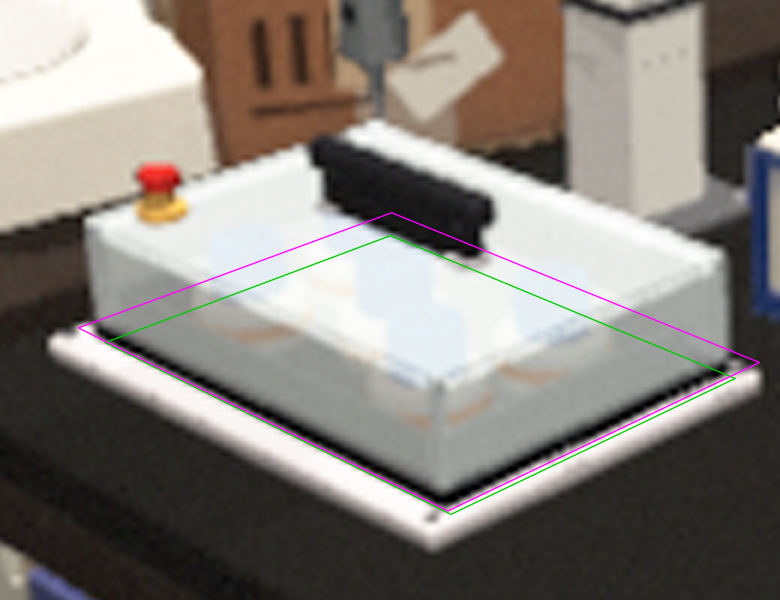

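{"api": "move_arm", "payload": {
  "rows": "0 0.1 0 0 0 0 0.2; 0 0.1 0 0 0 0 0.2; 0 0 0 0 0 0 0.2; -0.3 0.01 0 0 0 0 0.2; -0.3 0.01 0 0 0 0 0.2; -0.3 0.01 0 0 0 0 0.2; -0.3 0 0 0 0 0 0.2; -0.3 0.01 0 0 0 0 0.2; -0.3 0.01 0 0 0 0 0.2; -0.3 0.01 0 0 0 0 0.2; -0.3 0 0 0 0 0 0.2; -0.3 0.01 0 0 0 0 0.2; -0.3 0.01 0 0 0 0 0.2; -0.3 0.01 0 0 0 0 0.2; -0.3 0 0 0 0 0 0.2; -0.3 0.01 0 0 0 0 0.2; -0.3 0.01 0 0 0 0 0.2; -0.3 0.01 0 0 0 0 0.2; -0.3 0 0 0 0 0 0.2; -0.3 0.01 0 0 0 0 0.2"
}}

```text
time_s: 40.95
eef_pos: [0.584, 0.0766, 0.2324]
eef_rot: [0.0, 0.708, 0.707, 0.0]
wrist_force: [-0.3, 0.5, 0.4]
opening: 0.272
```

```bash
python3 -c "
from h import *
tipcheck('30')"
```

```text
tcp [0.584  0.0766 0.2324] F [-0.2501  0.4765  0.4184] t 40.95
tip in cover frame mm 83.29445583702069 63.49253295348754 5.891021742370226
pred tip px [465.903  241.6639] [268.8277  42.2275]
```

View pics/t30.png

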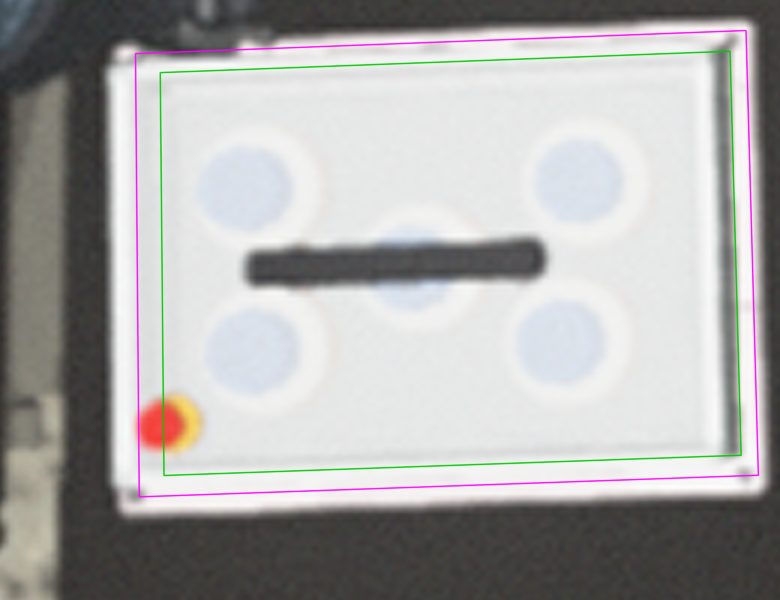

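{"api": "move_arm", "payload": {
  "rows": "-0.3 0.01 0 0 0 0 0.2; -0.3 0.01 0 0 0 0 0.2; -0.3 0.01 0 0 0 0 0.2; -0.3 0 0 0 0 0 0.2; -0.3 0.01 0 0 0 0 0.2; -0.3 0.01 0 0 0 0 0.2; -0.3 0.01 0 0 0 0 0.2; -0.3 0 0 0 0 0 0.2; -0.3 0.01 0 0 0 0 0.2; -0.3 0.01 0 0 0 0 0.2; -0.3 0.01 0 0 0 0 0.2; -0.3 0 0 0 0 0 0.2; -0.3 0.01 0 0 0 0 0.2; -0.3 0.01 0 0 0 0 0.2; -0.3 0.01 0 0 0 0 0.2; -0.3 0 0 0 0 0 0.2; -0.3 0.01 0 0 0 0 0.2; -0.3 0.01 0 0 0 0 0.2; -0.3 0.01 0 0 0 0 0.2; -0.3 0 0 0 0 0 0.2"
}}

```text
time_s: 43.05
eef_pos: [0.5854, 0.0166, 0.2324]
eef_rot: [0.0, 0.708, 0.707, 0.0]
wrist_force: [0.2, -0.4, -0.4]
opening: 0.276
```

```bash
python3 -c "
from h import *
tipcheck('31')"
```

```text
tcp [0.5854 0.0166 0.2324] F [ 0.24   -0.4055 -0.4139] t 43.05
tip in cover frame mm 83.23220574513827 3.474317050547033 5.906022341696191
pred tip px [558.7922 279.5466] [428.4792  36.3649]
```

{"api": "move_arm", "payload": {
  "rows": "-0.3 0.01 0 0 0 0 0.2; -0.3 0.01 0 0 0 0 0.2; -0.3 0.01 0 0 0 0 0.2; -0.3 0 0 0 0 0 0.2; -0.3 0.01 0 0 0 0 0.2; -0.3 0.01 0 0 0 0 0.2; -0.3 0.01 0 0 0 0 0.2; -0.3 0 0 0 0 0 0.2; -0.3 0.01 0 0 0 0 0.2; -0.3 0.01 0 0 0 0 0.2; -0.3 0.01 0 0 0 0 0.2; -0.3 0 0 0 0 0 0.2; -0.3 0.01 0 0 0 0 0.2; -0.3 0.01 0 0 0 0 0.2; -0.3 0.01 0 0 0 0 0.2; -0.3 0 0 0 0 0 0.2; -0.3 0.01 0 0 0 0 0.2; -0.3 0.01 0 0 0 0 0.2; -0.3 0.01 0 0 0 0 0.2; -0.3 0 0 0 0 0 0.2"
}}

```text
time_s: 45.15
eef_pos: [0.5869, -0.0435, 0.2324]
eef_rot: [0.0, 0.708, 0.707, 0.0]
wrist_force: [0.3, 0.4, -0.8]
opening: 0.277
```

```bash
python3 -c "
from h import *
tipcheck('32')"
```

```text
tcp [ 0.5869 -0.0435  0.2324] F [ 0.2683  0.4055 -0.8436] t 45.15
tip in cover frame mm 83.166709900903 -56.56541187726094 5.909445918634385
pred tip px [657.4002 319.7911] [588.515   30.4993]
```

View pics/t32.png

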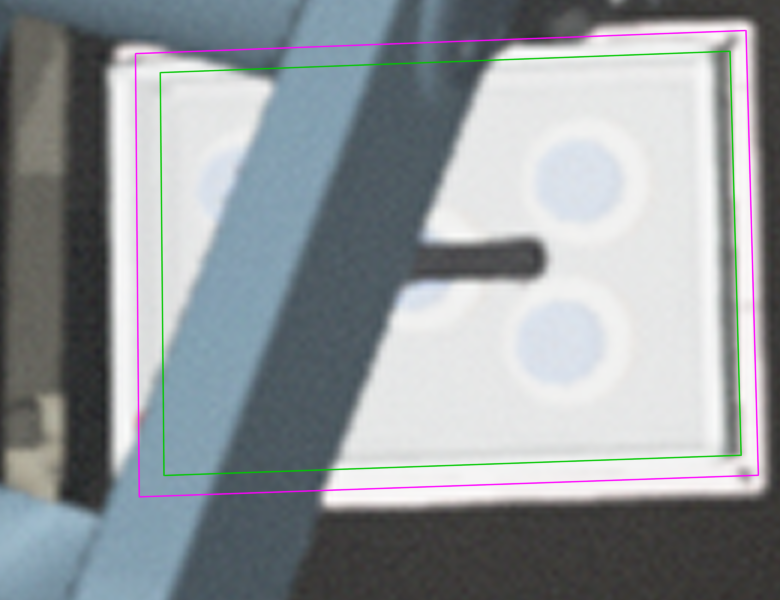

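View pics/s32.png

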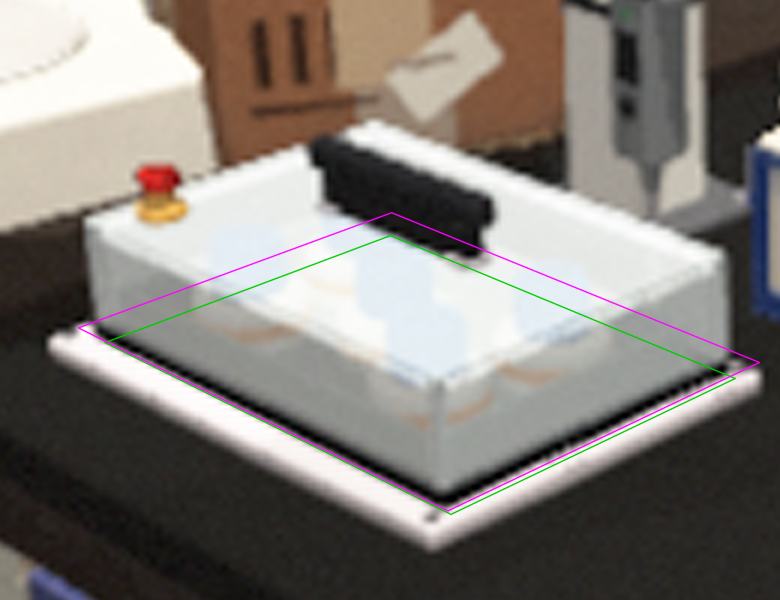

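{"api": "move_arm", "payload": {
  "rows": "-0.3 0.01 0 0 0 0 0.2; -0.3 0.01 0 0 0 0 0.2; -0.3 0.01 0 0 0 0 0.2; -0.3 0 0 0 0 0 0.2; -0.3 0.01 0 0 0 0 0.2; -0.3 0.01 0 0 0 0 0.2; -0.3 0.01 0 0 0 0 0.2; -0.3 0 0 0 0 0 0.2; -0.3 0.01 0 0 0 0 0.2; -0.3 0.01 0 0 0 0 0.2; -0.3 0.01 0 0 0 0 0.2; -0.3 0 0 0 0 0 0.2; -0.3 0.01 0 0 0 0 0.2; -0.3 0.01 0 0 0 0 0.2; -0.3 0.01 0 0 0 0 0.2; -0.3 0 0 0 0 0 0.2; -0.3 0 0 0 0 0 0.2; -0.3 0 0 0 0 0 0.2; -0.3 0 0 0 0 0 0.2; -0.1 0 0 0 0 0 0.2"
}}

```text
time_s: 47.25
eef_pos: [0.588, -0.1016, 0.2324]
eef_rot: [0.0, 0.708, 0.707, -0.0]
wrist_force: [-0.2, 0.2, -1.0]
opening: 0.275
```

{"api": "move_arm", "payload": {
  "rows": "0 0 0 0 0 0 0.2; 0 0 0 0 0 0 0.2; 0 0 0 0 0 0 0.2; 0 0 0 0 0 0 0.2"
}}

```text
time_s: 47.65
eef_pos: [0.588, -0.1011, 0.2324]
eef_rot: [-0.0, 0.707, 0.707, -0.0]
wrist_force: [0.2, -0.4, -1.6]
opening: 0.273
```

```bash
python3 -c "
from h import *
tipcheck('33')"
```

```text
tcp [ 0.588  -0.1011  0.2324] F [ 0.1775 -0.3539 -1.5812] t 47.65
tip in cover frame mm 82.83176307923563 -114.21391816559388 5.861189401174591
pred tip px [757.4756 361.1565] [742.5137  25.5932]
```

View pics/t33.png

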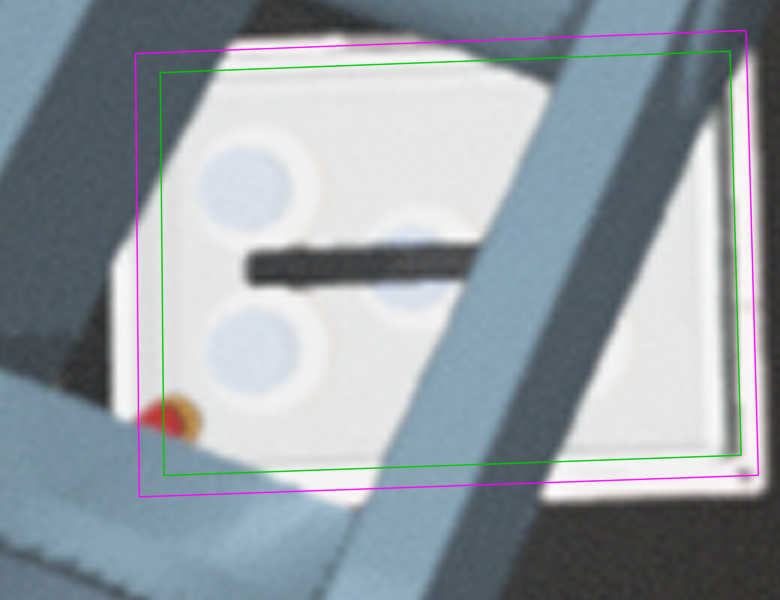

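View pics/s33.png

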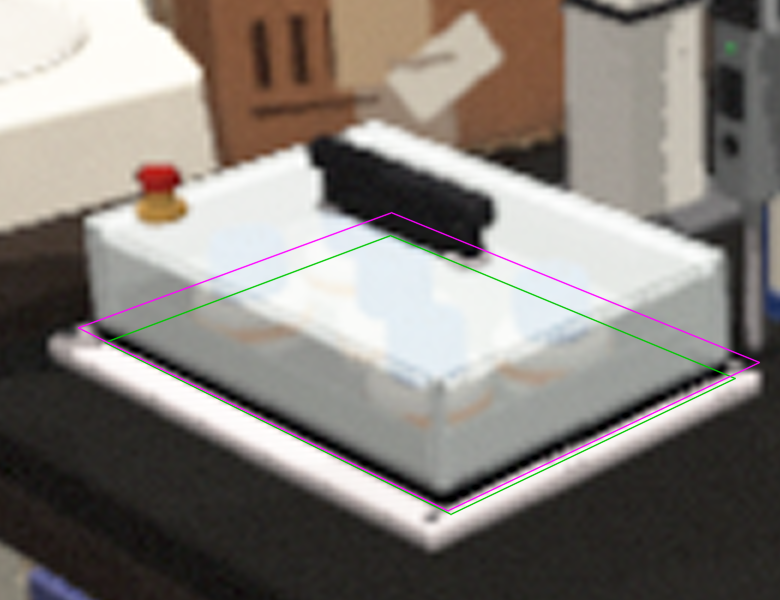

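{"api": "move_arm", "payload": {
  "rows": "-0.01 -0.3 0 0 0 0 0.2; -0.01 -0.3 0 0 0 0 0.2; -0.01 -0.3 0 0 0 0 0.2; 0 -0.3 0 0 0 0 0.2; -0.01 -0.3 0 0 0 0 0.2; -0.01 -0.3 0 0 0 0 0.2; -0.01 -0.3 0 0 0 0 0.2; 0 -0.3 0 0 0 0 0.2; -0.01 -0.3 0 0 0 0 0.2; -0.01 -0.3 0 0 0 0 0.2; -0.01 -0.3 0 0 0 0 0.2; 0 -0.3 0 0 0 0 0.2; -0.01 -0.3 0 0 0 0 0.2; -0.01 -0.3 0 0 0 0 0.2; -0.01 -0.3 0 0 0 0 0.2; 0 -0.3 0 0 0 0 0.2; -0.01 -0.3 0 0 0 0 0.2; -0.01 -0.3 0 0 0 0 0.2; -0.01 -0.3 0 0 0 0 0.2; 0 -0.3 0 0 0 0 0.2"
}}

```text
time_s: 49.75
eef_pos: [0.5277, -0.1027, 0.2324]
eef_rot: [0.0, 0.708, 0.707, 0.0]
wrist_force: [1.2, -0.0, -0.8]
opening: 0.271
```

```bash
python3 -c "
from h import *
tipcheck('34')"
```

```text
tcp [ 0.5277 -0.1027  0.2324] F [ 1.183  -0.0218 -0.7624] t 49.75
tip in cover frame mm 22.57902076635765 -114.25222266810673 5.9184189830076095
pred tip px [651.1757 411.7676] [747.1164 187.3299]
```

View pics/s34.png

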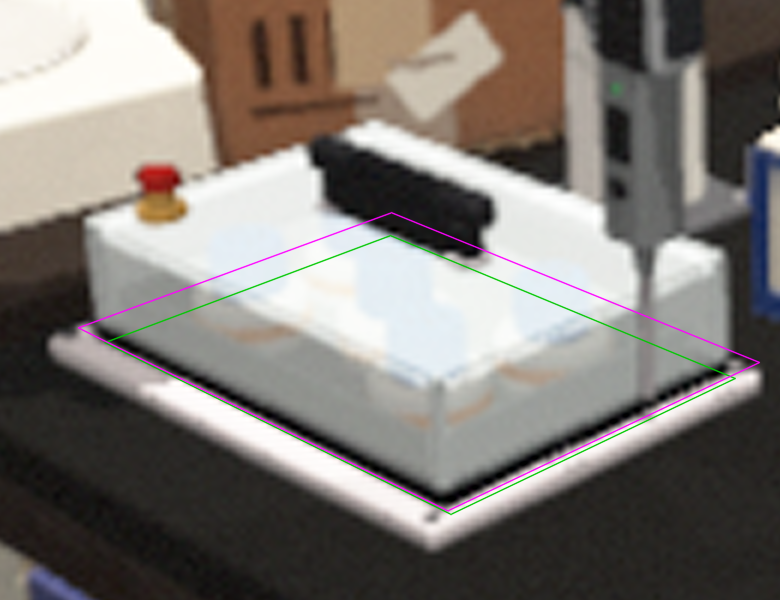

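{"api": "move_arm", "payload": {
  "rows": "-0.01 -0.3 0 0 0 0 0.2; -0.01 -0.3 0 0 0 0 0.2; -0.01 -0.3 0 0 0 0 0.2; 0 -0.3 0 0 0 0 0.2; -0.01 -0.3 0 0 0 0 0.2; -0.01 -0.3 0 0 0 0 0.2; -0.01 -0.3 0 0 0 0 0.2; 0 -0.3 0 0 0 0 0.2; -0.01 -0.3 0 0 0 0 0.2; -0.01 -0.3 0 0 0 0 0.2; -0.01 -0.3 0 0 0 0 0.2; 0 -0.3 0 0 0 0 0.2; -0.01 -0.3 0 0 0 0 0.2; -0.01 -0.3 0 0 0 0 0.2; -0.01 -0.3 0 0 0 0 0.2; 0 -0.3 0 0 0 0 0.2; -0.01 -0.3 0 0 0 0 0.2; -0.01 -0.3 0 0 0 0 0.2; -0.01 -0.3 0 0 0 0 0.2; 0 -0.3 0 0 0 0 0.2"
}}

```text
time_s: 51.85
eef_pos: [0.4677, -0.1041, 0.2324]
eef_rot: [0.0, 0.707, 0.707, 0.0]
wrist_force: [0.7, -0.9, -2.0]
opening: 0.272
```

```bash
python3 -c "
from h import *
tipcheck('35')"
```

```text
tcp [ 0.4677 -0.1041  0.2324] F [ 0.6868 -0.9153 -1.9937] t 51.85
tip in cover frame mm -37.43574729808758 -114.16217516134122 5.897107358842782
pred tip px [536.1428 466.5044] [751.4258 350.1093]
```

View pics/s35.png

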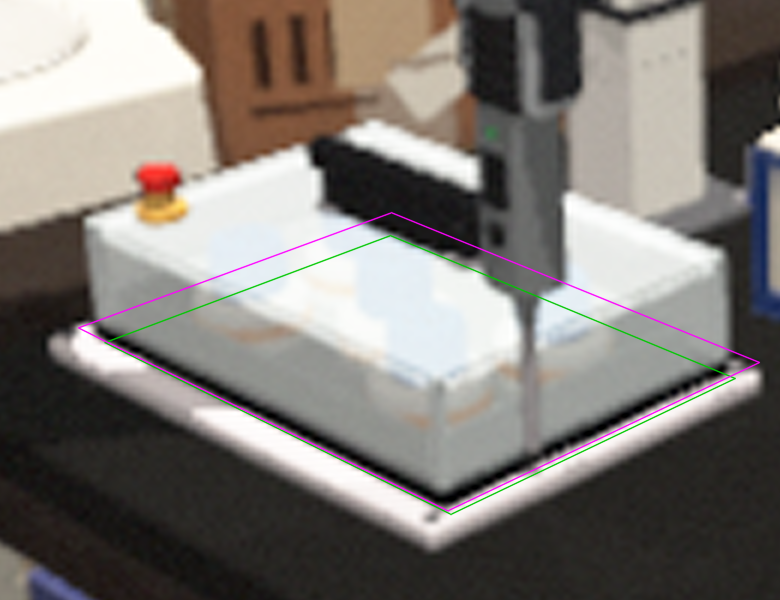

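{"api": "move_arm", "payload": {
  "rows": "-0.01 -0.3 0 0 0 0 0.2; -0.01 -0.3 0 0 0 0 0.2; -0.01 -0.3 0 0 0 0 0.2; 0 -0.3 0 0 0 0 0.2; -0.01 -0.3 0 0 0 0 0.2; -0.01 -0.3 0 0 0 0 0.2; -0.01 -0.3 0 0 0 0 0.2; 0 -0.3 0 0 0 0 0.2; -0.01 -0.3 0 0 0 0 0.2; -0.01 -0.3 0 0 0 0 0.2; -0.01 -0.3 0 0 0 0 0.2; 0 -0.3 0 0 0 0 0.2; -0.01 -0.3 0 0 0 0 0.2; -0.01 -0.3 0 0 0 0 0.2; -0.01 -0.3 0 0 0 0 0.2; 0 0 0 0 0 0 0.2; 0 0 0 0 0 0 0.2; 0 0 0 0 0 0 0.2; 0 0 0 0 0 0 0.2; 0 0 0 0 0 0 0.2"
}}

```text
time_s: 53.95
eef_pos: [0.423, -0.1052, 0.2324]
eef_rot: [-0.0, 0.708, 0.707, -0.0]
wrist_force: [0.1, -0.1, -0.8]
opening: 0.268
```

```bash
python3 -c "
from h import *
tipcheck('36')"
```

```text
tcp [ 0.423  -0.1052  0.2324] F [ 0.0751 -0.1456 -0.7586] t 53.95
tip in cover frame mm -82.16699410793338 -114.20303342486345 5.855218368740126
pred tip px [444.1233 510.5472] [754.9671 472.507 ]
```

View pics/s36.png

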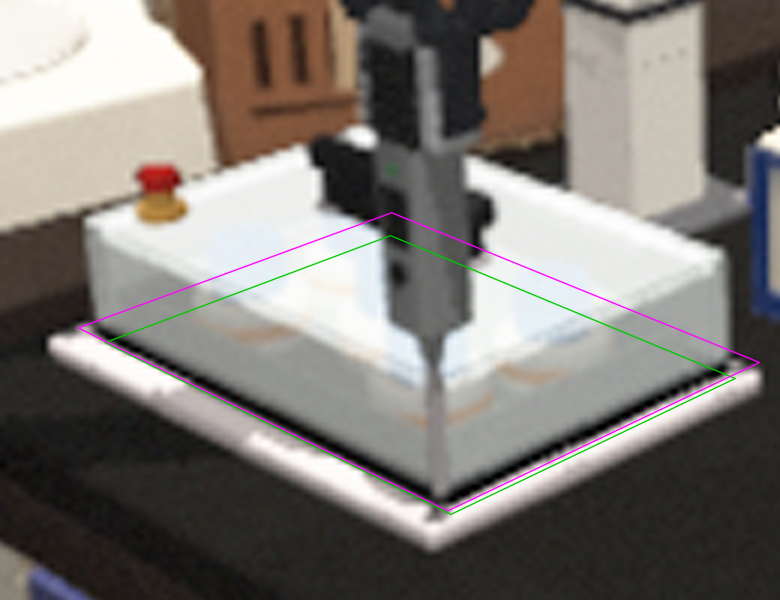

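View pics/t36.png

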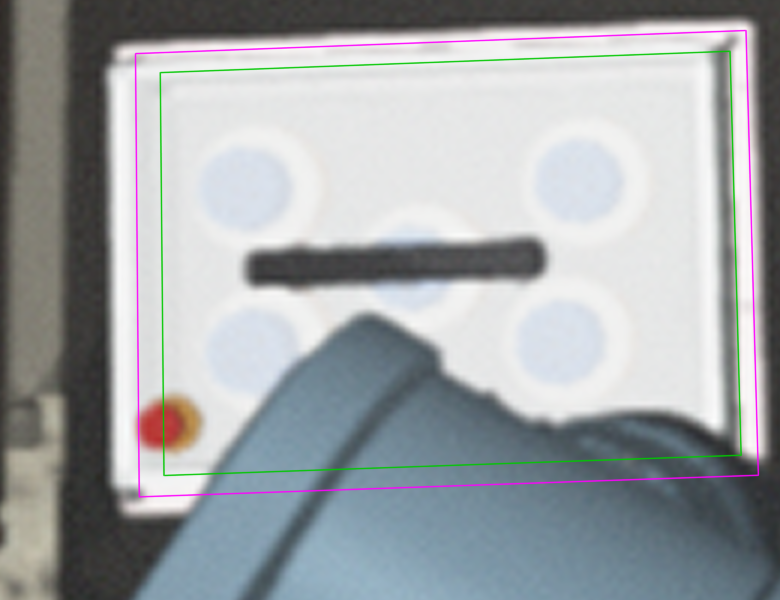

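{"api": "move_arm", "payload": {
  "rows": "0 -0.05 0 0 0 0 0.2; 0.3 -0.01 0 0 0 0 0.2; 0.3 -0.01 0 0 0 0 0.2; 0.3 0 0 0 0 0 0.2; 0.3 -0.01 0 0 0 0 0.2; 0.3 -0.01 0 0 0 0 0.2; 0.3 -0.01 0 0 0 0 0.2; 0.3 0 0 0 0 0 0.2; 0.3 -0.01 0 0 0 0 0.2; 0.3 -0.01 0 0 0 0 0.2; 0.3 -0.01 0 0 0 0 0.2; 0.3 0 0 0 0 0 0.2; 0.3 -0.01 0 0 0 0 0.2; 0.3 -0.01 0 0 0 0 0.2; 0.3 -0.01 0 0 0 0 0.2; 0.3 0 0 0 0 0 0.2; 0.3 -0.01 0 0 0 0 0.2; 0.3 -0.01 0 0 0 0 0.2; 0.3 -0.01 0 0 0 0 0.2; 0.3 0 0 0 0 0 0.2"
}}

```text
time_s: 56.05
eef_pos: [0.4211, -0.048, 0.2324]
eef_rot: [-0.0, 0.708, 0.707, -0.0]
wrist_force: [-1.3, -0.6, -0.7]
opening: 0.275
```

```bash
python3 -c "
from h import *
tipcheck('37')"
```

```text
tcp [ 0.4211 -0.048   0.2324] F [-1.3221 -0.6363 -0.7325] t 56.05
tip in cover frame mm -82.63196361633861 -56.910590469744285 5.8776826753766755
pred tip px [341.7465 460.6057] [599.8004 479.2165]
```

View pics/s37.png

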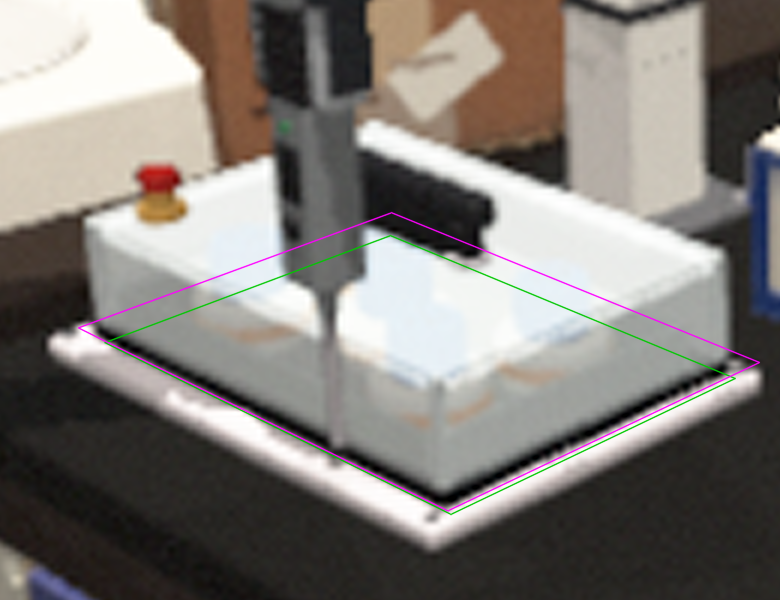

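{"api": "move_arm", "payload": {
  "rows": "0.3 -0.01 0 0 0 0 0.2; 0.3 -0.01 0 0 0 0 0.2; 0.3 -0.01 0 0 0 0 0.2; 0.3 0 0 0 0 0 0.2; 0.3 -0.01 0 0 0 0 0.2; 0.3 -0.01 0 0 0 0 0.2; 0.3 -0.01 0 0 0 0 0.2; 0.3 0 0 0 0 0 0.2; 0.3 -0.01 0 0 0 0 0.2; 0.3 -0.01 0 0 0 0 0.2; 0.3 -0.01 0 0 0 0 0.2; 0.3 0 0 0 0 0 0.2; 0.3 -0.01 0 0 0 0 0.2; 0.3 -0.01 0 0 0 0 0.2; 0.3 -0.01 0 0 0 0 0.2; 0.3 0 0 0 0 0 0.2; 0.3 -0.01 0 0 0 0 0.2; 0.3 -0.01 0 0 0 0 0.2; 0.3 -0.01 0 0 0 0 0.2; 0.3 0 0 0 0 0 0.2"
}}

```text
time_s: 58.15
eef_pos: [0.4197, 0.012, 0.2324]
eef_rot: [0.0, 0.708, 0.707, 0.0]
wrist_force: [-0.1, -0.1, -1.3]
opening: 0.269
```

```bash
python3 -c "
from h import *
tipcheck('38')"
```

```text
tcp [0.4197 0.012  0.2324] F [-0.0983 -0.1296 -1.314 ] t 58.15
tip in cover frame mm -82.54656392572456 3.0998875740541907 5.9122906010620015
pred tip px [242.5737 411.1047] [437.5349 484.6638]
```

View pics/s38.png

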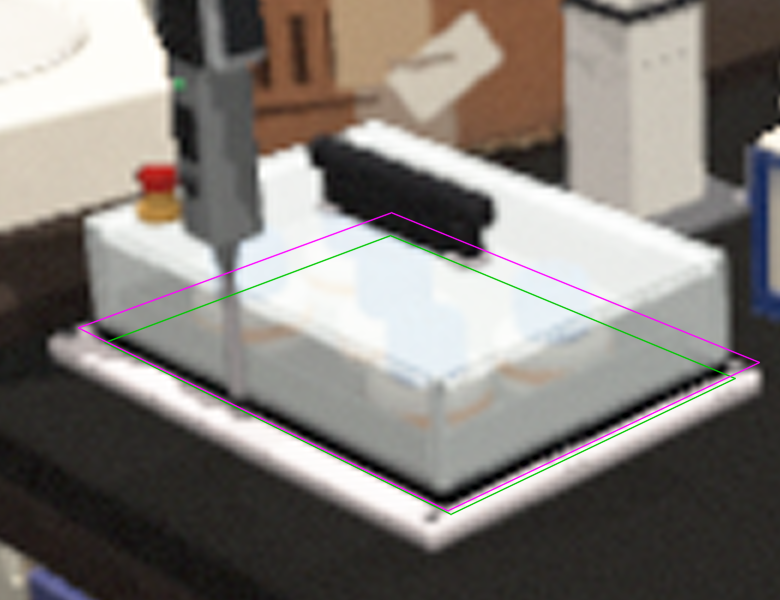

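{"api": "move_arm", "payload": {
  "rows": "0.3 -0.01 0 0 0 0 0.2; 0.3 -0.01 0 0 0 0 0.2; 0.3 -0.01 0 0 0 0 0.2; 0.3 0 0 0 0 0 0.2; 0.3 -0.01 0 0 0 0 0.2; 0.3 -0.01 0 0 0 0 0.2; 0.3 -0.01 0 0 0 0 0.2; 0.3 0 0 0 0 0 0.2; 0.3 -0.01 0 0 0 0 0.2; 0.3 -0.01 0 0 0 0 0.2; 0.3 -0.01 0 0 0 0 0.2; 0.3 0 0 0 0 0 0.2; 0.3 -0.01 0 0 0 0 0.2; 0.3 -0.01 0 0 0 0 0.2; 0.3 -0.01 0 0 0 0 0.2; 0.3 0 0 0 0 0 0.2; 0.3 -0.01 0 0 0 0 0.2; 0.3 -0.01 0 0 0 0 0.2; 0.3 -0.01 0 0 0 0 0.2; 0.3 0 0 0 0 0 0.2"
}}

```text
time_s: 60.25
eef_pos: [0.4183, 0.072, 0.2324]
eef_rot: [0.0, 0.708, 0.707, 0.0]
wrist_force: [-0.0, 0.3, -1.0]
opening: 0.275
```

{"api": "move_arm", "payload": {
  "rows": "0.3 -0.01 0 0 0 0 0.2; 0.3 -0.01 0 0 0 0 0.2; 0.3 -0.01 0 0 0 0 0.2; 0.3 0 0 0 0 0 0.2; 0.3 -0.01 0 0 0 0 0.2; 0.3 -0.01 0 0 0 0 0.2; 0.3 -0.01 0 0 0 0 0.2; 0.3 0 0 0 0 0 0.2; 0.3 -0.01 0 0 0 0 0.2; 0.3 -0.01 0 0 0 0 0.2; 0.3 -0.01 0 0 0 0 0.2; 0.3 0 0 0 0 0 0.2; 0.3 -0.01 0 0 0 0 0.2; 0.3 -0.01 0 0 0 0 0.2; 0.3 -0.01 0 0 0 0 0.2; 0.3 0 0 0 0 0 0.2; 0.2 0 0 0 0 0 0.2; 0 0 0 0 0 0 0.2; 0 0 0 0 0 0 0.2; 0 0 0 0 0 0 0.2"
}}

```text
time_s: 62.25
eef_pos: [0.4171, 0.1217, 0.2324]
eef_rot: [-0.0, 0.708, 0.707, -0.0]
wrist_force: [0.7, -0.3, -1.0]
opening: 0.274
```

```bash
python3 -c "
from h import *
tipcheck('39')"
```

```text
tcp [0.4171 0.1217 0.2324] F [ 0.7367 -0.2629 -0.9646] t 62.25
tip in cover frame mm -82.3849184823432 112.81244822278364 5.8809134081459025
pred tip px [ 77.2754 328.7826] [141.7773 494.557 ]
```

View pics/s39.png

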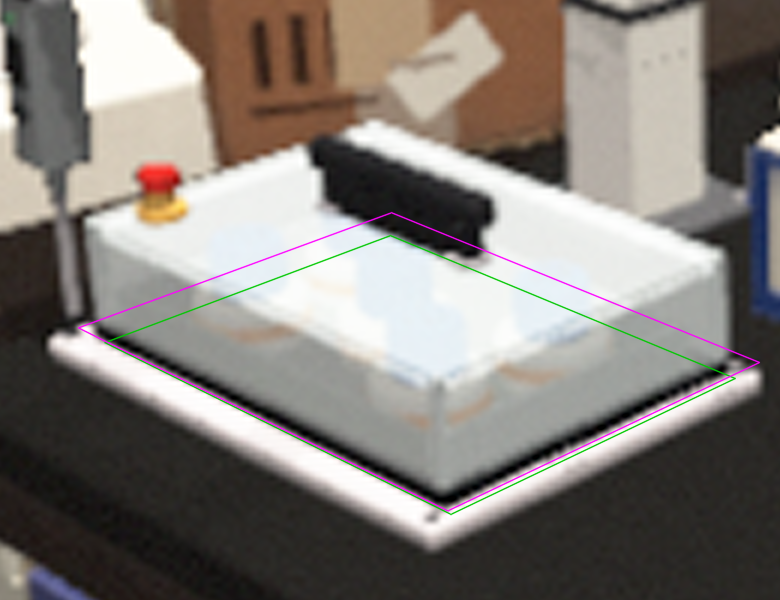

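{"api": "move_arm", "payload": {
  "rows": "0 0 0 0 0 0 0.2; 0 0 0 0 0 0 0.2; 0 0 0 0 0 0 0.2; 0 0 0 0 0 0 0.2"
}}

```text
time_s: 62.75
eef_pos: [0.4171, 0.1218, 0.2324]
eef_rot: [-0.0, 0.708, 0.707, -0.0]
wrist_force: [0.2, 0.7, -1.1]
opening: 0.276
```

{"api": "move_arm", "payload": {
  "rows": "0 0 -0.4 0 0 0 0.2; 0 0 -1 0 0 0 0.2; 0 0 -2.5 0 0 0 0.2; 0 0 -4 0 0 0 0.2; 0 0 -4.9 0 0 0 0.2; -0.7 3.7 0 0 0 0 0.2; -0.7 3.8 0 0 0 0 0.2; -0.7 3.8 0 0 0 0 0.2; -0.8 3.8 0 0 0 0 0.2; -0.7 3.8 0 0 0 0 0.2; -0.8 3.8 0 0 0 0 0.2; -0.8 3.8 0 0 0 0 0.2; 0 0 0 0 0 0 0.2; 0 0 0 0 0 0 0.2; 0 0 0 0 0 0 0.2; 0 0 0 0 0 0 0.2; 0 0 0 0 0 0 0.2"
}}

```text
time_s: 64.45
eef_pos: [0.6815, 0.0699, 0.3616]
eef_rot: [0.0, 0.707, 0.707, 0.0]
wrist_force: [-0.3, -0.6, -1.6]
opening: 0.274
```

```bash
python3 - <<'E'
from h import *
p,r,o=cur();print(p,r.as_matrix()[:,2],o["wrist_force"])
s=cam("scene");crop("pics/s40.png",s["color"],220,60,340,210,4)
plan([((.6817,.0701,.325),1.5708,.2,2,1)])
E
```

```text
[0.6815 0.0699 0.3616] [ 0.0013 -0.0001 -1.    ] [-0.3016 -0.5993 -1.5989]
3
0.01 0.01 1.82 0 0 0 0.2; 0.01 0 1.82 0.1 0 0 0.2; 0 0 0 0 0 0 0.2
```

View pics/s40.png

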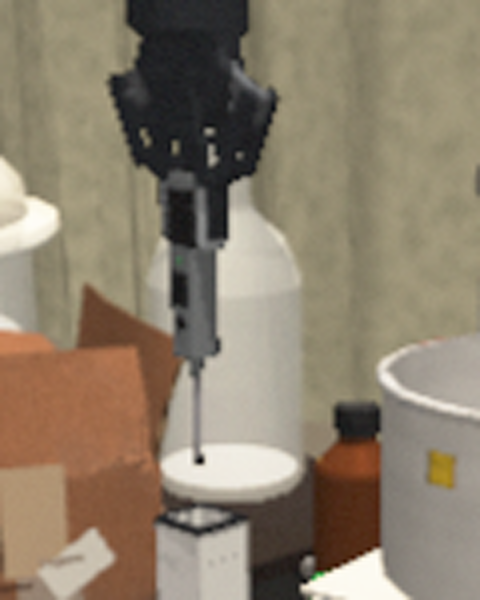

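{"api": "move_arm", "payload": {
  "rows": "0 0 1.5 0 0 0 0.2; 0 0 2 0 0 0 0.2; 0 0 2 0 0 0 0.2; 0 0 2 0 0 0 0.2; 0 0 1.5 0 0 0 0.2; 0 0 1 0 0 0 0.2; 0 0 0 0 0 0 0.2; 0 0 0 0 0 0 0.2; 0 0 0 0 0 0 0.2"
}}

```text
time_s: 65.4
eef_pos: [0.6827, 0.0695, 0.2618]
eef_rot: [0.001, 0.707, 0.707, 0.001]
wrist_force: [0.4, 0.4, -1.3]
opening: 0.271
```

```bash
python3 - <<'E'
from h import *
p,r,o=cur();print(p,r.as_matrix()[:,2],o["wrist_force"])
s=cam("scene");crop("pics/s41.png",s["color"],245,130,295,205,8)
c=cam("top");crop("pics/t41.png",c["color"],155,170,225,230,10)
E
```

```text
[0.6827 0.0695 0.2618] [ 0.0024 -0.0002 -1.    ] [ 0.4385  0.3625 -1.2918]
```

View pics/s41.png

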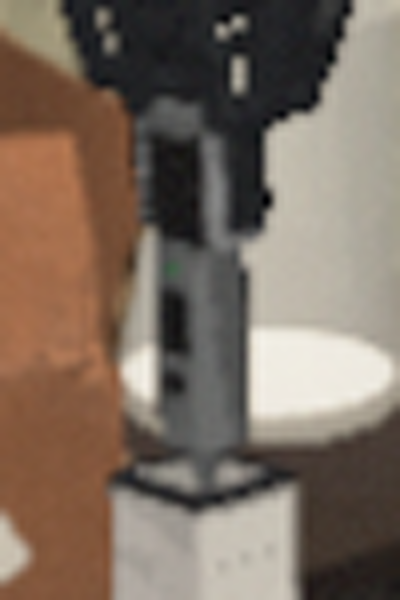

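View pics/t41.png

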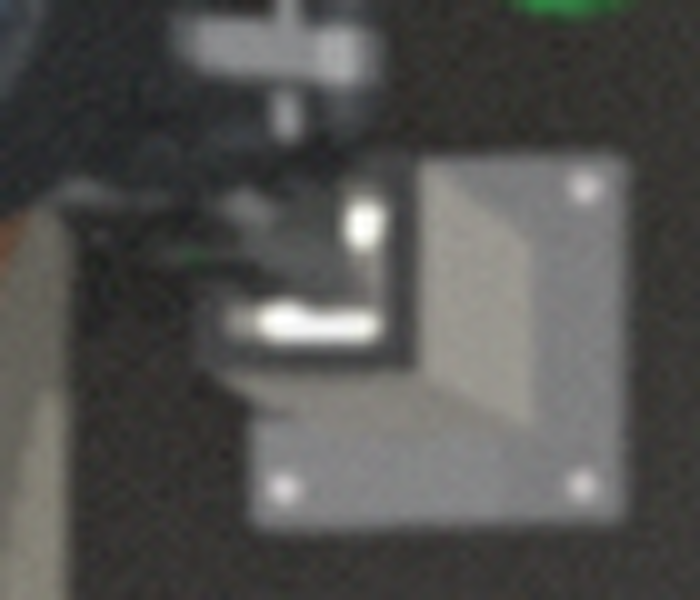

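{"api": "move_arm", "payload": {
  "rows": "0 -0.1 0.5 0 0 0 0.2; 0 0 0.5 0 0 0 0.2; 0 0 0.5 0 0 0 0.2; 0 0 0.5 0 0 0 0.2; 0 0 0.5 0 0 0 0.2; 0 0 0.4 0 0 0 0.2; 0 0 0.1 0 0 0 0.2; 0 0 0 0 0 0 0.2; 0 0 0 0 0 0 0.2; 0 0 0 0 0 0 0.2"
}}

```text
time_s: 66.5
eef_pos: [0.6812, 0.0695, 0.2308]
eef_rot: [0.0, 0.708, 0.707, 0.0]
wrist_force: [-0.1, 0.1, 0.4]
opening: 0.273
```

```bash
python3 - <<'E'
from h import *
p,r,o=cur();print(p,r.as_matrix()[:,2],o["wrist_force"],o["opening"])
s=cam("scene");crop("pics/s42.png",s["color"],245,130,295,205,8)
E
```

```text
[0.6812 0.0695 0.2308] [ 0.0006 -0.     -1.    ] [-0.0823  0.103   0.4092] 0.27259472597843054
```

View pics/s42.png

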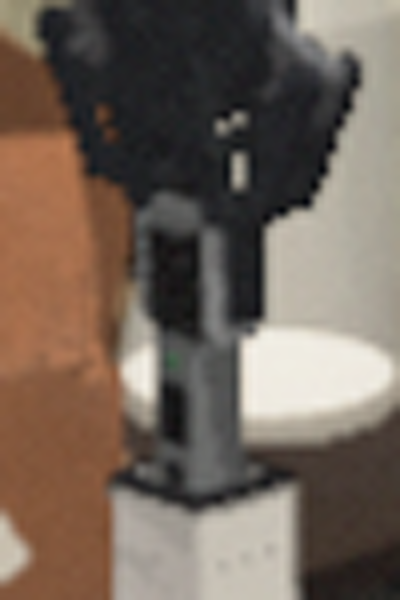

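{"api": "move_arm", "payload": {
  "rows": "0 0 0.1 0 0 0 0.2; 0 0 0.1 0 0 0 0.2; 0 0 0 0 0 0 0.2; 0 0 0 0 0 0 0.4; 0 0 0 0 0 0 0.5; 0 0 0 0 0 0 0.6; 0 0 0 0 0 0 0.6; 0 0 -1 0 0 0 0.6; 0 0 -2.5 0 0 0 0.6; 0 0 -4 0 0 0 0.6; 0 0 -4 0 0 0 0.6; 0 -4 0 0 0 0 0.6; 0 -4.5 0 0 0 0 0.6; 0 -4.5 0 0 0 0 0.6; 0 -4.5 0 0 0 0 0.6; 0 0 0 0 0 0 0.6; 0 0 0 0 0 0 0.6"
}}

```text
time_s: 68.25
eef_pos: [0.5056, 0.0698, 0.3447]
eef_rot: [0.001, 0.707, 0.707, 0.001]
wrist_force: [0.1, 0.2, 0.5]
opening: 0.6
```

```bash
python3 - <<'E'
from h import *
p,r,o=cur();print(p,o["wrist_force"],o["opening"],o["time_s"])
s=cam("scene");crop("pics/s43.png",s["color"],160,130,420,325,3)
c=cam("top");crop("pics/t43.png",c["color"],155,160,295,340,3.15)
print([(d["bbox"],d["confidence"]) for d in ctrl.look_for("scene","wand")][:2])
E
```

```text
[0.5056 0.0698 0.3447] [0.1421 0.1545 0.4924] 0.6004650714156508 68.25
[([261.2, 153.6, 276.3, 193.4], 0.8), ([180.6, 210.7, 285.9, 273.3], 0.52)]
```

View pics/s43.png

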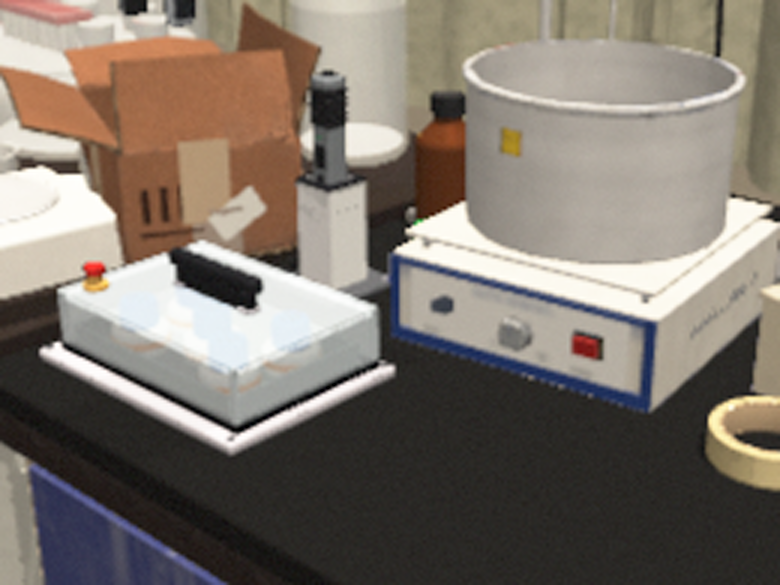

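View pics/t43.png

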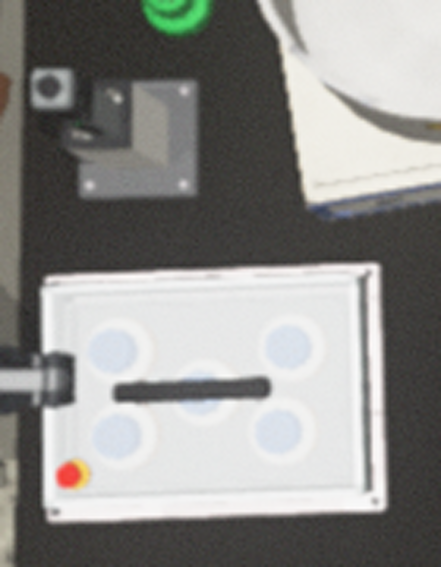

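Everything is in place: the wand stands upright in its holder at its original pixels, around (171,188) in the top view. The cover has not shifted and the cans are upright under it. Handing in.

```bash
python3 -c "
from bench import ctrl
print(ctrl.hand_in())"
```

```text
the job is handed in; nothing more can be done
None
```

I completed the whole task and handed it in at about 68 s of simulated time. The hand-in gave no verdict.

- **Canisters:** There were five. I put one in each corner area of the tray and one in the middle. Their measured centres are at least 58 mm apart, and all were still upright in the last pictures.
- **Cover:** It was lowered over the tray wall, released, and sits level on the plate. The top camera puts it about 4 mm off the measured tray centre, within the 8 mm limit. The valve's place in the pictures did not change during the wand tour.
- **Joint check:** The tip went clockwise from the valve corner all the way round and back at about 3 cm/s. By estimate it stayed about 6–8.5 mm outside the cover edge and 6 mm above the plate. No contact force showed beyond the sensor noise.
- **Wand:** It is back in its holder, tip down, and in the last top picture it stands where it stood at the start. The gripper is open and clear of everything.
- **Flask and dropper:** I never went near either of them. I did not check them again in the last pictures, which did not cover that part of the bench.

**Disagreement:** The scene camera showed the cover's lower edge and the wand tip about 2–3 pixels (roughly 5 mm) off their computed positions. The cover's edge was off by much the same before I moved it. I took this as a calibration offset and used the top camera and the robot's own readings. The tip distances above are therefore good to about 2 mm.

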